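# Rack mortar prisms in the curing box and clip its lid down

### The arm

A 7-joint arm with a two-finger parallel gripper is mounted at the origin on a cart in front of the work surface, level with it; the furniture and walls round the work are solid. World frame = base frame: x ahead of the robot, y to its left, z up, the work surface at z = 0. Lengths are in m, angles in rad, forces in N, time in s.
With the tool pointing down it reaches from about 0.4 to 0.85 m from the base axis. Payload 4.4 kg.
Tool frame: the origin (TCP) lies between the finger pads; the fingertips stand bot.nose_length ahead of it and the grasp point (between the pads) lies 8 mm behind it (bot.nose_length is the distance from the TCP to the fingertips, in m); z points along the fingers, y is the direction in which the jaws open and shut (so a half turn about z gives the same grasp; the last joint's range is limited). The gripper opens to 94 mm and grips with 3 to 60 N. Pads are 16 mm wide; open, the fingers measure 119 mm over their backs; the gripper's body (75 mm by 177 mm) begins 78 mm behind the grasp point.
Start: joints at [-1.193, 0.628, 0.038, 1.517, -0.027, 0.996, -0.02], TCP at [0.279, 0.587, 0.192] pointing down, gripper open.
Joint ranges: [-3.06, 3.06], [-0.37, 2.12], [-1.25, 1.32], [0.18, 2.47], [-1.1, 4.24], [0.23, 1.98], [-2.94, 2.94]. Speed limits (rad/s): [2.57, 2.57, 3.14, 3.14, 3.14, 3.14, 3.14].

### API

Orientations are given as a rotation vector (axis times angle).
In Python, from rig import status, cams, finish_job, bot gives the robot as it stands.
- The arm moves only by the shell command python3 -m creep 'ROWS' [FORCE]. ROWS is JSON, a list of rows, each a list of 3 entries, a list of its own where there are three numbers: the shift along the tool's x, y, z as a fraction of full scale, then the turn, a rotation vector about the tool's x, y, z as a fraction of full scale, then the opening, from -1 (shut) to 1 (fully open). A call has 1 to 20 rows; each row shifts and turns the commanded pose from where the row before left it, along the tool's axes as they then stand; what a row does not reach is not made up. Full scale, the value 1, is 3 cm for a shift and 6 degrees for a turn. A row lasts 1/12 s, in which the tool goes at most 41.7 mm and 7.16 degrees, less where a joint would pass 70% of its speed; a pose out of reach is approached as far as the arm can. A call with a number of a shift or a turn outside -1 to 1 is refused whole. A call with a gripper value outside its range is refused whole. The fingers move at their own pace and stop on an object; FORCE is the grip in N (left out, the last holds). Time passes only in rows, so rows that do not move let the fingers close. It gives the time, the measured TCP pose, the force and the opening at its end, in the units of the state.
- status.get_state(): the state, without advancing time (a new reading comes with each control period).
- cams.read_camera(name): name is "scene" or "top" or "wrist"; returns the picture (384x512x3 uint8, red, green, blue); there is no depth.
- cams.camera_params(name): a dict with "intrinsics" (3x3 intrinsics, pixels), "eye" and "attitude" of the camera in the world. Camera axes: x right, y down, z forward; pixel columns grow to the right and rows downward; lengths in m; the calibration is good to about 2 mm. The wrist camera is an equidistant fisheye: a pixel r from the principal point sees the ray r / f radians off the axis. A picture is of the moment at which its call begins: read the wrist's pose just before it. camera_params takes no time and is no camera call; for the wrist camera it gives the pose at the moment of the call.
- finish_job(): hands the job in, once; it reports no verdict.
The state is a dict: "time_s": time; "joint_positions": joint angles; "qvel": joint speeds; "effort": joint torques, N m; "tcp_pos": TCP position; "ee_rot": TCP orientation; "wrist_force": force on the tool from outside, world axes, zero at the start; "torque": the same for the moment, N m; "gripper_width": finger opening in m.
Only numpy, scipy, OpenCV 4.12 (cv2) and the standard library are available. Lean on these libraries where they do the work, as an engineer would, in place of code of your own. Each camera call takes 0.05 s, during which the arm holds its last target. There are 200 camera calls.

### The job

Put all the mortar prisms into the curing box: the hatch is shorter than a prism, so tilt each one in, end first under the bridge, and lay it level and flat on the floor, one to a lane. Then close the hatch with the lid, its near edge tucked under the bridge, and press the far edge down until both sprung clips have snapped over it and the lid lies fully down. Leave the brush and the tape roll beside it where they are.

Things in the scene. Friction and masses are not known exactly. Their poses are not given: they have to be found in the camera images.
- curing_box: metal curing box fixed to the bench, outside 203 (x) x 290 (y) mm, origin at the centre of its underside; x points away from its grey bridge, z up. Basin inside: x -97.5 to 97.5, y -141 to 141 mm, floor 10 mm up, 4 mm walls, tops 75.5 mm up (under the bridge closed up to 84). A prism enters tilted 25 to 35 degrees, lower end first under the bridge, and is levelled inside
- bridge_edge (a point): middle of the top edge of the fixed bridge at the hatch, box frame x = -32.5, y = 0, z = 87 mm, axes as the box. The bridge covers the box from x = -102.5 to -32.5 mm, underside 84, top 87 mm up (panel and knob on it to 97 mm). The open hatch goes from this edge 130 mm along +x to the far wall (inner face x = 97.5 mm)
- lane_1 (a point): floor point of the left lane, box frame x = 7.5, y = 94, z = 10 mm, axes as the box. Each lane runs along x, 60 mm wide between white rails 5 mm high; a prism lying in it has its centre 20 mm above this floor, up to 24 mm nearer or 10 mm farther along x than this point, its near end under the bridge
- lane_2 (a point): floor point of the middle lane, the same, box frame x = 7.5, y = 0, z = 10 mm. Between the lanes two bars, 5 mm wide at y = +-47 mm, 66 to 75.5 mm up, run across the hatch along x and carry the lid, so each lane has its own opening, 130 mm long and 89 mm wide
- lane_3 (a point): floor point of the right lane, the same, box frame x = 7.5, y = -94, z = 10 mm
- prism_a_centre (a point): centre of the grey mortar prism, a hardened bar 160 x 40 x 40 mm, about 0.5 kg; x runs along its length (either end may lead). Lies on the bench at the start; absent in some runs
- prism_b_centre (a point): centre of the brick-red mortar prism, same size and axes; absent in some runs
- prism_c_centre (a point): centre of the off-white mortar prism, same size and axes; absent in some runs
- lid: loose lid, aluminium plate 149 (x) x 288 (y) x 4 mm, 0.35 kg, on two 12 mm ribs; origin under its middle, level with the ribs' lower edges; plate 12 to 16 mm above it. Shut, the plate rests on walls and bars: origin at x = 27, y = 0, z = 63.5 mm of the box, axes along the box's. Its near edge (x = -74.5 mm) then reaches 15 mm under the bridge, 2 mm short of a stop, and it may lean there up to 15 degrees
- lid_handle (a point): centre of the lid's black bar handle, 39 mm above the lid's origin, axes as the lid: bar 16 (x) x 100 (y) x 18 (z) mm on two posts, underside 14 mm above the plate. Ribs under the lid at y = +-134 to 137.5 mm, x -49 to 62 mm, drop loosely inside the side walls (inner faces y = +-141 mm of the box)
- lid_far_edge (a point): middle of the lid's far edge at the plate's underside: x = 74.5, y = 0, z = 12 mm of the lid. Shut, it is at x = 101.5, y = 0, z = 75.5 mm of the box, 1.5 mm from the clips' arms. Leant 10 degrees or so it passes over the clips while the near edge slides fully under the bridge; lowered then, it first stops about 15 mm high on the clips' sloping noses
- clip_left (a joint): swing of the left red clip (rad): 0 at rest, up to 0.5 pushed outwards; a light spring (1.5 to 3 N at the nose) returns it. Hinged on the far wall 44 mm up, 26 mm wide at y = 47 mm of the box. Pressing the lid down near it with about 5 to 15 N drives the edge past the nose, which snaps back over the plate
- clip_right (a joint): swing of the right red clip, the same, at y = -47 mm of the box
- clip_left_nose (a point): tip of the left clip's nose, at rest x = 96, y = 47, z = 82 mm of the box: underside 1 mm above the shut lid, 5 mm over its edge; its top slopes steeply up to 95 mm, the thumb tab to 102 mm
- clip_right_nose (a point): tip of the right clip's nose, the same, at y = -47 mm of the box
- brush: flat dusting brush with red handle, 101 x 208 x 15 mm, lying on the bench: leave it alone
- tape: roll of brown tape, 90 mm across, 48 mm high: leave it alone

How it is judged:
By the outcome, as a careful person would: the job done as asked, in the order asked, and still so for the second after the job is handed in, with the robot touching nothing.
Of prism_a, prism_b, prism_c only 2 to 3 are there at a start; the rules pass over those that are not, and their reading is None.
At some moment in a run one of prism_a, prism_b, prism_c may be knocked a few centimetres aside while the robot is not near it.
Once in a run the grip may slacken for a moment while it holds something.
It also fails if it takes over 210 s, if anything falls off the work surface, if the arm or the gripper's body presses on something with over 40 N, if the wrist force passes 120 N, or if a joint passes its speed limit or range.

## Working session

There is one attempt and no reset: what is moved stays moved. The work goes in short steps, Python scripts to look and compute and a shell command to move; the robot and the scene stay as the last step left them, time stands still between calls to the robot, and variables do not carry over. Pictures are saved under pics/ and viewed, about 12 in all and at most 16, crops included, and the job is handed in when it is done.

```bash
ls; mkdir -p pics; python3 - <<'E'
from rig import status, cams, bot
import cv2
s=status.get_state();print(s,bot.nose_length)
for n in("scene","top","wrist"):
    p=cams.camera_params(n);print(n,p)
    cv2.imwrite(f"pics/{n}0.png",cams.read_camera(n)[:,:,::-1])
E
```

```text
pics
{'time_s': 0.0, 'joint_positions': array([-1.19278902,  0.62932294,  0.03843256,  1.51833673, -0.02701757,
        0.99630411, -0.02001532]), 'qvel': array([ 3.98955158e-04,  9.04848004e-04, -9.99019027e-05,  9.90154422e-04,
        9.82593051e-04,  1.19109471e-03, -2.86134293e-04]), 'effort': array([ 3.80342826e-04, -5.49719739e+01,  1.14312530e+00, -1.86622310e+01,
       -5.23802487e-02,  2.37691076e-02,  1.37877178e-04]), 'tcp_pos': array([0.27876881, 0.5864327 , 0.19097901]), 'ee_rot': array([-6.91359527e-01, -3.06415894e+00,  2.84084247e-03]), 'wrist_force': array([-0.61306676, -0.16416868,  0.9639769 ]), 'torque': array([ 0.00382392,  0.07076903, -0.03940763]), 'gripper_width': 0.09378092582908523} 0.011
scene {'intrinsics': array([[358.08863893,   0.        , 252.29484016],
       [  0.        , 358.08863893, 190.92359651],
       [  0.        ,   0.        ,   1.        ]]), 'eye': array([ 0.17616579, -0.86291487,  0.92342228]), 'attitude': array([-2.28525128,  0.5217531 , -0.22181969])}
top {'intrinsics': array([[386.96156686,   0.        , 255.21468214],
       [  0.        , 386.96156686, 196.95505164],
       [  0.        ,   0.        ,   1.        ]]), 'eye': array([ 0.46726077, -0.04456788,  1.19615516]), 'attitude': array([-2.19717784,  2.15251093, -0.08619045])}
wrist {'intrinsics': array([[297.31863964,   0.        , 257.13472015],
       [  0.        , 297.31863964, 189.02740215],
       [  0.        ,   0.        ,   1.        ]]), 'eye': array([0.20459415, 0.62225093, 0.3842843 ]), 'attitude': array([2.44245685, 1.54653282, 0.21894702])}
```

```bash
python3 - <<'E'
import cv2
a=cv2.imread("pics/top0.png");cv2.imwrite("pics/top0b.png",cv2.resize(a,(800,600),interpolation=cv2.INTER_CUBIC))
E
```

```text
(no output)
```

View pics/top0b.png

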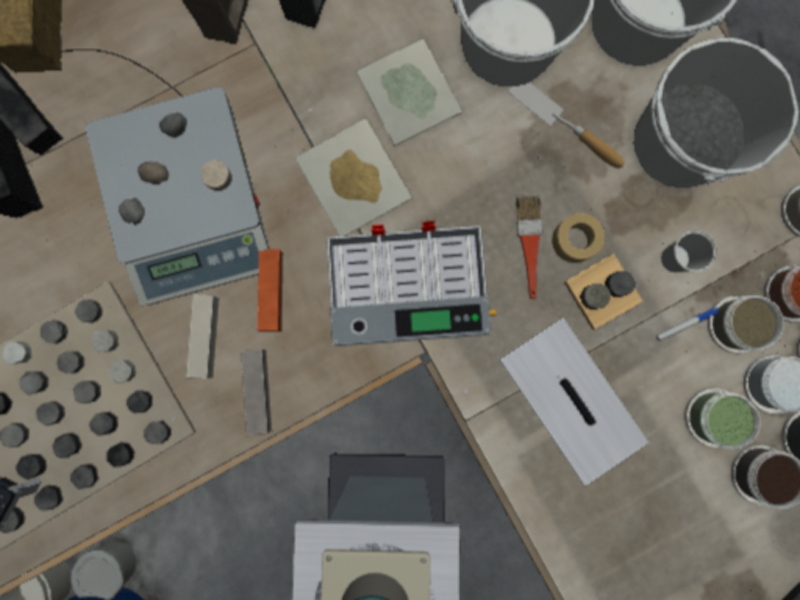

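View pics/scene0.png

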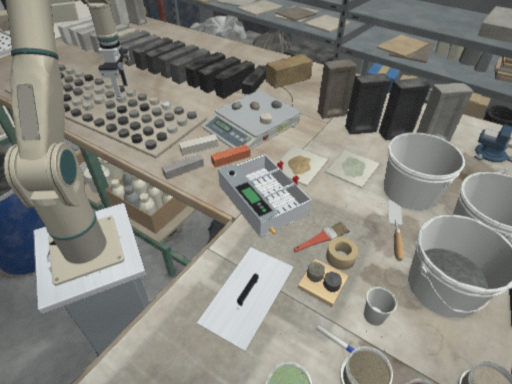

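The top view shows all three prisms, left of the box: red at (269,290), off-white at (201,336) and grey at (255,391). The box is centred near (408,285), with its clips on the far side at (378,230) and (428,226). The lid is at (575,402), rotated, and the brush and tape are at (530,245) and (580,237). I'll enlarge it for measuring.

```bash
python3 - <<'E'
import cv2
a=cv2.imread("pics/top0.png")
c=a[138:313,112:432];cv2.imwrite("pics/c1.png",cv2.resize(c,(800,437),interpolation=cv2.INTER_CUBIC))
E
cat > h.py <<'E'
import numpy as np, cv2
from scipy.spatial.transform import Rotation as R
from rig import status, cams, bot
def ray(p,uv,fish=False):
    K=p['intrinsics'];x=(uv[0]-K[0,2])/K[0,0];y=(uv[1]-K[1,2])/K[1,1]
    if fish:
        r=np.hypot(x,y)+1e-12;d=np.array([x/r*np.sin(r),y/r*np.sin(r),np.cos(r)])
    else: d=np.array([x,y,1.])
    return R.from_rotvec(p['attitude']).apply(d)
def onz(p,uv,z,fish=False):
    d=ray(p,uv,fish);e=p['eye'];return e+d*(z-e[2])/d[2]
def proj(p,X,fish=False):
    K=p['intrinsics'];c=R.from_rotvec(p['attitude']).inv().apply(np.atleast_2d(X)-p['eye'])
    if fish:
        t=np.arctan2(np.hypot(c[:,0],c[:,1]),c[:,2]);n=np.hypot(c[:,0],c[:,1])+1e-12
        q=c[:,:2]/n[:,None]*t[:,None]
    else: q=c[:,:2]/c[:,2:]
    return q*K[0,0]+K[:2,2]
E
```

```text
(no output)
```

View pics/c1.png

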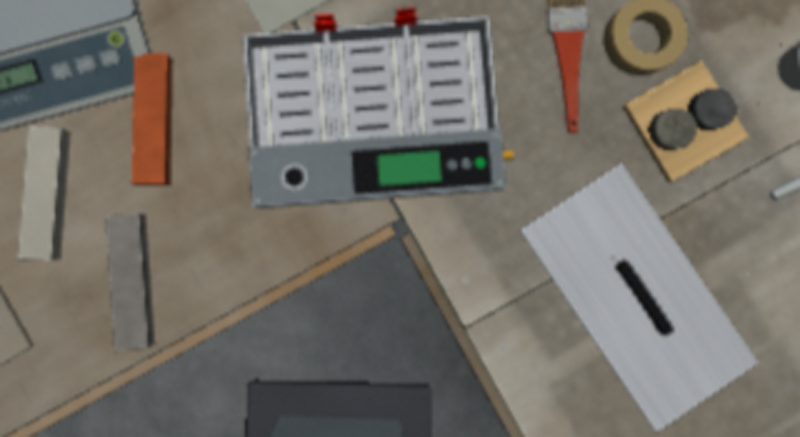

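The crop shows the red prism spanning about (135,55)-(168,184), off-white (20-67,125-260), grey (108-150,214-348). The bridge's hatch edge runs from (249,149) to (500,133). The lid's corners are at (622,165), (522,231), (659,430) and (756,363).

```bash
python3 - <<'E'
from h import *
p=cams.camera_params("top")
f=lambda q,z:onz(p,(q[0]/2.5+112,q[1]/2.5+138),z)
for n,z,pts in [("red",.04,[(136,55),(166,54),(166,184),(133,184)]),("white",.04,[(29,127),(63,128),(54,259),(20,257)]),("grey",.04,[(108,215),(141,214),(149,347),(115,348)]),
 ("lid",.016,[(622,165),(522,231),(659,430),(756,363)]),("bridge",.087,[(249,149),(500,133),(504,187),(253,207)]),("farwall",.0755,[(245,36),(488,17)]),("clips",.1,[(325,18),(405,12)]),("handle",.048,[(622,264),(667,331)])]:
    P=np.array([f(q,z)[:2] for q in pts]);print(n,P.round(3).tolist(),P.mean(0).round(4))
    for i in range(len(P)-1):
        d=P[i+1]-P[i];print("   len %.3f ang %.1f"%(np.hypot(*d),np.degrees(np.arctan2(d[1],d[0]))))
E
```

```text
red [[0.673, 0.235], [0.675, 0.198], [0.517, 0.192], [0.517, 0.232]] [0.5953 0.2142]
   len 0.036 ang -86.9
   len 0.157 ang -177.8
   len 0.040 ang 91.2
white [[0.583, 0.36], [0.582, 0.319], [0.425, 0.322], [0.427, 0.363]] [0.5043 0.341 ]
   len 0.041 ang -90.5
   len 0.157 ang 178.8
   len 0.041 ang 87.9
grey [[0.479, 0.26], [0.481, 0.221], [0.325, 0.205], [0.323, 0.245]] [0.4018 0.2329]
   len 0.039 ang -87.1
   len 0.157 ang -174.3
   len 0.040 ang 92.9
lid [[0.553, -0.359], [0.47, -0.238], [0.237, -0.402], [0.318, -0.519]] [ 0.3946 -0.3794]
   len 0.147 ang 124.3
   len 0.285 ang -144.8
   len 0.142 ang -55.1
bridge [[0.558, 0.089], [0.582, -0.2], [0.52, -0.205], [0.491, 0.082]] [ 0.5376 -0.0586]
   len 0.290 ang -85.2
   len 0.062 ang -175.3
   len 0.288 ang 95.7
farwall [[0.692, 0.099], [0.72, -0.186]] [ 0.7057 -0.0438]
   len 0.286 ang -84.3
clips [[0.709, 0.004], [0.718, -0.088]] [ 0.7139 -0.0418]
   len 0.092 ang -84.5
handle [[0.434, -0.35], [0.357, -0.403]] [ 0.3954 -0.3764]
   len 0.093 ang -145.7
```

```bash
cat >> h.py <<'E'
BO=np.array([.602,-.0527,0]);BY=np.radians(5.0)   # box pose estimate
np.set_printoptions(suppress=True,precision=4)
def box(v): 
    c,s=np.cos(BY),np.sin(BY);return BO+np.array([c*v[0]-s*v[1],s*v[0]+c*v[1],v[2]])
def frame(yaw,tilt=0):
    """tool x at yaw (deg, world), z down; tilt>0 (deg): tool leans so that x rises (body goes back along -x)"""
    return (R.from_euler('z',yaw,degrees=True)*R.from_euler('y',-tilt,degrees=True)*R.from_euler('x',180,degrees=True))
def plan(tcp,Rt):
    s=status.get_state();Rc=R.from_rotvec(s['ee_rot'])
    t=(Rc.inv()*Rt).as_rotvec(degrees=True)
    d=Rt.inv().apply(np.array(tcp)-s['tcp_pos'])
    print("turn(units of 6deg)",t/6," shift(units 30mm, in target axes)",d/.03)
def show():
    s=status.get_state();Rc=R.from_rotvec(s['ee_rot']).as_matrix()
    print(s['time_s'],s['tcp_pos'],"F",s['wrist_force'],"w",s['gripper_width'],"\n",Rc.T,"\nq",s['joint_positions'])
E
python3 - <<'E'
from h import *
show()
p=cams.camera_params("wrist");s=status.get_state();Rc=R.from_rotvec(s['ee_rot'])
print("cam off tool",Rc.inv().apply(p['eye']-s['tcp_pos']));print((Rc.inv()*R.from_rotvec(p['attitude'])).as_matrix().T)
for yaw in(5,185):
    print(yaw);plan([.34,.232,.25],frame(yaw))
E
```

```text
0.15 [0.2789 0.5866 0.1912] F [ 0.5397 -0.1875  0.6927] w 0.09388495559555207 
 [[-0.9031  0.4293 -0.    ]
 [ 0.4293  0.9031 -0.0014]
 [-0.0006 -0.0012 -1.    ]] 
q [-1.1928  0.6291  0.0385  1.5181 -0.027   0.9963 -0.02  ]
cam off tool [ 0.0824  0.0001 -0.1932]
[[ 0.0015  1.      0.0011]
 [-0.9595  0.0017 -0.2816]
 [-0.2816 -0.0006  0.9595]]
5
turn(units of 6deg) [-0.0045  0.0169 24.9291]  shift(units 30mm, in target axes) [ 1.0004 11.9526 -1.9595]
185
turn(units of 6deg) [-0.0127 -0.0034 -5.0709]  shift(units 30mm, in target axes) [ -1.0004 -11.9526  -1.9595]
```

```bash
python3 -m creep '[[[0,0,0],[0,0,-0.85],1],[[0,0,0],[0,0,-0.85],1],[[0,0,0],[0,0,-0.85],1],[[0,0,0],[0,0,-0.85],1],[[0,0,0],[0,0,-0.85],1],[[0,0,0],[0,0,-0.85],1],[[-0.25,-0.93,0],[0,0,0],1],[[-0.25,-0.93,0],[0,0,0],1],[[-0.25,-0.93,0],[0,0,0],1],[[-0.25,-0.93,0],[0,0,0],1],[[-0.25,-0.93,0],[0,0,0],1],[[-0.25,-0.93,0],[0,0,0],1],[[-0.25,-0.93,0],[0,0,0],1],[[-0.25,-0.93,0],[0,0,0],1],[[-0.25,-0.93,0],[0,0,0],1],[[-0.25,-0.93,0],[0,0,0],1],[[-0.25,-0.93,0],[0,0,0],1],[[-0.25,-0.93,0],[0,0,0],1],[[-0.25,-0.93,0],[0,0,0],1],[[0,0,0],[0,0,0],1]]' 
python3 - <<'E'
from h import *
p=cams.camera_params("wrist");show()
im=cams.read_camera("wrist")[:,:,::-1];print(p)
cv2.imwrite("pics/w1.png",cv2.resize(im,(800,600),interpolation=cv2.INTER_CUBIC))
E
```

```text
time_s: 1.82
tcp_pos: [0.4107, 0.2282, 0.1917]
ee_rot: [0.129, -3.139, 0.006]
wrist_force: [-0.0, 0.3, -0.7]
gripper_width: 0.094
1.8167 [0.4107 0.2282 0.1917] F [-0.0458  0.3373 -0.6509] w 0.0940019559337379 
 [[-0.9966 -0.082   0.0002]
 [-0.082   0.9966 -0.004 ]
 [ 0.0001 -0.004  -1.    ]] 
q [-0.5009  0.3761 -0.093   1.9988  0.0538  0.771   1.0268]
{'intrinsics': array([[297.3186,   0.    , 257.1347],
       [  0.    , 297.3186, 189.0274],
       [  0.    ,   0.    ,   1.    ]]), 'eye': array([0.3286, 0.2224, 0.3849]), 'attitude': array([1.9825, 2.1571, 0.3039])}
```

View pics/w1.png

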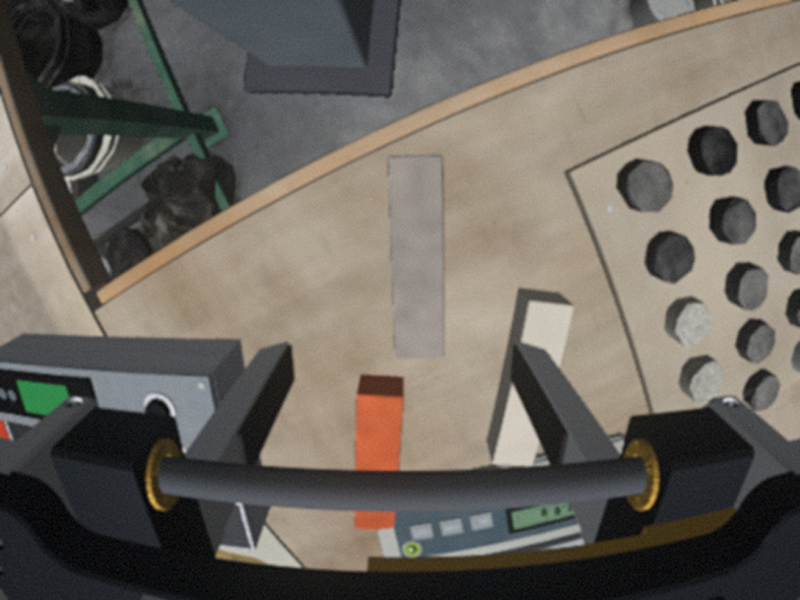

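Wrist view: the grey prism's top has corners at (389,156), (441,156), (444,357) and (394,355). Red's near top edge is at (358,395)-(404,395), and off-white is on the right with its near end at about (545,300). The scale is beyond red.

```bash
python3 - <<'E'
from h import *
p=cams.camera_params("wrist")
for n,pts in [("grey",[(389,156),(441,156),(444,357),(394,355)]),("red",[(358,395),(404,395)]),("white",[(530,300),(573,305)])]:
    P=np.array([onz(p,(a/1.5625,b/1.5625),.04,True)[:2] for a,b in pts]);print(n,P.round(4).tolist(),P.mean(0))
    d=P[-1]-P[0];print(np.hypot(*d),np.degrees(np.arctan2(d[1],d[0])));d=P[1]-P[0];print(np.hypot(*d))
# grey: grasp 20 mm toward far end
plan([.4255,.233,.022],frame(185.5))
E
```

```text
grey [[0.3235, 0.2142], [0.32, 0.2522], [0.4775, 0.2713], [0.4792, 0.2307]] [0.4    0.2421]
0.15656388567156332 6.036318263139965
0.03810970048093157
red [[0.5189, 0.2034], [0.5152, 0.242]] [0.517  0.2227]
0.038745785372892895 95.41880228104128
0.038745785372892895
white [[0.4235, 0.3347], [0.4246, 0.3724]] [0.4241 0.3536]
0.037795925617314 88.36598233622115
0.037795925617314
turn(units of 6deg) [-0.0147 -0.0015 -0.112 ]  shift(units 30mm, in target axes) [-0.5245  0.0044  5.6597]
```

```bash
python3 -m creep '[[[0,0,0],[0,0,0],1],[[0,0,0],[0,0,0],1],[[0,0,0],[0,0,0],1]]' 
python3 - <<'E'
from h import *
p=cams.camera_params("wrist");im=cams.read_camera("wrist")[:,:,::-1];print(p['eye'],p['attitude'])
o=cv2.resize(cv2.imread("pics/w1.png"),(512,384),interpolation=cv2.INTER_AREA)
g=lambda a:cv2.cvtColor(a[:220],cv2.COLOR_BGR2GRAY).astype(np.float32)
print(cv2.phaseCorrelate(g(o),g(np.ascontiguousarray(im))))
t=cams.camera_params("top")
# red mask check in both cameras
for n,z in(("top",.04),):
    a=cams.read_camera(n)[:,:,::-1];cv2.imwrite("pics/top1.png",a)
    b=cv2.imread("pics/top0.png");print(cv2.phaseCorrelate(g(b),g(np.ascontiguousarray(a))))
for X in([.517,.2227,.04],[.517,.212,.04]): print(proj(t,X),(proj(t,X)-[112,138])*2.5, proj(p,X,True)*1.5625)
E
```

```text
time_s: 2.12
tcp_pos: [0.4084, 0.236, 0.1918]
ee_rot: [0.145, -3.138, -0.001]
wrist_force: [0.8, 0.2, -0.5]
gripper_width: 0.0938
[0.3264 0.2285 0.3851] [1.9744 2.1697 0.3103]
((-3.5195872061140676, 0.11540915851720968), 0.4304400661918852)
((-0.0003450178485309152, 0.5034069565907942), 0.990386187268628)
[[168.2587 211.5037]] [[140.6468 183.7593]] [[373.9075 395.9527]]
[[171.8281 211.577 ]] [[149.5703 183.9425]] [[361.2589 394.7765]]
```

```bash
python3 - <<'E'
from h import *
p=cams.camera_params("wrist");im=cams.read_camera("wrist")[:,:,::-1]
cv2.imwrite("pics/w2.png",cv2.resize(im[90:245,150:400],(800,496),interpolation=cv2.INTER_CUBIC));print(p['eye'],p['attitude'])
t=cams.camera_params("top");show()
E
```

```text
[0.3265 0.2283 0.385 ] [1.9744 2.1694 0.31  ]
2.2667 [0.4085 0.2355 0.1918] F [-0.3346 -0.3889 -0.6321] w 0.0937169861798086 
 [[-0.9958 -0.0919  0.0001]
 [-0.0919  0.9958  0.0003]
 [-0.0001  0.0003 -1.    ]] 
q [-0.509   0.3774 -0.0992  1.9961  0.052   0.7704  1.0242]
```

View pics/w2.png

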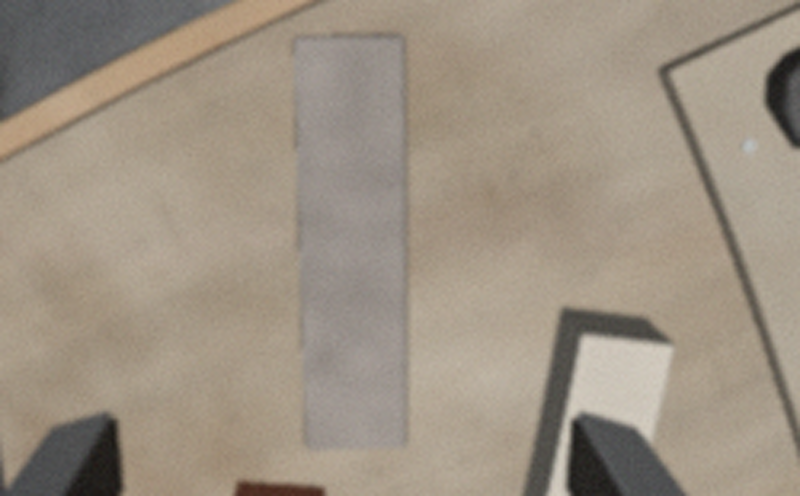

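The crop shows grey's top at (296,36), (404,38), (407,446), (305,446). White's near top edge is at (580,336)-(671,344).

```bash
python3 - <<'E'
from h import *
p=cams.camera_params("wrist")
for n,pts in [("grey",[(296,36),(404,38),(407,446),(305,446)]),("white",[(580,336),(671,344)])]:
    P=np.array([onz(p,(a/3.2+150,b/3.2+90),.04,True)[:2] for a,b in pts]);print(n,P.tolist(),P.mean(0))
    d=P[-1]-P[0];print(np.hypot(*d),np.degrees(np.arctan2(d[1],d[0])));d=P[2%len(P)]-P[1];print(np.hypot(*d),np.degrees(np.arctan2(d[1],d[0])))
for c in((.402,.2365),): plan([c[0]+.02,c[1]+.002,.022],frame(185.5))
E
```

```text
grey [[0.3244400869096362, 0.2107871393607347], [0.3214945157373011, 0.24932741152474638], [0.47783803598710284, 0.26757547705573204], [0.4815799740092635, 0.22730801688183394]] [0.4013 0.2387]
0.15800596036779996 6.0017345856321365
0.15740485449859326 6.657313171411205
white [[0.4261678620403867, 0.3296276793588787], [0.4260545027854999, 0.3680095731580338]] [0.4261 0.3488]
0.03838206119960583 90.16922010213298
0.03838206119960583 -89.830779897867
turn(units of 6deg) [ 0.0027 -0.0007 -0.0375]  shift(units 30mm, in target axes) [-0.4574  0.0548  5.6612]
```

```bash
python3 -m creep '[[[-0.45,0.05,0.9],[0,0,-0.15],1],[[0,0,0.95],[0,0,0],1],[[0,0,0.95],[0,0,0],1],[[0,0,0.95],[0,0,0],1],[[0,0,0.95],[0,0,0],1],[[0,0,0.95],[0,0,0],1],[[0,0,0],[0,0,0],1],[[0,0,0],[0,0,0],1],[[0,0,0],[0,0,0],-1],[[0,0,0],[0,0,0],-1],[[0,0,0],[0,0,0],-1],[[0,0,0],[0,0,0],-1],[[0,0,0],[0,0,0],-1],[[0,0,0],[0,0,0],-1],[[0,0,0],[0,0,0],-1],[[0,0,0],[0,0,0],-1]]' 60
python3 - <<'E'
from h import *
show()
# lane 3, tilt 30, P0=(-5,42) entry, raised 80
def tgt(P0,th,lane,off=.020,up=.010):
    t=np.radians(th);a=np.array([np.cos(t),0,np.sin(t)]);n=np.array([-np.sin(t),0,np.cos(t)])
    G=np.array([P0[0],lane,P0[1]])+(.08+off)*a+(.02+up)*n
    return box(G-.008*n),frame(185,-th)
for P0,th in(((-.005,.14),0),((-.005,.12),30),((-.005,.042),30),((-.068,.013),30),((-.080,.011),0)):
    T,Rt=tgt(P0,th,-.094);print(P0,th,T)
E
```

```text
time_s: 3.6
tcp_pos: [0.4224, 0.2378, 0.0226]
ee_rot: [-0.166, 3.137, 0.001]
wrist_force: [-0.0, 3.1, 0.7]
gripper_width: 0.0444
3.6 [0.4224 0.2378 0.0226] F [-0.0349  3.07    0.7316] w 0.04443579456588796 
 [[-0.9944 -0.1058 -0.0006]
 [-0.1058  0.9944  0.0008]
 [ 0.0006  0.0009 -1.    ]] 
q [-0.5301  0.6806 -0.0593  2.108   0.1062  0.3547  1.0009]
(-0.005, 0.14) 0 [ 0.7048 -0.1381  0.162 ]
(-0.005, 0.12) 30 [ 0.6805 -0.1402  0.1891]
(-0.005, 0.042) 30 [ 0.6805 -0.1402  0.1111]
(-0.068, 0.013) 30 [ 0.6178 -0.1457  0.0821]
(-0.08, 0.011) 0 [ 0.6301 -0.1446  0.033 ]
```

```bash
python3 -m creep '[[[0,0,0],[0,0,0],-1],[[0,0,0],[0,0,0],-1],[[0,0,0],[0,0,0],-1],[[0,0,-0.5],[0,0,0],-1],[[0,0,-0.9],[0,0,0],-1],[[0,0,-0.9],[0,0,0],-1],[[0,0,-0.9],[0,0,0],-1],[[0,0,-0.9],[0,0,0],-1],[[0,0,-0.9],[0,0,0],-1],[[0,0,-0.9],[0,0,0],-1],[[0,0,-0.5],[0,0,0],-1]]' 60
python3 -m creep '[[[-0.2,-0.5,0],[0,0,0],-1],[[-0.38,-0.95,0],[0,0,0],-1],[[-0.38,-0.95,0],[0,0,0],-1],[[-0.38,-0.95,0],[0,0,0],-1],[[-0.38,-0.95,0],[0,0,0],-1],[[-0.38,-0.95,0],[0,0,0],-1],[[-0.38,-0.95,0],[0,0,0],-1],[[-0.38,-0.95,0],[0,0,0],-1],[[-0.38,-0.95,0],[0,0,0],-1],[[-0.38,-0.95,0],[0,0,0],-1],[[-0.38,-0.95,0],[0,0,0],-1],[[-0.38,-0.95,0],[0,0,0],-1],[[-0.38,-0.95,0],[0,0,0],-1],[[-0.38,-0.95,0],[0,0,0],-1],[[-0.2,-0.4,0],[0,0,0],-1],[[0,0,0],[0,0,0],-1],[[0,0,0],[0,0,0],-1],[[0,0,0],[0,0,0],-1],[[0,0,0],[0,0,0],-1]]' 60
python3 - <<'E'
from h import *
show();p=cams.camera_params("wrist");im=cams.read_camera("wrist")[:,:,::-1];print(p['eye'],p['attitude'])
cv2.imwrite("pics/w3.png",cv2.resize(im,(800,600),interpolation=cv2.INTER_CUBIC))
E
```

```text
time_s: 4.52
tcp_pos: [0.4221, 0.2363, 0.2161]
ee_rot: [-0.165, 3.137, -0.001]
wrist_force: [1.1, 0.8, -5.7]
gripper_width: 0.0384
time_s: 6.1
tcp_pos: [0.6224, -0.1394, 0.2136]
ee_rot: [0.169, -3.135, -0.002]
wrist_force: [-0.5, -0.4, -5.8]
gripper_width: 0.0387
6.1 [ 0.6224 -0.1394  0.2136] F [-0.4505 -0.3604 -5.8067] w 0.03870545686224824 
 [[-0.9942 -0.1074  0.0023]
 [-0.1074  0.9942  0.0015]
 [-0.0025  0.0012 -1.    ]] 
q [ 0.1999  0.5904 -0.0387  1.5237  0.0242  1.0306  1.8337]
[ 0.541  -0.1482  0.407 ] [1.9604 2.187  0.3113]
```

View pics/w3.png

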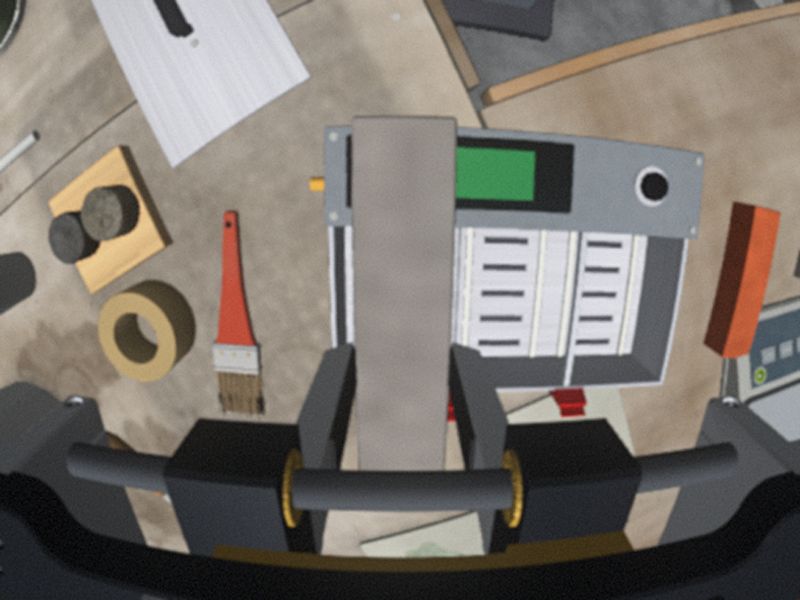

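Wrist view over the box: grey is held straight. The bridge corners are at (324,127), (702,154) near and (329,224), (692,237) at the hatch edge. The right-hand bar runs (575,232)-(569,384), and the far right wall corner is at (664,384).

```bash
python3 - <<'E'
from h import *
p=cams.camera_params("wrist")
pts=np.array([(324,127),(702,154),(329,224),(692,237),(575,232),(569,384),(664,384)])/1.5625
m=np.array([(-.1025,-.145,.087),(-.1025,.145,.087),(-.0325,-.145,.087),(-.0325,.145,.087),(-.0325,.047,.0755),(.0975,.047,.0755),(.1015,.145,.0755)])
P=np.array([onz(p,q,z,True)[:2] for q,z in zip(pts,m[:,2])]);print(P)
from scipy.optimize import least_squares
def r(v):
    c,s=np.cos(v[2]),np.sin(v[2]);return np.ravel(P-v[:2]-np.c_[c*m[:,0]-s*m[:,1],s*m[:,0]+c*m[:,1]])
o=least_squares(r,[.602,-.053,.087]);print(o.x,np.degrees(o.x[2]),(o.fun.reshape(-1,2)*1e3).round(1).tolist())
# prism top in hand: centre z = tcp+8mm-10mm ; top z = tcp+.008-.010+.020
zt=.2136+.018
for q in((354,117),(455,119),(446,472),(359,470)): print(onz(p,np.array(q)/1.5625,zt,True))
E
```

```text
[[ 0.5207 -0.204 ]
 [ 0.493   0.0841]
 [ 0.5879 -0.1943]
 [ 0.5602  0.0874]
 [ 0.5735 -0.0134]
 [ 0.6988  0.0098]
 [ 0.6943  0.1069]]
[ 0.608  -0.0501  0.1032] 5.910266733698173 [[-0.3, 0.9], [1.9, 0.5], [-2.7, 3.4], [-0.5, -3.4], [2.7, -6.7], [-1.4, 3.1], [0.3, 2.2]]
[ 0.5253 -0.1679  0.2316]
[ 0.5219 -0.1305  0.2316]
[ 0.6758 -0.1126  0.2316]
[ 0.679  -0.1533  0.2316]
```

```bash
sed -i 's/^BO=.*/BO=np.array([.606,-.0505,0]);BY=np.radians(5.6)/' h.py
cat >> h.py <<'E'
def tgt(P0,th,lane,off=.021,up=.010):
    t=np.radians(th);a=np.array([np.cos(t),0,np.sin(t)]);n=np.array([-np.sin(t),0,np.cos(t)])
    G=np.array([P0[0],lane,P0[1]])+(.08+off)*a+(.02+up)*n
    return box(G-.008*n),frame(180+np.degrees(BY),-th)
def seq(W,lane,off=.021):
    """from present pose through waypoints (P0,th): per leg, shift in axes at its start (units) and turn (units)"""
    s=status.get_state();p,Rc=s['tcp_pos'],R.from_rotvec(s['ee_rot'])
    for P0,th in W:
        q,Rt=tgt(P0,th,lane,off)
        print(P0,th,q,"shift(start axes)",Rc.inv().apply(q-p)/.03,"shift(end axes)",Rt.inv().apply(q-p)/.03,"turn",(Rc.inv()*Rt).as_rotvec(degrees=True)/6)
        p,Rc=q,Rt
E
python3 - <<'E'
from h import *
seq([((-.003,.12),30),((-.003,.042),30),((-.066,.013),30),((-.068,.0125),24),((-.070,.012),18),((-.072,.0115),12),((-.074,.011),6),((-.076,.011),0)],-.094)
E
```

```text
(-0.003, 0.12) 30 [ 0.6883 -0.1369  0.1896] shift(start axes) [-2.1832 -0.1509  0.8099] shift(end axes) [-1.4843 -0.1281  1.7959] turn [ 0.0351 -5.0138  0.091 ]
(-0.003, 0.042) 30 [ 0.6883 -0.1369  0.1116] shift(start axes) [ 1.3    -0.      2.2517] shift(end axes) [ 1.3    -0.      2.2517] turn [0. 0. 0.]
(-0.066, 0.013) 30 [ 0.6256 -0.143   0.0826] shift(start axes) [ 2.302  -0.     -0.2128] shift(end axes) [ 2.302  -0.     -0.2128] turn [0. 0. 0.]
(-0.068, 0.0125) 24 [ 0.6304 -0.1426  0.0737] shift(start axes) [0.0079 0.     0.337 ] shift(end axes) [-0.0274  0.      0.336 ] turn [-0.  1.  0.]
(-0.07, 0.012) 18 [ 0.6343 -0.1422  0.0641] shift(start axes) [0.0095 0.     0.344 ] shift(end axes) [-0.0265  0.      0.3431] turn [0. 1. 0.]
(-0.072, 0.0115) 12 [ 0.6373 -0.1419  0.054 ] shift(start axes) [ 0.0103 -0.      0.3512] shift(end axes) [-0.0264 -0.      0.3503] turn [0. 1. 0.]
(-0.074, 0.011) 6 [ 0.6392 -0.1417  0.0434] shift(start axes) [ 0.0105 -0.      0.3584] shift(end axes) [-0.0271 -0.      0.3575] turn [-0.  1.  0.]
(-0.076, 0.011) 0 [ 0.6401 -0.1416  0.033 ] shift(start axes) [ 0.0081 -0.      0.349 ] shift(end axes) [-0.0284 -0.      0.3479] turn [0. 1. 0.]
```

```bash
python3 -m creep '[[[-0.7,-0.05,0],[0,0,0],-1],[[-0.75,-0.05,0],[0,0,0],-1],[[-0.75,-0.05,0],[0,0,0],-1],[[0,0,0],[0,-0.6,0],-1],[[0,0,0],[0,-0.8,0.05],-1],[[0,0,0],[0,-0.9,0.04],-1],[[0,0,0],[0,-0.9,0],-1],[[0,0,0],[0,-0.9,0],-1],[[0,0,0],[0,-0.9,0],-1],[[0.2,0,0.35],[0,0,0],-1],[[0.2,0,0.35],[0,0,0],-1],[[0,0,0],[0,0,0],-1],[[0,0,0],[0,0,0],-1],[[0,0,0],[0,0,0],-1],[[0,0,0],[0,0,0],-1]]' 60
python3 - <<'E'
from h import *
show();p=cams.camera_params("wrist");im=cams.read_camera("wrist")[:,:,::-1]
cv2.imwrite("pics/w4.png",im)
seq([((-.003,.042),30),((-.066,.013),30),((-.068,.0125),24)],-.094)
E
```

```text
time_s: 7.4
tcp_pos: [0.689, -0.1366, 0.1962]
ee_rot: [-0.129, 2.619, 0.04]
wrist_force: [0.4, 0.2, -5.0]
gripper_width: 0.0384
7.4 [ 0.689  -0.1366  0.1962] F [ 0.3555  0.1763 -5.0347] w 0.03842541071211452 
 [[-0.8637 -0.0844 -0.4969]
 [-0.0996  0.995   0.004 ]
 [ 0.4941  0.0529 -0.8678]] 
q [ 0.3797  0.5128 -0.1845  1.9227 -0.3505  0.2352  2.2321]
(-0.003, 0.042) 30 [ 0.6883 -0.1369  0.1116] shift(start axes) [ 1.4184 -0.0137  2.4347] shift(end axes) [ 1.4272 -0.0022  2.4296] turn [ 0.0423 -0.0346 -0.005 ]
(-0.066, 0.013) 30 [ 0.6256 -0.143   0.0826] shift(start axes) [ 2.302  -0.     -0.2128] shift(end axes) [ 2.302  -0.     -0.2128] turn [0. 0. 0.]
(-0.068, 0.0125) 24 [ 0.6304 -0.1426  0.0737] shift(start axes) [0.0079 0.     0.337 ] shift(end axes) [-0.0274  0.      0.336 ] turn [-0.  1.  0.]
```

View pics/w4.png

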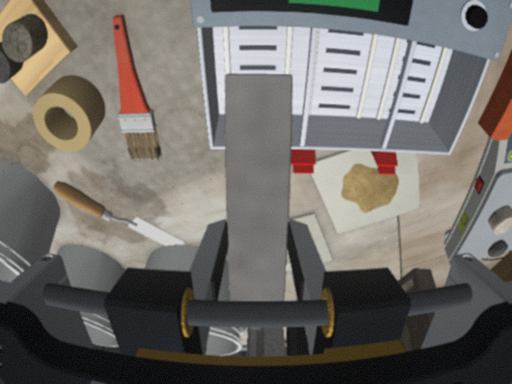

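The arm can't lean 30° any lower, because joint 6 is at 0.235 and its limit is 0.23. I'll put grey back where it was and regrip it with the tool pitched about 15° relative to the prism. That splits the tilt between the insertion pose and the level pose.

```bash
python3 -m creep '[[[0,0,0],[0,0.8,0],-1],[[0,0,0],[0,0.9,0],-1],[[0,0,0],[0,0.9,0],-1],[[0,0,0],[0,0.9,0],-1],[[0,0,0],[0,0.9,0],-1],[[0,0,0],[0,0.6,0],-1],[[0.55,0.94,0],[0,0,0],-1],[[0.55,0.94,0],[0,0,0],-1],[[0.55,0.94,0],[0,0,0],-1],[[0.55,0.94,0],[0,0,0],-1],[[0.55,0.94,0],[0,0,0],-1],[[0.55,0.94,0],[0,0,0],-1],[[0.55,0.94,0],[0,0,0],-1],[[0.55,0.94,0],[0,0,0],-1],[[0.55,0.94,0],[0,0,0],-1],[[0.55,0.94,0],[0,0,0],-1],[[0.55,0.94,0],[0,0,0],-1],[[0.55,0.94,0],[0,0,0],-1],[[0.55,0.94,0],[0,0,0],-1],[[0.55,0.94,0],[0,0,0],-1]]' 60
python3 -m creep '[[[0,0,0],[0,0,0],-1],[[0,0,0],[0,0,0],-1],[[0,0,0],[0,0,0],-1]]' 60
python3 - <<'E'
from h import *
show()
plan([.422,.237,.026],frame(185.6))
E
```

```text
time_s: 9.12
tcp_pos: [0.4209, 0.2355, 0.2]
ee_rot: [-0.155, 3.137, 0.011]
wrist_force: [0.6, 0.3, 0.7]
gripper_width: 0.0006
time_s: 9.37
tcp_pos: [0.4215, 0.2333, 0.1993]
ee_rot: [0.155, -3.137, -0.008]
wrist_force: [-0.1, 0.4, 0.7]
gripper_width: 0.0006
9.3667 [0.4215 0.2333 0.1993] F [-0.1227  0.4056  0.6693] w 0.0005615594251235932 
 [[-0.9952 -0.0983  0.0007]
 [-0.0983  0.9951  0.0054]
 [-0.0013  0.0053 -1.    ]] 
q [-0.6836  0.3832  0.1695  1.9684 -0.0958  0.7956  1.2101]
turn(units of 6deg) [ 0.0516 -0.007   0.0071]  shift(units 30mm, in target axes) [-0.0287  0.1216  5.7783]
```

The grip slackened and grey fell, so I'll look for it.

```bash
python3 -m creep '[[[0,0,0],[0,0,0],1],[[0,0,0],[0,0,0],1],[[0,0,0],[0,0,0],1],[[0,0,0],[0,0,0],1]]' 60
python3 - <<'E'
from h import *
a=cams.read_camera("top")[:,:,::-1];cv2.imwrite("pics/top2.png",a)
c=a[138:313,112:432];cv2.imwrite("pics/c2.png",cv2.resize(c,(800,437),interpolation=cv2.INTER_CUBIC))
E
```

```text
time_s: 9.7
tcp_pos: [0.4203, 0.2323, 0.1983]
ee_rot: [0.151, -3.133, -0.007]
wrist_force: [1.0, -0.1, -0.4]
gripper_width: 0.0238
```

View pics/c2.png

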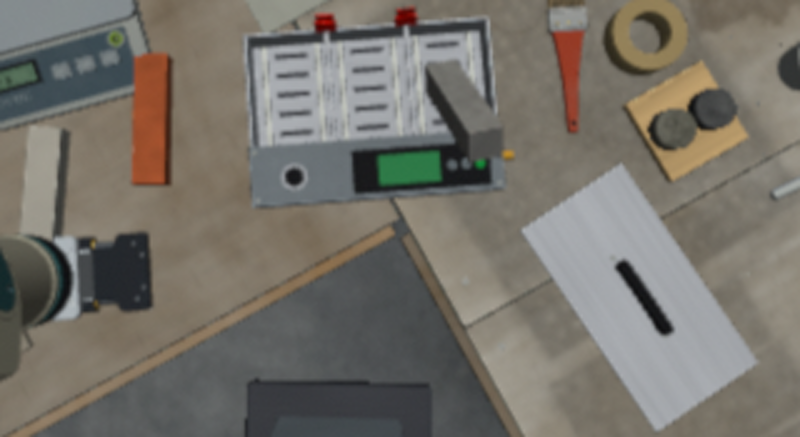

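Grey fell into the right lane. Its far end is down in the lane at about (446,62), and its near end sticks up, resting on the bridge edge at about (480,140). I'll look from close by.

```bash
python3 -m creep '[[[-0.2,-0.5,-0.1],[0,0,0],1],[[-0.38,-0.95,-0.1],[0,0,0],1],[[-0.38,-0.95,-0.1],[0,0,0],1],[[-0.38,-0.95,-0.1],[0,0,0],1],[[-0.38,-0.95,-0.1],[0,0,0],1],[[-0.38,-0.95,-0.1],[0,0,0],1],[[-0.38,-0.95,-0.1],[0,0,0],1],[[-0.38,-0.95,-0.1],[0,0,0],1],[[-0.38,-0.95,-0.1],[0,0,0],1],[[-0.38,-0.95,-0.1],[0,0,0],1],[[-0.38,-0.95,-0.1],[0,0,0],1],[[-0.38,-0.95,-0.1],[0,0,0],1],[[-0.38,-0.95,-0.1],[0,0,0],1],[[-0.38,-0.95,-0.1],[0,0,0],1],[[-0.2,-0.5,-0.1],[0,0,0],1],[[0,0,0],[0,0,0],1],[[0,0,0],[0,0,0],1],[[0,0,0],[0,0,0],1],[[0,0,0],[0,0,0],1]]' 60
python3 - <<'E'
from h import *
show();p=cams.camera_params("wrist");im=cams.read_camera("wrist")[:,:,::-1];print(p['eye'],p['attitude'])
cv2.imwrite("pics/w5.png",cv2.resize(im[:300,100:500],(800,600),interpolation=cv2.INTER_CUBIC))
sc=cams.read_camera("scene")[:,:,::-1];cv2.imwrite("pics/s5.png",cv2.resize(sc[130:250,190:350],(800,600),interpolation=cv2.INTER_CUBIC))
E
```

```text
time_s: 11.33
tcp_pos: [0.6181, -0.1481, 0.2404]
ee_rot: [0.157, -3.132, -0.009]
wrist_force: [0.6, 0.3, 0.1]
gripper_width: 0.0938
11.3333 [ 0.6181 -0.1481  0.2404] F [0.6425 0.3109 0.0921] w 0.09378543127258752 
 [[-0.995  -0.1001  0.0054]
 [-0.1001  0.995   0.0062]
 [-0.006   0.0056 -1.    ]] 
q [ 0.0619  0.5747  0.2221  1.495  -0.1396  1.0944  1.9855]
[ 0.5374 -0.1572  0.434 ] [1.9724 2.1825 0.312 ]
```

View pics/w5.png

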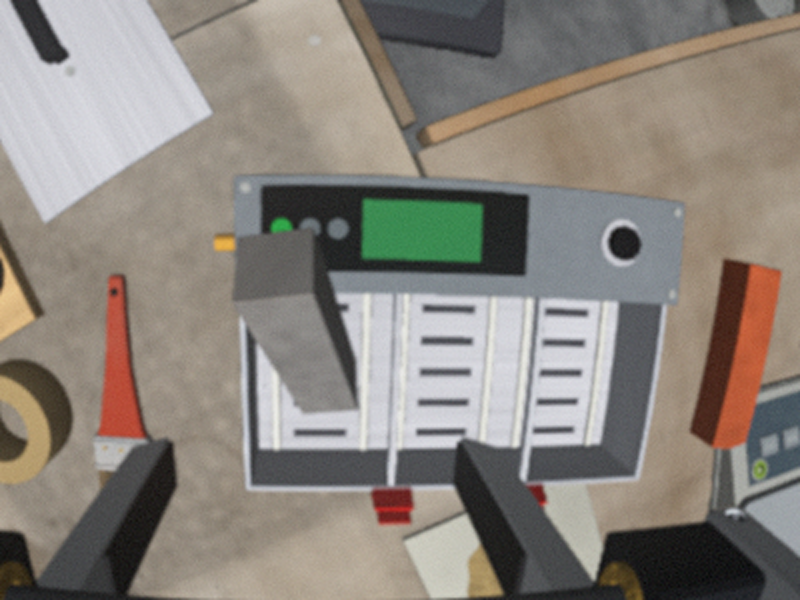

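The view confirms it. Grey's raised end face is (238,238), (312,230), (313,290), (234,300), and its upper face runs from there down to (302,412)-(356,408) near the lane's far part. I'll fit its pose.

```bash
python3 - <<'E'
from h import *
p=cams.camera_params("wrist");K=p['intrinsics']
px=np.array([(238,238),(312,230),(313,290),(234,300),(302,412),(356,408)])/2.+[100,0]
rays=[]
for q in px:
    x=(q-K[:2,2])/K[0,0];r=np.hypot(*x);rays.append(x/r*np.tan(r))
rays=np.array(rays)
# prism: x near(-)->far(+), y left, z up normal
L,h=.08,.02
M=np.array([(-L,-h,-h),(-L,h,-h),(-L,h,h),(-L,-h,h),(L,-h,h),(L,h,h)])
ok,rv,tv=cv2.solvePnP(M,rays,np.eye(3),None,flags=cv2.SOLVEPNP_SQPNP)
rv,tv=cv2.solvePnPRefineLM(M,rays,np.eye(3),None,rv,tv)
e=cv2.projectPoints(M,rv,tv,np.eye(3),None)[0][:,0]-rays;print("px err",(e*297).round(1).tolist())
Rw=R.from_rotvec(p['attitude']);A=(Rw*R.from_rotvec(rv.ravel())).as_matrix();c=Rw.apply(tv.ravel())+p['eye']
print("centre",c,"box",R.from_euler('z',-BY).apply(c-BO));B=R.from_euler('z',-BY).as_matrix()@A
print("axes in box (cols a,y,n)\n",B)
C=np.array([[sx*L,sy*h,sz*h] for sx in(-1,1) for sy in(-1,1) for sz in(-1,1)]);print((C@B.T+R.from_euler('z',-BY).apply(c-BO)))
E
```

```text
px err [[0.6, 0.2], [-0.3, -1.1], [-0.5, 0.5], [0.4, 0.2], [0.0, 0.2], [-0.2, 0.0]]
centre [ 0.615  -0.1532  0.0672] box [-0.0011 -0.1031  0.0672]
axes in box (cols a,y,n)
 [[ 0.6353 -0.1377  0.7599]
 [ 0.2014  0.9795  0.0092]
 [-0.7456  0.1473  0.65  ]]
[[-0.0643 -0.1389  0.1109]
 [-0.0339 -0.1386  0.1369]
 [-0.0698 -0.0998  0.1168]
 [-0.0394 -0.0994  0.1428]
 [ 0.0373 -0.1067 -0.0084]
 [ 0.0677 -0.1063  0.0176]
 [ 0.0318 -0.0675 -0.0025]
 [ 0.0622 -0.0672  0.0235]]
```

View pics/s5.png

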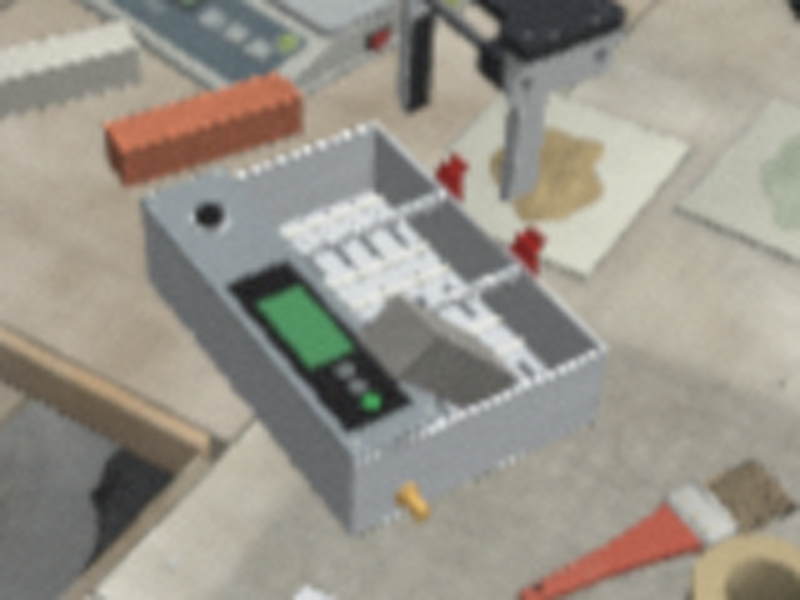

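```bash
cat > fit.py <<'E'
from h import *
from scipy.optimize import least_squares
p=cams.camera_params("wrist")
px=np.array([(238,238),(312,230),(313,290),(234,300),(302,412),(356,408)])/2.+[100,0]
L,h=.08,.02
M=np.array([(-L,-h,-h),(-L,h,-h),(-L,h,h),(-L,-h,h),(L,-h,h),(L,h,h)])
C=np.array([[sx*L,sy*h,sz*h] for sx in(-1,1) for sy in(-1,1) for sz in(-1,1)])
E=R.from_euler('z',BY)
def res(v):
    X=R.from_rotvec(v[3:]).apply(M)+v[:3]
    r=(proj(p,E.apply(X)+BO,True)-px)/1.5
    zmin=(R.from_rotvec(v[3:]).apply(C)+v[:3])[:,2].min()
    # bridge edge (x -.0325,z .087) touches bottom face n-plane
    n=R.from_rotvec(v[3:]).apply([0,0,1]);d=(np.array([-.0325,v[1]-.02,.087])-v[:3])@n+h
    return np.r_[r.ravel(),(zmin-.010)/.001,d/.003]
B0=np.array([[.6353,-.1377,.7599],[.2014,.9795,.0092],[-.7456,.1473,.65]])
o=least_squares(res,np.r_[-.001,-.103,.08,R.from_matrix(B0).as_rotvec()])
print(o.x[:3],(o.fun*1.5).round(1));B=R.from_rotvec(o.x[3:]);print(B.as_matrix())
np.save("g.npy",o.x)
a=B.apply([1,0,0]);y=B.apply([0,1,0])
# tool: y axis along -prism y or so (yaw ~185): z down, lean L
for rel in(15,20,25):
    # tool z = -n rotated by rel about prism y ; tool x = -a side
    Rt=E*B*R.from_euler('y',-rel,degrees=True)*R.from_matrix(np.array([[-1,0,0],[0,1,0],[0,0,-1]]).T)
    G=E.apply(o.x[:3]-.028*a+.008*B.apply([0,0,1]))+BO
    print(rel,Rt.as_matrix().T,"TCP",G+.008*Rt.apply([0,0,1]));plan(G+.008*Rt.apply([0,0,1]),Rt)
    plan(G-.05*Rt.apply([0,0,1]),Rt)
E
python3 fit.py
```

```text
[-0.0047 -0.1027  0.086 ] [-0.9 -1.5  0.8 -2.8  0.9  1.5 -1.1  1.4 -0.3  0.9  0.6  0.7 -0.8 -0.6]
[[ 0.6165 -0.1329  0.776 ]
 [ 0.192   0.9813  0.0155]
 [-0.7636  0.1395  0.6305]]
15 [[-0.7741 -0.2663  0.5743]
 [-0.228   0.9636  0.1395]
 [-0.5906 -0.023  -0.8066]] TCP [ 0.5961 -0.1596  0.1059]
turn(units of 6deg) [-0.8468  5.9366 -1.6184]  shift(units 30mm, in target axes) [-1.9053 -0.8173  4.0688]
turn(units of 6deg) [-0.8468  5.9366 -1.6184]  shift(units 30mm, in target axes) [-1.9053 -0.8173  2.1354]
20 [[-0.8226 -0.2673  0.5019]
 [-0.228   0.9636  0.1395]
 [-0.5209  0.0003 -0.8536]] TCP [ 0.5967 -0.1594  0.1056]
turn(units of 6deg) [-0.9127  5.1059 -1.5733]  shift(units 30mm, in target axes) [-1.5667 -0.8173  4.2204]
turn(units of 6deg) [-0.9127  5.1059 -1.5733]  shift(units 30mm, in target axes) [-1.5667 -0.8173  2.287 ]
25 [[-0.8649 -0.2663  0.4256]
 [-0.228   0.9636  0.1395]
 [-0.4472  0.0236 -0.8941]] TCP [ 0.5973 -0.1592  0.1052]
turn(units of 6deg) [-0.977   4.275  -1.5265]  shift(units 30mm, in target axes) [-1.2161 -0.8173  4.3419]
turn(units of 6deg) [-0.977   4.275  -1.5265]  shift(units 30mm, in target axes) [-1.2161 -0.8173  2.4085]
```

```bash
python3 -m creep '[[[0,0,0],[-0.15,0.85,-0.26],1],[[0,0,0],[-0.15,0.85,-0.26],1],[[0,0,0],[-0.15,0.85,-0.26],1],[[0,0,0],[-0.15,0.85,-0.26],1],[[0,0,0],[-0.15,0.85,-0.26],1],[[0,0,0],[-0.15,0.85,-0.26],1],[[-0.5,-0.28,0.5],[0,0,0],1],[[-0.5,-0.27,0.6],[0,0,0],1],[[-0.55,-0.27,0.5],[0,0,0],1],[[0,0,0],[0,0,0],1],[[0,0,0],[0,0,0],1],[[0,0,0],[0,0,0],1],[[0,0,0],[0,0,0],1]]'
python3 - <<'E'
from h import *
show()
v=np.load("g.npy");E=R.from_euler('z',BY);B=R.from_rotvec(v[3:])
Rt=E*B*R.from_euler('y',-20,degrees=True)*R.from_matrix(np.diag([-1.,1,-1]))
plan([.5967,-.1594,.1056],Rt)
cv2.imwrite("pics/w6.png",cams.read_camera("wrist")[:,:,::-1])
E
```

```text
time_s: 12.52
tcp_pos: [0.6382, -0.1613, 0.1752]
ee_rot: [0.347, -2.578, -0.095]
wrist_force: [0.5, -0.1, 0.5]
gripper_width: 0.0939
12.5167 [ 0.6382 -0.1613  0.1752] F [ 0.4875 -0.0709  0.5485] w 0.09391950352188604 
 [[-0.8253 -0.2638  0.4992]
 [-0.2262  0.9646  0.1358]
 [-0.5173 -0.0009 -0.8558]] 
q [ 0.0931  1.0627  0.2013  0.7932 -0.0532  1.8273  2.0786]
turn(units of 6deg) [-0.0215  0.0352 -0.0343]  shift(units 30mm, in target axes) [-0.0452  0.052   2.7013]
```

View pics/w6.png

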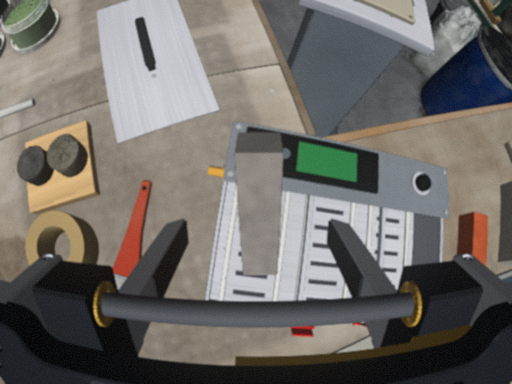

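The prism is squarely between the fingers. Descend and grip.

```bash
python3 -m creep '[[[0,0.05,0.6],[0,0,0],1],[[0,0,0.7],[0,0,0],1],[[0,0,0.7],[0,0,0],1],[[0,0,0.6],[0,0,0],1],[[0,0,0],[0,0,0],1],[[0,0,0],[0,0,0],1],[[0,0,0],[0,0,0],-1],[[0,0,0],[0,0,0],-1],[[0,0,0],[0,0,0],-1],[[0,0,0],[0,0,0],-1],[[0,0,0],[0,0,0],-1],[[0,0,0],[0,0,0],-1],[[0,0,0],[0,0,0],-1],[[0,0,0],[0,0,0],-1],[[0,0,0],[0,0,0],-1],[[0,0,0],[0,0,0],-1],[[0,0,0],[0,0,0],-1],[[0,0,0],[0,0,0],-1]]' 60
python3 -c "
from h import *
show()"
```

```text
time_s: 14.07
tcp_pos: [0.5966, -0.16, 0.1065]
ee_rot: [0.346, -2.575, -0.097]
wrist_force: [-0.1, -0.4, -0.2]
gripper_width: 0.0391
14.0667 [ 0.5966 -0.16    0.1065] F [-0.1184 -0.4197 -0.2033] w 0.039088627667678816 
 [[-0.8239 -0.2638  0.5015]
 [-0.2253  0.9646  0.1372]
 [-0.5199  0.     -0.8542]] 
q [ 0.0844  1.0398  0.1956  1.0468 -0.0492  1.6006  2.0806]
```

```bash
python3 -m creep '[[[0.2,0.06,-0.4],[0,0,0],-1],[[0.42,0.12,-0.72],[0,0,0],-1],[[0.42,0.12,-0.72],[0,0,0],-1],[[0.42,0.12,-0.72],[0,0,0],-1],[[0.42,0.12,-0.72],[0,0,0],-1],[[0.42,0.12,-0.72],[0,0,0],-1],[[0.3,0.06,-0.4],[0,0,0],-1],[[0,0,0],[0,0,0],-1],[[0,0,0],[0,0,0],-1],[[0,0,0],[0,0,0],-1]]' 60
python3 - <<'E'
from h import *
show();plan([.63,-.15,.27],frame(197.7,0))
E
```

```text
time_s: 14.9
tcp_pos: [0.5957, -0.1596, 0.2599]
ee_rot: [0.346, -2.573, -0.098]
wrist_force: [0.2, 0.5, -5.8]
gripper_width: 0.039
14.9 [ 0.5957 -0.1596  0.2599] F [ 0.1592  0.4992 -5.7776] w 0.03900152622127249 
 [[-0.8232 -0.264   0.5027]
 [-0.2251  0.9645  0.1381]
 [-0.5213  0.0005 -0.8534]] 
q [ 0.0866  0.9191  0.2113  0.8925 -0.0343  1.8753  2.0984]
turn(units of 6deg) [ 1.4923 -5.0194 -0.3899]  shift(units 30mm, in target axes) [-1.1855 -0.0431 -0.3352]
```

```bash
python3 -m creep '[[[0,0,0],[0.25,-0.84,-0.06],-1],[[0,0,0],[0.25,-0.84,-0.06],-1],[[0,0,0],[0.25,-0.84,-0.06],-1],[[0,0,0],[0.25,-0.84,-0.06],-1],[[0,0,0],[0.25,-0.84,-0.07],-1],[[0,0,0],[0.24,-0.83,-0.07],-1],[[0,0,0],[0,0,1],-1],[[0,0,0],[0,0,1],-1],[[0,0,0],[0,0,1],-1],[[0,0,0],[0,0,1],-1],[[0,0,0],[0,0,1],-1],[[0,0,0],[0,0,1],-1],[[0,0,0],[0,0,1],-1],[[0,0,0],[0,0,1],-1],[[0,0,0],[0,0,1],-1],[[0,0,0],[0,0,1],-1],[[0,0,0],[0,0,1],-1],[[0,0,0],[0,0,1],-1],[[0,0,0],[0,0,1],-1],[[0,0,0],[0,0,1],-1]]' 60
python3 -m creep '[[[0,0,0],[0,0,1],-1],[[0,0,0],[0,0,1],-1],[[0,0,0],[0,0,1],-1],[[0,0,0],[0,0,1],-1],[[0,0,0],[0,0,1],-1],[[0,0,0],[0,0,1],-1],[[0,0,0],[0,0,1],-1],[[0,0,0],[0,0,1],-1],[[0,0,0],[0,0,1],-1],[[0,0,0],[0,0,1],-1],[[0,0,0],[0,0,1],-1],[[0,0,0],[0,0,1],-1],[[0,0,0],[0,0,1],-1],[[0,0,0],[0,0,1],-1],[[0,0,0],[0,0,1],-1],[[0,0,0],[0,0,1],-1],[[0,0,0],[0,0,1],-1],[[0,0,0],[0,0,1],-1],[[0,0,0],[0,0,0],-1],[[0,0,0],[0,0,0],-1]]' 60
python3 - <<'E'
from h import *
show();plan([.63,-.15,.27],frame(5.6,0))
p=cams.camera_params("wrist");print(p['eye'],p['attitude'])
im=cams.read_camera("wrist")[:,:,::-1];cv2.imwrite("pics/w7.png",cv2.resize(im,(800,600),interpolation=cv2.INTER_CUBIC))
sc=cams.read_camera("scene")[:,:,::-1];cv2.imwrite("pics/s7.png",sc)
E
```

```text
time_s: 16.57
tcp_pos: [0.594, -0.1588, 0.2591]
ee_rot: [-1.724, -2.622, 0.002]
wrist_force: [-0.1, 0.2, -5.7]
gripper_width: 0.0389
time_s: 18.23
tcp_pos: [0.5951, -0.1589, 0.2597]
ee_rot: [-3.137, -0.159, 0.002]
wrist_force: [0.8, -0.4, -5.3]
gripper_width: 0.0389
18.2333 [ 0.5951 -0.1589  0.2597] F [ 0.7706 -0.4412 -5.2931] w 0.03887764141484964 
 [[ 0.9949  0.1014 -0.001 ]
 [ 0.1014 -0.9949 -0.0002]
 [-0.0011  0.0001 -1.    ]] 
q [-0.3523  0.7271  1.071   1.5449 -0.6571  1.2678 -0.655 ]
turn(units of 6deg) [-0.0018  0.01    0.0362]  shift(units 30mm, in target axes) [ 1.1876 -0.1831 -0.3429]
[ 0.6767 -0.1504  0.4529] [ 2.165  -1.9529 -0.2798]
```

View pics/w7.png

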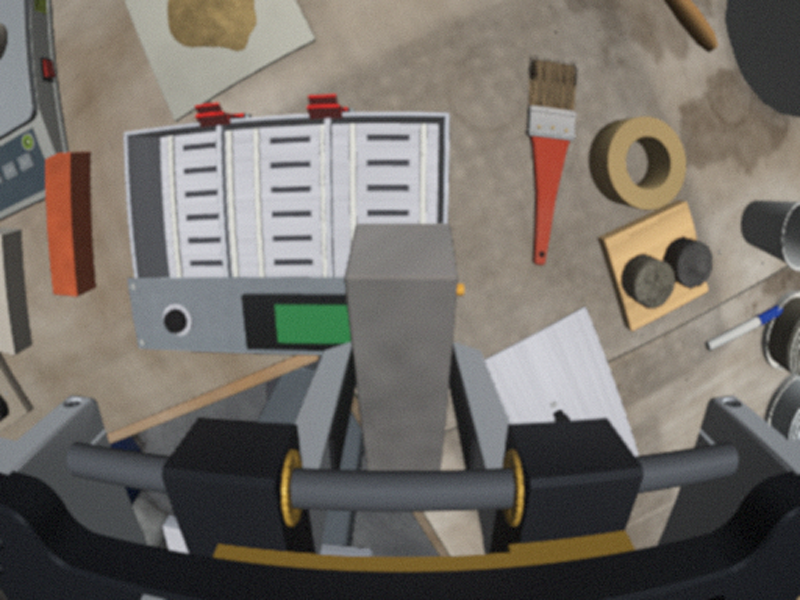

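The box is fully in view: far wall corners (126,131) and (449,113), hatch edge left (130,279), bridge near-left corner (142,348), bars (222,126)-(229,277) and (327,119)-(329,276). The held prism's raised end face is (357,226), (448,224), (457,278), (346,278).

```bash
python3 - <<'E'
from h import *
from scipy.optimize import least_squares
p=cams.camera_params("wrist");s=status.get_state()
pts=np.array([(126,131),(449,113),(130,279),(142,348),(222,126),(229,277),(327,119),(329,276)])/1.5625
m=np.array([(.1015,.145,.0755),(.1015,-.145,.0755),(-.0325,.145,.087),(-.1025,.145,.087),(.0975,.047,.0755),(-.0325,.047,.0755),(.0975,-.047,.0755),(-.0325,-.047,.0755)])
P=np.array([onz(p,q,z,True)[:2] for q,z in zip(pts,m[:,2])])
def r(v):
    c,s=np.cos(v[2]),np.sin(v[2]);return np.ravel(P-v[:2]-np.c_[c*m[:,0]-s*m[:,1],s*m[:,0]+c*m[:,1]])
o=least_squares(r,[.602,-.053,.087]);print(o.x,np.degrees(o.x[2]),(o.fun.reshape(-1,2)*1e3).round(1).tolist())
# prism in hand in tool frame: fit offset, rel tilt, y, height
T=R.from_rotvec(s['ee_rot'])
px=np.array([(357,226),(448,224),(457,278),(346,278)])/1.5625
def X(v):
    off,th,up,yy=v
    t=np.radians(th);a=np.array([np.cos(t),0,-np.sin(t)]);n=np.array([-np.sin(t),0,-np.cos(t)])
    c=np.array([0,yy,-.008])-off*a-up*n
    E=c+.08*a;y=np.array([0,1,0])
    return np.array([E-.02*n-.02*y,E-.02*n+.02*y,E+.02*n+.02*y,E+.02*n-.02*y])
f=lambda v:np.r_[(proj(p,T.apply(X(v))+s['tcp_pos'],True)-px).ravel(),(v[2]-.008)/.004]
q=least_squares(f,[.028,20,.008,0]);print("off,rel,up,y",q.x,q.fun.round(1))
E
```

```text
[ 0.6069 -0.0522  0.0971] 5.5606058411269395 [[1.6, -1.1], [0.4, 2.0], [0.0, -0.9], [1.8, -1.8], [-0.4, -1.4], [-1.7, -1.2], [-0.4, 1.9], [-1.3, 2.4]]
off,rel,up,y [ 0.0328 20.4414  0.0117  0.0001] [-1.  -0.5  0.2  0.8  0.5 -0.   0.2 -0.1  0.9]
```

```bash
sed -i 's/^BO=.*/BO=np.array([.607,-.0518,0]);BY=np.radians(5.6)/' h.py
cat >> h.py <<'E'
def tgt(P0,th,lane,off,rel,up,flip):
    t=np.radians(th);l=np.radians(th-rel);a=np.array([np.cos(t),0,np.sin(t)]);n=np.array([-np.sin(t),0,np.cos(t)]);u=np.array([-np.sin(l),0,np.cos(l)])
    G=np.array([P0[0],lane,P0[1]])+(.08+off)*a+(.02+up)*n
    return box(G-.008*u),(frame(180+np.degrees(BY),-(th-rel)) if flip else frame(np.degrees(BY),th-rel))
def seq(W,lane,off=.03,rel=20,up=.01,flip=True):
    s=status.get_state();p,Rc=s['tcp_pos'],R.from_rotvec(s['ee_rot'])
    for P0,th in W:
        q,Rt=tgt(P0,th,lane,off,rel,up,flip)
        print(P0,th,q,"start-ax",(Rc.inv().apply(q-p)/.03).round(2),"end-ax",(Rt.inv().apply(q-p)/.03).round(2),"turn",((Rc.inv()*Rt).as_rotvec(degrees=True)/6).round(2))
        p,Rc=q,Rt
W=[((-.003,.12),30),((-.003,.042),30),((-.066,.013),30),((-.071,.0125),24),((-.076,.012),18),((-.081,.0115),12),((-.085,.011),6),((-.088,.011),0)]
E
python3 - <<'E'
from h import *
seq(W,-.094,.031,20.4,.010,False)
E
```

```text
(-0.003, 0.12) 30 [ 0.6953 -0.1376  0.1936] start-ax [ 3.38 -0.39  2.23] end-ax [ 2.96 -0.4   2.76] turn [-0.    1.59  0.03]
(-0.003, 0.042) 30 [ 0.6953 -0.1376  0.1156] start-ax [-0.43 -0.    2.56] end-ax [-0.43 -0.    2.56] turn [0. 0. 0.]
(-0.066, 0.013) 30 [ 0.6326 -0.1437  0.0866] start-ax [-2.23 -0.    0.6 ] end-ax [-2.23 -0.    0.6 ] turn [0. 0. 0.]
(-0.071, 0.0125) 24 [ 0.6348 -0.1435  0.0771] start-ax [ 0.02 -0.    0.33] end-ax [ 0.05 -0.    0.32] turn [-0. -1. -0.]
(-0.076, 0.012) 18 [ 0.636  -0.1434  0.0668] start-ax [0.02 0.   0.34] end-ax [0.06 0.   0.34] turn [ 0. -1. -0.]
(-0.081, 0.0115) 12 [ 0.6362 -0.1434  0.056 ] start-ax [ 0.02 -0.    0.36] end-ax [ 0.06 -0.    0.36] turn [-0. -1. -0.]
(-0.085, 0.011) 6 [ 0.6363 -0.1434  0.0447] start-ax [0.06 0.   0.37] end-ax [0.1  0.   0.36] turn [ 0. -1. -0.]
(-0.088, 0.011) 0 [ 0.6363 -0.1434  0.0335] start-ax [ 0.09 -0.    0.36] end-ax [ 0.13 -0.    0.35] turn [ 0. -1. -0.]
```

Go to the entry pose (shift first, then turn), and check it.

```bash
python3 -m creep '[[[0.7,-0.08,0],[0,0,0],-1],[[0.9,-0.1,0],[0,0,0],-1],[[0.9,-0.1,0],[0,0,0],-1],[[0.88,-0.1,0],[0,0,0],-1],[[0,0,0],[0,0.8,0.03],-1],[[0,0,0],[0,0.79,0],-1],[[-0.12,0,0.73],[0,0,0],-1],[[-0.12,0,0.73],[0,0,0],-1],[[-0.12,0,0.73],[0,0,0],-1],[[0,0,0],[0,0,0],-1],[[0,0,0],[0,0,0],-1],[[0,0,0],[0,0,0],-1],[[0,0,0],[0,0,0],-1]]' 60
python3 - <<'E'
from h import *
show();seq(W[1:4],-.094,.031,20.4,.010,False)
E
```

```text
time_s: 19.42
tcp_pos: [0.6972, -0.1394, 0.1969]
ee_rot: [-3.121, -0.15, -0.268]
wrist_force: [-0.8, 0.0, -4.0]
gripper_width: 0.039
19.4167 [ 0.6972 -0.1394  0.1969] F [-0.8032  0.0336 -3.9802] w 0.038994673097243145 
 [[ 0.9808  0.0948  0.1705]
 [ 0.0958 -0.9954  0.0026]
 [ 0.17    0.0137 -0.9853]] 
q [-0.3202  0.8144  0.9709  1.5411 -0.8599  1.0639 -0.6183]
(-0.003, 0.042) 30 [ 0.6953 -0.1376  0.1156] start-ax [-0.52 -0.07  2.66] end-ax [-0.51 -0.07  2.66] turn [ 0.03 -0.04 -0.01]
(-0.066, 0.013) 30 [ 0.6326 -0.1437  0.0866] start-ax [-2.23 -0.    0.6 ] end-ax [-2.23 -0.    0.6 ] turn [0. 0. 0.]
(-0.071, 0.0125) 24 [ 0.6348 -0.1435  0.0771] start-ax [ 0.02 -0.    0.33] end-ax [ 0.05 -0.    0.32] turn [-0. -1. -0.]
```

```bash
python3 -m creep '[[[-0.1,-0.03,0.5],[0,0,0],-1],[[-0.1,-0.02,0.55],[0,0,0],-1],[[-0.1,-0.02,0.55],[0,0,0],-1],[[-0.1,0,0.55],[0,0,0],-1],[[-0.1,0,0.5],[0,0,0],-1],[[0,0,0],[0,0,0],-1],[[0,0,0],[0,0,0],-1],[[-0.3,0,0.08],[0,0,0],-1],[[-0.35,0,0.09],[0,0,0],-1],[[-0.4,0,0.11],[0,0,0],-1],[[0,0,0],[0,0,0],-1],[[0,0,0],[0,0,0],-1]]' 60
python3 - <<'E'
from h import *
show();seq(W[2:],-.094,.031,20.4,.010,False)
E
```

```text
time_s: 20.42
tcp_pos: [0.6661, -0.1401, 0.1021]
ee_rot: [-3.12, -0.148, -0.268]
wrist_force: [0.3, 0.4, -4.8]
gripper_width: 0.0393
20.4167 [ 0.6661 -0.1401  0.1021] F [ 0.3306  0.3735 -4.8038] w 0.03927312414214551 
 [[ 0.9809  0.0934  0.1704]
 [ 0.0945 -0.9955  0.0016]
 [ 0.1698  0.0145 -0.9854]] 
q [-0.29    0.8673  0.871   1.7163 -0.9857  0.8661 -0.4589]
(-0.066, 0.013) 30 [ 0.6326 -0.1437  0.0866] start-ax [-1.2   0.01  0.32] end-ax [-1.2   0.01  0.32] turn [ 0.02 -0.04 -0.03]
(-0.071, 0.0125) 24 [ 0.6348 -0.1435  0.0771] start-ax [ 0.02 -0.    0.33] end-ax [ 0.05 -0.    0.32] turn [-0. -1. -0.]
(-0.076, 0.012) 18 [ 0.636  -0.1434  0.0668] start-ax [0.02 0.   0.34] end-ax [0.06 0.   0.34] turn [ 0. -1. -0.]
(-0.081, 0.0115) 12 [ 0.6362 -0.1434  0.056 ] start-ax [ 0.02 -0.    0.36] end-ax [ 0.06 -0.    0.36] turn [-0. -1. -0.]
(-0.085, 0.011) 6 [ 0.6363 -0.1434  0.0447] start-ax [0.06 0.   0.37] end-ax [0.1  0.   0.36] turn [ 0. -1. -0.]
(-0.088, 0.011) 0 [ 0.6363 -0.1434  0.0335] start-ax [ 0.09 -0.    0.36] end-ax [ 0.13 -0.    0.35] turn [ 0. -1. -0.]
```

```bash
python3 -m creep '[[[-0.3,0,0.08],[0,0,0],-1],[[-0.3,0,0.08],[0,0,0],-1],[[-0.3,0,0.08],[0,0,0],-1],[[-0.3,0,0.08],[0,0,0],-1],[[0,0,0],[0,0,0],-1],[[0,0,0],[0,0,0],-1],[[0.02,0,0.16],[0,-0.5,0],-1],[[0.02,0,0.17],[0,-0.5,0],-1],[[0,0,0],[0,0,0],-1],[[0,0,0],[0,0,0],-1]]' 60
python3 - <<'E'
from h import *
show();seq(W[4:],-.094,.031,20.4,.010,False)
E
```

```text
time_s: 21.25
tcp_pos: [0.6356, -0.1421, 0.0752]
ee_rot: [-3.135, -0.154, -0.104]
wrist_force: [-0.4, 0.2, -4.8]
gripper_width: 0.039
21.25 [ 0.6356 -0.1421  0.0752] F [-0.3802  0.1966 -4.8334] w 0.039046895238200256 
 [[ 0.993   0.0977  0.066 ]
 [ 0.0978 -0.9952  0.002 ]
 [ 0.0659  0.0045 -0.9978]] 
q [-0.2911  0.9152  0.8757  1.7037 -0.9181  0.9122 -0.5059]
(-0.076, 0.012) 18 [ 0.636  -0.1434  0.0668] start-ax [-0.01  0.04  0.28] end-ax [0.02 0.04 0.28] turn [ 0.02 -1.03  0.  ]
(-0.081, 0.0115) 12 [ 0.6362 -0.1434  0.056 ] start-ax [ 0.02 -0.    0.36] end-ax [ 0.06 -0.    0.36] turn [-0. -1. -0.]
(-0.085, 0.011) 6 [ 0.6363 -0.1434  0.0447] start-ax [0.06 0.   0.37] end-ax [0.1  0.   0.36] turn [ 0. -1. -0.]
(-0.088, 0.011) 0 [ 0.6363 -0.1434  0.0335] start-ax [ 0.09 -0.    0.36] end-ax [ 0.13 -0.    0.35] turn [ 0. -1. -0.]
```

No contact so far; continue levelling.

```bash
python3 -m creep '[[[0,0.02,0.14],[0,-0.5,0],-1],[[0,0.02,0.14],[0,-0.5,0],-1],[[0.01,0,0.18],[0,-0.5,0],-1],[[0.02,0,0.18],[0,-0.5,0],-1],[[0.03,0,0.18],[0,-0.5,0],-1],[[0.04,0,0.18],[0,-0.5,0],-1],[[0,0,0],[0,0,0],-1],[[0,0,0],[0,0,0],-1]]' 60
python3 - <<'E'
from h import *
show();seq(W[7:],-.094,.031,20.4,.010,False)
E
```

```text
time_s: 21.92
tcp_pos: [0.6354, -0.1438, 0.0447]
ee_rot: [3.102, 0.149, -0.386]
wrist_force: [0.1, 0.8, -5.4]
gripper_width: 0.0391
21.9167 [ 0.6354 -0.1438  0.0447] F [ 0.1367  0.834  -5.4307] w 0.039077354067384745 
 [[ 0.9651  0.0926 -0.2451]
 [ 0.0957 -0.9954  0.0006]
 [-0.2439 -0.0241 -0.9695]] 
q [-0.2612  1.1237  0.9211  1.3514 -0.7267  1.282  -0.7644]
(-0.088, 0.011) 0 [ 0.6363 -0.1434  0.0335] start-ax [ 0.12 -0.01  0.35] end-ax [ 0.16 -0.01  0.34] turn [ 0.   -1.04 -0.02]
```

```bash
python3 -m creep '[[[0.05,0,0.17],[0,-0.5,0],-1],[[0.05,0,0.17],[0,-0.5,0],-1],[[0,0,0],[0,0,0],-1],[[0,0,0],[0,0,0],-1],[[0,0,0],[0,0,0],-1]]' 60
python3 - <<'E'
from h import *
show()
E
```

```text
time_s: 22.33
tcp_pos: [0.6348, -0.1444, 0.0355]
ee_rot: [3.072, 0.144, -0.546]
wrist_force: [0.0, -0.3, -4.7]
gripper_width: 0.0389
22.3333 [ 0.6348 -0.1444  0.0355] F [ 0.03   -0.2842 -4.7026] w 0.03886216782721102 
 [[ 0.9345  0.0877 -0.3449]
 [ 0.094  -0.9956  0.0016]
 [-0.3432 -0.0339 -0.9387]] 
q [-0.2362  1.1928  0.9209  1.2215 -0.683   1.4085 -0.8312]
```

```bash
python3 -m creep '[[[0.02,0,0.06],[0,0,0],-1],[[0.02,0,0.06],[0,0,0],-1],[[0,0,0],[0,0,0],-1],[[0,0,0],[0,0,0],-1],[[0,0,0],[0,0,0],-1]]' 60
python3 -m creep '[[[0,0,0],[0,0,0],0.05],[[0,0,0],[0,0,0],0.12],[[0,0,0],[0,0,0],0.12],[[0,0,0],[0,0,0],0.12],[[0,0,0],[0,0,0],0.12],[[0,0,0],[0,0,0],0.12]]' 60
python3 -m creep '[[[0,0,-0.3],[0,0,0],0.12],[[0,0,-0.6],[0,0,0],0.12],[[0,0,-0.9],[0,0,0],0.12],[[0,0,-0.9],[0,0,0],0.12],[[0,0,-0.9],[0,0,0],0.12],[[0,0,-0.9],[0,0,0],0.12],[[0,0,-0.9],[0,0,0],0.12],[[0,0,0],[0,0,0],1],[[0,0,0],[0,0,0],1],[[0,0,0],[0,0,0],1]]' 60
python3 - <<'E'
from h import *
show()
p=cams.camera_params("wrist");print(p['eye'],p['attitude'])
im=cams.read_camera("wrist")[:,:,::-1];cv2.imwrite("pics/w8.png",im)
cv2.imwrite("pics/top8.png",cams.read_camera("top")[:,:,::-1])
E
```

```text
time_s: 22.75
tcp_pos: [0.635, -0.144, 0.0315]
ee_rot: [3.071, 0.146, -0.549]
wrist_force: [0.3, 0.2, -0.8]
gripper_width: 0.0391
time_s: 23.25
tcp_pos: [0.6348, -0.1437, 0.0308]
ee_rot: [3.071, 0.147, -0.551]
wrist_force: [0.2, 0.7, -0.5]
gripper_width: 0.0523
time_s: 24.08
tcp_pos: [0.6905, -0.1383, 0.1824]
ee_rot: [3.072, 0.146, -0.551]
wrist_force: [-0.4, -0.1, 0.7]
gripper_width: 0.0694
24.0833 [ 0.6905 -0.1383  0.1824] F [-0.3815 -0.0522  0.7358] w 0.06943437258363938 
 [[ 0.9334  0.0886 -0.3477]
 [ 0.0948 -0.9955  0.0007]
 [-0.346  -0.0336 -0.9376]] 
q [-0.1648  1.121   0.9551  0.8663 -0.6299  1.7475 -0.9578]
[ 0.8337 -0.1243  0.335 ] [ 1.9295 -1.753  -0.5787]
```

View pics/w8.png

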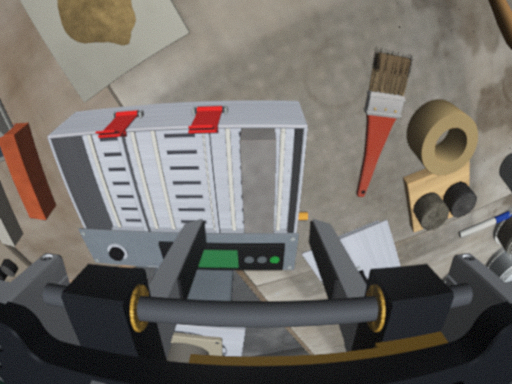

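Grey lies flat in the right lane between its rails. Next is off-white: untilt, raise and turn the tool back.

```bash
python3 -m creep '[[[0,0,-0.5],[0,0.85,0],1],[[0,0,-0.5],[0,0.85,0],1],[[0,0,-0.5],[0,0.85,0],1],[[0,0,-0.3],[0,0.85,0],1],[[-0.4,-0.4,0],[0,0,-1],1],[[-0.3,-0.4,0],[0,0,-1],1],[[0,0,0],[0,0,-1],1],[[0,0,0],[0,0,-1],1],[[0,0,0],[0,0,-1],1],[[0,0,0],[0,0,-1],1],[[0,0,0],[0,0,-1],1],[[0,0,0],[0,0,-1],1],[[0,0,0],[0,0,-1],1],[[0,0,0],[0,0,-1],1],[[0,0,0],[0,0,-1],1],[[0,0,0],[0,0,-1],1],[[0,0,0],[0,0,-1],1],[[0,0,0],[0,0,-1],1],[[0,0,0],[0,0,-1],1],[[0,0,0],[0,0,-1],1]]' 60
python3 -m creep '[[[0,0,0],[0,0,-1],1],[[0,0,0],[0,0,-1],1],[[0,0,0],[0,0,-1],1],[[0,0,0],[0,0,-1],1],[[0,0,0],[0,0,-1],1],[[0,0,0],[0,0,-1],1],[[0,0,0],[0,0,-1],1],[[0,0,0],[0,0,-1],1],[[0,0,0],[0,0,-1],1],[[0,0,0],[0,0,-1],1],[[0,0,0],[0,0,-1],1],[[0,0,0],[0,0,-1],1],[[0,0,0],[0,0,-0.9],1],[[0,0,0],[0,0,0],1],[[0,0,0],[0,0,0],1],[[0,0,0],[0,0,0],1]]' 60
cat >> h.py <<'E'
def pick(c,yaw,off,rel=20,up=.010,back=0):
    """TCP and frame to grip a flat prism (yaw of its far direction, deg) in flip mode; back: m behind along tool"""
    Rt=frame(180+yaw,rel);z=Rt.apply([0,0,1]);h=np.radians(yaw)
    return np.array([c[0]+off*np.cos(h),c[1]+off*np.sin(h),.02+up])+(.008-back)*z,Rt
E
python3 - <<'E'
from h import *
show()
a=cams.read_camera("top")[:,:,::-1];cv2.imwrite("pics/top9.png",a);b=cv2.imread("pics/top0.png")
print("white shift px",cv2.phaseCorrelate(np.float32(cv2.cvtColor(b[184:246,116:142],6)),np.float32(cv2.cvtColor(np.ascontiguousarray(a[184:246,116:142]),6))))
for im in(b,a):
    m=((im[:,:,2].astype(int)-im[:,:,0]>80)).astype(np.uint8);m[:,:160]=0;m[:,185:]=0;M=cv2.moments(m[150:220],True);print("red",M['m10']/M['m00'],M['m01']/M['m00']+150,M['m00'])
print(cv2.absdiff(b,np.ascontiguousarray(a))[180:250,112:145].mean())
t=cams.camera_params("top");
q,Rt=pick((.504,.3445),-1.2,.010,20);print(q);plan(q,Rt);print(Rt.as_matrix().T)
E
```

```text
time_s: 25.85
tcp_pos: [0.678, -0.1157, 0.2336]
ee_rot: [-1.981, -2.437, 0.002]
wrist_force: [-0.3, -0.2, 1.6]
gripper_width: 0.0939
time_s: 27.18
tcp_pos: [0.6785, -0.116, 0.2342]
ee_rot: [0.035, 3.141, -0.001]
wrist_force: [0.4, 1.3, 0.1]
gripper_width: 0.0943
27.1833 [ 0.6785 -0.116   0.2342] F [0.4307 1.3115 0.1401] w 0.09431178881720374 
 [[-0.9998  0.022  -0.0001]
 [ 0.022   0.9998 -0.0007]
 [ 0.0001 -0.0007 -1.    ]] 
q [ 0.0081  0.6615  0.2236  1.3464 -0.149   1.1498  1.7956]
white shift px ((0.4596766545734283, -0.0062092026349986895), 0.9976505947609743)
red 171.30495356037153 185.41176470588235 646.0
red 171.35837245696402 185.30046948356807 639.0
5.76984126984127
[0.5113 0.3443 0.0225]
turn(units of 6deg) [-0.0072  3.3377 -0.0069]  shift(units 30mm, in target axes) [ 3.1295 15.2252  8.6553]
[[-0.9395  0.0197  0.342 ]
 [ 0.0209  0.9998  0.    ]
 [-0.3419  0.0072 -0.9397]]
```

```bash
python3 -m creep '[[[0.26,0.95,0],[0,0,0],1],[[0.26,0.95,0],[0,0,0],1],[[0.26,0.95,0],[0,0,0],1],[[0.26,0.95,0],[0,0,0],1],[[0.26,0.95,0],[0,0,0],1],[[0.26,0.95,0],[0,0,0],1],[[0.26,0.95,0],[0,0,0],1],[[0.26,0.95,0],[0,0,0],1],[[0.26,0.95,0],[0,0,0],1],[[0.26,0.95,0],[0,0,0],1],[[0.26,0.95,0],[0,0,0],1],[[0.26,0.95,0],[0,0,0],1],[[0.26,0.95,0],[0,0,0],1],[[0.26,0.95,0],[0,0,0],1],[[0.26,0.95,0],[0,0,0],1],[[0.26,0.95,0],[0,0,0],1],[[0,0,0],[0,0.84,0],1],[[0,0,0],[0,0.84,0],1],[[0,0,0],[0,0.83,0],1],[[0,0,0],[0,0.83,0],1]]' 60
python3 -m creep '[[[0,0,0],[0,0,0],1],[[0,0,0],[0,0,0],1],[[0,0,0],[0,0,0],1]]' 60
python3 - <<'E'
from h import *
show();p=cams.camera_params("wrist");print(p['eye'],p['attitude'])
im=cams.read_camera("wrist")[:,:,::-1];cv2.imwrite("pics/w9.png",im)
plan(*pick((.504,.3445),-1.2,.010,20))
# white prism mask: bright, low-saturation blob
hsv=cv2.cvtColor(np.ascontiguousarray(im),cv2.COLOR_BGR2HSV)
L=.08;th=np.radians(-1.2)
for y in(.3445,):
  C=[np.array([.504,y,.04])+R.from_euler('z',th).apply([sx*L,sy*.02,0]) for sx,sy in((-1,-1),(-1,1),(1,1),(1,-1))];uv=proj(p,np.array(C),True);print(uv)
  for t in np.linspace(-.6,.6,5):
    c=np.array([.504,y,.04])+R.from_euler('z',th).apply([t*L,0,0])
    line=[proj(p,c+R.from_euler('z',th).apply([0,d,0]),True)[0] for d in np.arange(-.036,.037,.004)]
    print(round(t,1),[int(im[int(v),int(u)].mean()) if 0<=v<384 and 0<=u<512 else -1 for u,v in line])
E
```

```text
time_s: 28.9
tcp_pos: [0.5632, 0.3427, 0.2351]
ee_rot: [-0.028, -2.791, -0.004]
wrist_force: [0.5, 0.2, 0.3]
gripper_width: 0.0935
time_s: 29.15
tcp_pos: [0.5627, 0.3427, 0.2343]
ee_rot: [-0.028, -2.794, -0.004]
wrist_force: [-1.0, -0.3, -0.1]
gripper_width: 0.0942
29.15 [0.5627 0.3427 0.2343] F [-1.0443 -0.311  -0.1307] w 0.0942187353121577 
 [[-0.9401  0.0187  0.3403]
 [ 0.0196  0.9998 -0.0007]
 [-0.3403  0.006  -0.9403]] 
q [-0.5537  0.8261  0.1448  1.0611 -0.2567  1.5779  1.1522]
[0.5509 0.3433 0.444 ] [-2.2103 -2.1704  0.0697]
turn(units of 6deg) [-0.0066  0.0234  0.0183]  shift(units 30mm, in target axes) [-0.8224  0.0082  7.2477]
[[243.9558 117.0426]
 [272.2959 117.116 ]
 [272.5451 231.8273]
 [243.1266 231.748 ]]
-0.6 [156, 157, 160, 158, 160, 162, 187, 191, 185, 188, 188, 188, 185, 189, 190, 147, 150, 147, 145]
-0.3 [160, 161, 158, 156, 153, 171, 189, 188, 191, 189, 188, 189, 192, 187, 190, 144, 154, 151, 144]
0.0 [151, 156, 155, 153, 148, 189, 190, 193, 193, 190, 191, 191, 192, 189, 190, 143, 150, 154, 150]
0.3 [152, 150, 148, 153, 154, 177, 192, 191, 192, 191, 196, 192, 192, 192, 192, 147, 149, 146, 144]
0.6 [150, 148, 151, 153, 149, 185, 196, 192, 190, 195, 193, 193, 193, 193, 187, 153, 150, 150, 147]
```

White is confirmed within 2 mm without needing a view. Descend and grip.

```bash
python3 -m creep '[[[-0.42,0.04,0.8],[0,0,0],1],[[-0.4,0.03,0.9],[0,0,0],1],[[0,0,0.95],[0,0,0],1],[[0,0,0.95],[0,0,0],1],[[0,0,0.95],[0,0,0],1],[[0,0,0.95],[0,0,0],1],[[0,0,0.95],[0,0,0],1],[[0,0,0.75],[0,0,0],1],[[0,0,0],[0,0,0],1],[[0,0,0],[0,0,0],1],[[0,0,0],[0,0,0],-1],[[0,0,0],[0,0,0],-1],[[0,0,0],[0,0,0],-1],[[0,0,0],[0,0,0],-1],[[0,0,0],[0,0,0],-1],[[0,0,0],[0,0,0],-1],[[0,0,0],[0,0,0],-1],[[0,0,0],[0,0,0],-1],[[0,0,0],[0,0,0],-1],[[0,0,0],[0,0,0],-1]]' 60
python3 - <<'E'
from h import *
show()
E
```

```text
time_s: 30.87
tcp_pos: [0.5128, 0.3461, 0.0229]
ee_rot: [-0.027, -2.794, -0.006]
wrist_force: [1.0, 2.3, -0.1]
gripper_width: 0.0391
30.8667 [0.5128 0.3461 0.0229] F [ 1.0153  2.2949 -0.1381] w 0.03906993132787772 
 [[-0.9399  0.0184  0.341 ]
 [ 0.0198  0.9998  0.0005]
 [-0.3409  0.0072 -0.9401]] 
q [-0.5832  0.9638  0.1094  1.3895 -0.293   1.1158  1.2167]
```

```bash
python3 -m creep '[[[0.15,0,-0.42],[0,0,0],-1],[[0.33,0,-0.9],[0,0,0],-1],[[0.33,0,-0.9],[0,0,0],-1],[[0.33,0,-0.9],[0,0,0],-1],[[0.33,0,-0.9],[0,0,0],-1],[[0.33,0,-0.9],[0,0,0],-1],[[0.33,0,-0.9],[0,0,0],-1],[[0.15,0,-0.42],[0,0,0],-1],[[0,0,0],[0,0,0],-1],[[0,0,0],[0,0,0],-1]]' 60
python3 - <<'E'
from h import *
show();seq(W[:1],0,.0115,20,.010,True)
E
```

```text
time_s: 31.7
tcp_pos: [0.5126, 0.3447, 0.2224]
ee_rot: [-0.028, -2.794, -0.003]
wrist_force: [0.0, 0.3, -5.0]
gripper_width: 0.0388
31.7 [0.5126 0.3447 0.2224] F [ 0.0276  0.3345 -4.981 ] w 0.038776353482618126 
 [[-0.9402  0.0193  0.3402]
 [ 0.02    0.9998 -0.0014]
 [-0.3401  0.0055 -0.9404]] 
q [-0.5962  0.7545  0.1408  1.2457 -0.2599  1.4624  1.1418]
(-0.003, 0.12) 30 [ 0.6693 -0.0457  0.1839] start-ax [ -5.6  -12.9   -0.64] end-ax [ -3.65 -13.46   1.95] turn [ 0.08 -4.98 -1.13]
```

```bash
python3 -m creep '[[[-0.37,-0.92,-0.13],[0,0,0],-1],[[-0.37,-0.92,-0.13],[0,0,0],-1],[[-0.37,-0.92,-0.13],[0,0,0],-1],[[-0.37,-0.92,-0.13],[0,0,0],-1],[[-0.37,-0.92,-0.13],[0,0,0],-1],[[-0.37,-0.92,-0.13],[0,0,0],-1],[[-0.37,-0.92,-0.13],[0,0,0],-1],[[-0.37,-0.92,-0.13],[0,0,0],-1],[[-0.37,-0.92,-0.13],[0,0,0],-1],[[-0.37,-0.92,-0.13],[0,0,0],-1],[[-0.37,-0.92,-0.13],[0,0,0],-1],[[-0.37,-0.92,-0.13],[0,0,0],-1],[[-0.37,-0.92,-0.13],[0,0,0],-1],[[-0.37,-0.92,-0.13],[0,0,0],-1],[[0,0,0],[0.01,-0.83,-0.19],-1],[[0,0,0],[0.01,-0.83,-0.19],-1],[[0,0,0],[0.01,-0.83,-0.19],-1],[[0,0,0],[0.01,-0.83,-0.19],-1],[[0,0,0],[0.01,-0.83,-0.19],-1],[[0,0,0],[0.01,-0.83,-0.19],-1]]' 60
python3 -m creep '[[[0,0,0],[0,0,0],-1],[[0,0,0],[0,0,0],-1],[[0,0,0],[0,0,0],-1],[[0,0,0],[0,0,0],-1]]' 60
python3 - <<'E'
from h import *
show();seq(W[1:],0,.0115,20,.010,True)
cv2.imwrite("pics/w10.png",cams.read_camera("wrist")[:,:,::-1])
E
```

```text
time_s: 33.37
tcp_pos: [0.667, -0.0439, 0.2186]
ee_rot: [-0.147, 2.965, 0.018]
wrist_force: [0.6, 0.5, -3.9]
gripper_width: 0.039
time_s: 33.7
tcp_pos: [0.671, -0.0439, 0.2204]
ee_rot: [-0.146, 2.965, 0.018]
wrist_force: [1.2, -0.4, -4.2]
gripper_width: 0.0389
33.7 [ 0.671  -0.0439  0.2204] F [ 1.1655 -0.4031 -4.2275] w 0.03893035784136159 
 [[-0.9802 -0.0967 -0.1726]
 [-0.0987  0.9951  0.0032]
 [ 0.1715  0.0202 -0.985 ]] 
q [-0.0526  0.5445  0.1462  1.6203 -0.1473  0.8156  1.8278]
(-0.003, 0.042) 30 [ 0.6693 -0.0457  0.1059] start-ax [ 0.72 -0.07  3.75] end-ax [ 0.72 -0.05  3.75] turn [ 0.03 -0.01  0.01]
(-0.066, 0.013) 30 [ 0.6066 -0.0518  0.0769] start-ax [ 2.24 -0.    0.59] end-ax [ 2.24 -0.    0.59] turn [0. 0. 0.]
(-0.071, 0.0125) 24 [ 0.6079 -0.0517  0.0691] start-ax [0.   0.   0.26] end-ax [-0.03  0.    0.26] turn [0. 1. 0.]
(-0.076, 0.012) 18 [ 0.6085 -0.0517  0.0608] start-ax [ 0.   -0.    0.28] end-ax [-0.03 -0.    0.28] turn [-0.  1.  0.]
(-0.081, 0.0115) 12 [ 0.6081 -0.0517  0.0519] start-ax [0.  0.  0.3] end-ax [-0.03  0.    0.29] turn [-0.  1.  0.]
(-0.085, 0.011) 6 [ 0.6079 -0.0517  0.0426] start-ax [-0.04 -0.    0.31] end-ax [-0.07 -0.    0.3 ] turn [0. 1. 0.]
(-0.088, 0.011) 0 [ 0.6078 -0.0517  0.0335] start-ax [-0.07  0.    0.3 ] end-ax [-0.1   0.    0.29] turn [-0.  1.  0.]
```

```bash
python3 -m creep '[[[0.09,-0.02,0.45],[0,0,0],-1],[[0.13,-0.02,0.66],[0,0,0],-1],[[0.13,-0.02,0.66],[0,0,0],-1],[[0.13,0,0.66],[0,0,0],-1],[[0.13,0,0.66],[0,0,0],-1],[[0.11,0,0.66],[0,0,0],-1],[[0,0,0],[0,0,0],-1],[[0,0,0],[0,0,0],-1],[[0.3,0,0.08],[0,0,0],-1],[[0.35,0,0.09],[0,0,0],-1],[[0.4,0,0.1],[0,0,0],-1],[[0,0,0],[0,0,0],-1],[[0,0,0],[0,0,0],-1]]' 60
python3 - <<'E'
from h import *
show();seq(W[2:],0,.0115,20,.010,True)
E
```

```text
time_s: 34.83
tcp_pos: [0.6397, -0.049, 0.0942]
ee_rot: [-0.145, 2.962, 0.017]
wrist_force: [0.5, -0.0, -4.1]
gripper_width: 0.0389
34.8333 [ 0.6397 -0.049   0.0942] F [ 0.5351 -0.0206 -4.0978] w 0.03894754880110027 
 [[-0.9798 -0.0959 -0.1754]
 [-0.098   0.9952  0.0028]
 [ 0.1743  0.02   -0.9845]] 
q [-0.0101  0.6568  0.0937  1.831  -0.1869  0.4889  1.8856]
(-0.066, 0.013) 30 [ 0.6066 -0.0518  0.0769] start-ax [1.19 0.01 0.38] end-ax [1.19 0.01 0.38] turn [ 0.03  0.02 -0.  ]
(-0.071, 0.0125) 24 [ 0.6079 -0.0517  0.0691] start-ax [0.   0.   0.26] end-ax [-0.03  0.    0.26] turn [0. 1. 0.]
(-0.076, 0.012) 18 [ 0.6085 -0.0517  0.0608] start-ax [ 0.   -0.    0.28] end-ax [-0.03 -0.    0.28] turn [-0.  1.  0.]
(-0.081, 0.0115) 12 [ 0.6081 -0.0517  0.0519] start-ax [0.  0.  0.3] end-ax [-0.03  0.    0.29] turn [-0.  1.  0.]
(-0.085, 0.011) 6 [ 0.6079 -0.0517  0.0426] start-ax [-0.04 -0.    0.31] end-ax [-0.07 -0.    0.3 ] turn [0. 1. 0.]
(-0.088, 0.011) 0 [ 0.6078 -0.0517  0.0335] start-ax [-0.07  0.    0.3 ] end-ax [-0.1   0.    0.29] turn [-0.  1.  0.]
```

```bash
python3 -m creep '[[[0.3,0,0.09],[0,0,0],-1],[[0.3,0,0.09],[0,0,0],-1],[[0.3,0,0.1],[0,0,0],-1],[[0.29,0,0.1],[0,0,0],-1],[[0,0,0],[0,0,0],-1],[[0,0,0],[0,0,0],-1],[[0,0,0.13],[0,0.5,0],-1],[[0,0,0.13],[0,0.5,0],-1],[[0,0,0.14],[0,0.5,0],-1],[[0,0,0.14],[0,0.5,0],-1],[[0,0,0],[0,0,0],-1],[[0,0,0],[0,0,0],-1]]' 60
python3 - <<'E'
from h import *
show();seq(W[5:],0,.0115,20,.010,True)
E
```

```text
time_s: 35.83
tcp_pos: [0.6088, -0.0513, 0.0594]
ee_rot: [0.155, -3.106, -0.002]
wrist_force: [-0.1, 0.4, -3.9]
gripper_width: 0.039
35.8333 [ 0.6088 -0.0513  0.0594] F [-0.0778  0.3838 -3.9346] w 0.03899763571152815 
 [[-0.9945 -0.0993  0.0319]
 [-0.0993  0.9951  0.0029]
 [-0.032  -0.0003 -0.9995]] 
q [-0.0523  0.7571  0.1477  1.7103 -0.151   0.7174  1.843 ]
(-0.081, 0.0115) 12 [ 0.6081 -0.0517  0.0519] start-ax [ 0.02 -0.01  0.25] end-ax [-0.01 -0.01  0.25] turn [0.03 1.03 0.02]
(-0.085, 0.011) 6 [ 0.6079 -0.0517  0.0426] start-ax [-0.04 -0.    0.31] end-ax [-0.07 -0.    0.3 ] turn [0. 1. 0.]
(-0.088, 0.011) 0 [ 0.6078 -0.0517  0.0335] start-ax [-0.07  0.    0.3 ] end-ax [-0.1   0.    0.29] turn [-0.  1.  0.]
```

```bash
python3 -m creep '[[[0.01,0,0.12],[0,0.5,0],-1],[[0.01,0,0.13],[0,0.5,0],-1],[[-0.02,0,0.15],[0,0.5,0],-1],[[-0.02,0,0.16],[0,0.5,0],-1],[[-0.03,0,0.15],[0,0.5,0],-1],[[-0.04,0,0.15],[0,0.5,0],-1],[[0,0,0],[0,0,0],-1],[[0,0,0],[0,0,0],-1],[[-0.02,0,0.06],[0,0,0],-1],[[0,0,0],[0,0,0],-1],[[0,0,0],[0,0,0],-1]]' 60
python3 - <<'E'
from h import *
show()
E
```

```text
time_s: 36.75
tcp_pos: [0.6045, -0.0521, 0.0321]
ee_rot: [0.137, -2.79, 0.02]
wrist_force: [0.5, 0.8, -5.1]
gripper_width: 0.039
36.75 [ 0.6045 -0.0521  0.0321] F [ 0.533   0.7669 -5.1481] w 0.039014869333354456 
 [[-0.9353 -0.0928  0.3414]
 [-0.0976  0.9952  0.0032]
 [-0.3401 -0.0303 -0.9399]] 
q [-0.076   0.9668  0.1838  1.3644 -0.1107  1.1684  1.7861]
```

```bash
python3 -m creep '[[[-0.02,0,0.05],[0,0,0],-1],[[-0.01,0,0.03],[0,0,0],-1],[[0,0,0],[0,0,0],-1],[[0,0,0],[0,0,0],-1],[[0,0,0],[0,0,0],-1]]' 60
python3 -m creep '[[[0,0,0],[0,0,0],0.05],[[0,0,0],[0,0,0],0.12],[[0,0,0],[0,0,0],0.12],[[0,0,0],[0,0,0],0.12],[[0,0,0],[0,0,0],0.12],[[0,0,0],[0,0,0],0.12]]' 60
python3 -m creep '[[[0,0,-0.3],[0,0,0],0.12],[[0,0,-0.6],[0,0,0],0.12],[[0,0,-0.9],[0,0,0],0.12],[[0,0,-0.9],[0,0,0],0.12],[[0,0,-0.9],[0,0,0],0.12],[[0,0,-0.9],[0,0,0],0.12],[[0,0,-0.9],[0,0,0],0.12],[[0,0,-0.9],[0,0,0],0.12],[[0,0,0],[0,0,0],0.4],[[0,0,0],[0,0,0],0.4]]' 60
python3 - <<'E'
from h import *
show()
a=cams.read_camera("top")[:,:,::-1];cv2.imwrite("pics/top11.png",a);b=cv2.imread("pics/top0.png")
for im in(b,a):
    m=((im[:,:,2].astype(int)-im[:,:,0]>80)).astype(np.uint8);m[:,:150]=0;m[:,195:]=0;M=cv2.moments(m[145:235],True);print("red",M['m10']/M['m00'],M['m01']/M['m00']+145,M['m00'])
q,Rt=pick((.5955,.2185),1.8,.003,20,back=.15);print(q);plan(q,Rt)
cv2.imwrite("pics/w11.png",cams.read_camera("wrist")[:,:,::-1])
E
```

```text
time_s: 37.17
tcp_pos: [0.6051, -0.0521, 0.0308]
ee_rot: [0.138, -2.79, 0.02]
wrist_force: [-1.8, 0.2, 5.5]
gripper_width: 0.0392
time_s: 37.67
tcp_pos: [0.6048, -0.0518, 0.0287]
ee_rot: [0.138, -2.789, 0.02]
wrist_force: [-0.3, -0.7, 0.3]
gripper_width: 0.0524
time_s: 38.5
tcp_pos: [0.6706, -0.0461, 0.2081]
ee_rot: [0.138, -2.793, 0.02]
wrist_force: [-0.5, -0.3, 0.3]
gripper_width: 0.0624
38.5 [ 0.6706 -0.0461  0.2081] F [-0.4777 -0.261   0.304 ] w 0.062400892424965444 
 [[-0.9362 -0.0935  0.3389]
 [-0.0985  0.9951  0.0026]
 [-0.3375 -0.0309 -0.9408]] 
q [-0.0721  0.904   0.2043  0.9735 -0.1013  1.6179  1.7656]
red 171.30495356037153 185.41176470588235 646.0
red 171.29922480620155 185.37209302325581 645.0
[0.647  0.2201 0.1634]
turn(units of 6deg) [-0.1902 -0.0012  0.6121]  shift(units 30mm, in target axes) [-0.0548  8.8908  1.5117]
```

```bash
python3 -m creep '[[[0,0,0],[-0.1,0,0.3],0.4],[[0,0,0],[-0.09,0,0.31],0.4],[[0,0.85,0],[0,0,0],0.4],[[0,0.9,0],[0,0,0],0.4],[[0,0.9,0],[0,0,0],0.4],[[0,0.9,0],[0,0,0],0.4],[[0,0.9,0],[0,0,0],0.4],[[0,0.9,0],[0,0,0],0.4],[[0,0.9,0],[0,0,0],0.4],[[0,0.9,0],[0,0,0],0.4],[[0,0.9,0],[0,0,0],0.4],[[-0.05,0.84,0.5],[0,0,0],0.4],[[0,0,0.5],[0,0,0],0.4],[[0,0,0.5],[0,0,0],0.4],[[0,0,0],[0,0,0],0.4],[[0,0,0],[0,0,0],0.4],[[0,0,0],[0,0,0],0.4],[[0,0,0],[0,0,0],0.4]]' 60
python3 - <<'E'
from h import *
show();p=cams.camera_params("wrist");im=np.ascontiguousarray(cams.read_camera("wrist")[:,:,::-1]);cv2.imwrite("pics/w12.png",im)
c0=np.array([.5955,.2185,.04]);th=np.radians(1.8)
for t in np.linspace(-.06,.06,5):
    c=c0+R.from_euler('z',th).apply([t,0,0])
    line=[proj(p,c+R.from_euler('z',th).apply([0,d,0]),True)[0] for d in np.arange(-.036,.037,.004)]
    print(round(t,2),[int(im[int(v),int(u),2])-int(im[int(v),int(u),0]) if 0<=v<384 and 0<=u<512 else -1 for u,v in line])
line=[proj(p,c0+R.from_euler('z',th).apply([d,0,0]),True)[0] for d in np.arange(-.1,.101,.01)]
print([int(im[int(v),int(u),2])-int(im[int(v),int(u),0]) for u,v in line])
plan(*pick((.5955,.2185),1.8,.003,20))
cv2.imwrite("pics/w12b.png",cv2.resize(im[60:330],(800,422),interpolation=cv2.INTER_CUBIC))
E
```

```text
time_s: 40.1
tcp_pos: [0.6478, 0.2196, 0.1644]
ee_rot: [0.042, -2.793, 0.007]
wrist_force: [-0.1, 0.3, 0.3]
gripper_width: 0.0661
40.1 [0.6478 0.2196 0.1644] F [-0.0551  0.2585  0.3211] w 0.0661049913848195 
 [[-0.9396 -0.0285  0.3412]
 [-0.0303  0.9995  0.0001]
 [-0.341  -0.0102 -0.94  ]] 
q [-0.383   0.9518  0.1786  0.9847 -0.2209  1.5587  1.3887]
-0.06 [37, 41, 37, 39, 39, 134, 133, 135, 134, 131, 130, 133, 128, 133, 128, 36, 34, 35, 32]
-0.03 [39, 37, 37, 36, 38, 140, 139, 138, 135, 134, 134, 132, 131, 136, 101, 35, 36, 36, 36]
0.0 [36, 37, 37, 36, 48, 134, 125, 128, 133, 134, 134, 134, 139, 136, 109, 39, 35, 35, 34]
0.03 [36, 37, 38, 35, 57, 130, 130, 131, 133, 133, 136, 135, 135, 136, 100, 33, 36, 38, 36]
0.06 [36, 39, 39, 36, 72, 135, 132, 133, 128, 131, 130, 129, 130, 129, 89, -15, -17, -16, -17]
[35, 36, 33, 137, 131, 135, 136, 134, 138, 135, 134, 138, 132, 133, 130, 131, 131, 122, 127, 35, 35]
turn(units of 6deg) [ 0.0055  0.0098 -0.0079]  shift(units 30mm, in target axes) [0.0122 0.0169 5.0409]
```

View pics/w12b.png

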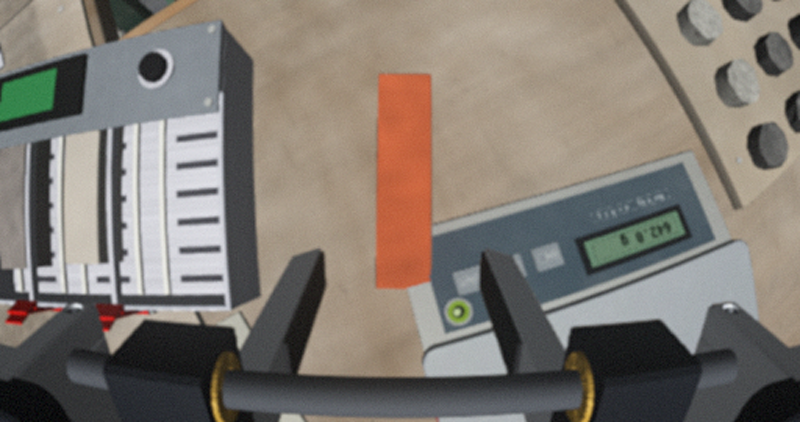

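Red is located: its centre is at image (404,180). White lies in the middle lane at (85,200), and the scale corner at (430,225) is clear of the planned finger. Descend and grip.

```bash
python3 -m creep '[[[-0.05,0.02,0.5],[0,0,0],0.4],[[0,0,0.8],[0,0,0],0.4],[[0,0,0.8],[0,0,0],0.4],[[0,0,0.8],[0,0,0],0.4],[[0,0,0.8],[0,0,0],0.4],[[0,0,0.8],[0,0,0],0.4],[[0,0,0.53],[0,0,0],0.4],[[0,0,0],[0,0,0],0.4],[[0,0,0],[0,0,0],0.4],[[0,0,0],[0,0,0],-1],[[0,0,0],[0,0,0],-1],[[0,0,0],[0,0,0],-1],[[0,0,0],[0,0,0],-1],[[0,0,0],[0,0,0],-1],[[0,0,0],[0,0,0],-1],[[0,0,0],[0,0,0],-1],[[0,0,0],[0,0,0],-1]]' 60
python3 - <<'E'
from h import *
show()
E
```

```text
time_s: 41.57
tcp_pos: [0.5974, 0.2193, 0.0221]
ee_rot: [0.044, -2.793, 0.007]
wrist_force: [2.1, -0.3, 5.8]
gripper_width: 0.0389
41.5667 [0.5974 0.2193 0.0221] F [ 2.0967 -0.2562  5.7754] w 0.038865113033415825 
 [[-0.9395 -0.0297  0.3412]
 [-0.0315  0.9995  0.0005]
 [-0.341  -0.0103 -0.94  ]] 
q [-0.408   1.0119  0.1565  1.2737 -0.2397  1.2126  1.4245]
```

```bash
python3 -m creep '[[[0.15,0,-0.42],[0,0,0],-1],[[0.33,0,-0.9],[0,0,0],-1],[[0.33,0,-0.9],[0,0,0],-1],[[0.33,0,-0.9],[0,0,0],-1],[[0.33,0,-0.9],[0,0,0],-1],[[0.33,0,-0.9],[0,0,0],-1],[[0.33,0,-0.9],[0,0,0],-1],[[0.15,0,-0.42],[0,0,0],-1],[[0,0,0],[0,0,0],-1],[[0,0,0],[0,0,0],-1]]' 60
python3 - <<'E'
from h import *
show();q,Rt=tgt((-.003,.15),30,.094,.0,20,.010,True);plan(q,Rt)
s=status.get_state();print(R.from_rotvec(s['ee_rot']).inv().apply(q-s['tcp_pos'])/.03)
p=cams.camera_params("wrist");im=np.ascontiguousarray(cams.read_camera("wrist")[:,:,::-1]);cv2.imwrite("pics/w13.png",im)
m=((im[:,:,2].astype(int)-im[:,:,0]>90)).astype(np.uint8);n,l,st,ce=cv2.connectedComponentsWithStats(m);i=1+st[1:,4].argmax();print(st[i],ce[i])
E
```

```text
time_s: 42.4
tcp_pos: [0.5963, 0.219, 0.2204]
ee_rot: [0.044, -2.792, 0.008]
wrist_force: [-1.3, -0.2, -6.4]
gripper_width: 0.0386
42.4 [0.5963 0.219  0.2204] F [-1.3398 -0.2023 -6.4498] w 0.03864317369923415 
 [[-0.9391 -0.0297  0.3424]
 [-0.0317  0.9995 -0.0001]
 [-0.3423 -0.0109 -0.9395]] 
q [-0.4159  0.8171  0.183   1.126  -0.2129  1.553   1.3765]
turn(units of 6deg) [ 0.055  -5.0024 -0.6359]  shift(units 30mm, in target axes) [-1.1385 -5.8852  0.6164]
[-1.6569 -5.7912 -0.1678]
[  227   108    61   193 11498] [257.1838 204.4938]
```

```bash
python3 -m creep '[[[-0.24,-0.83,-0.02],[0,0,0],-1],[[-0.24,-0.83,-0.02],[0,0,0],-1],[[-0.24,-0.83,-0.02],[0,0,0],-1],[[-0.24,-0.83,-0.03],[0,0,0],-1],[[-0.24,-0.83,-0.03],[0,0,0],-1],[[-0.24,-0.83,-0.03],[0,0,0],-1],[[-0.22,-0.81,-0.02],[0,0,0],-1],[[0,0,0],[0.01,-0.83,-0.1],-1],[[0,0,0],[0.01,-0.83,-0.1],-1],[[0,0,0],[0.01,-0.83,-0.1],-1],[[0,0,0],[0.01,-0.84,-0.1],-1],[[0,0,0],[0.01,-0.84,-0.12],-1],[[0,0,0],[0,-0.83,-0.12],-1],[[0,0,0],[0,0,0],-1],[[0,0,0],[0,0,0],-1],[[0,0,0],[0,0,0],-1],[[0,0,0],[0,0,0],-1]]' 60
python3 - <<'E'
from h import *
show();W[2]=((-.060,.013),30);W[3]=((-.069,.0125),24);seq(W[1:],.094,0,20,.010,True)
E
```

```text
time_s: 43.87
tcp_pos: [0.6521, 0.0473, 0.208]
ee_rot: [-0.146, 2.965, 0.012]
wrist_force: [-0.7, -0.4, -4.8]
gripper_width: 0.0387
43.8667 [0.6521 0.0473 0.208 ] F [-0.7158 -0.3609 -4.8204] w 0.03868871263703713 
 [[-0.9802 -0.0969 -0.1727]
 [-0.0984  0.9951 -0.0002]
 [ 0.1718  0.0168 -0.985 ]] 
q [-0.2416  0.531   0.1928  1.6921 -0.1452  0.7575  1.6832]
(-0.003, 0.042) 30 [0.6502 0.0469 0.1001] start-ax [ 0.68 -0.01  3.53] end-ax [ 0.69 -0.01  3.53] turn [-0.   -0.01  0.01]
(-0.06, 0.013) 30 [0.5935 0.0413 0.0711] start-ax [2.04 0.   0.62] end-ax [2.04 0.   0.62] turn [0. 0. 0.]
(-0.069, 0.0125) 24 [0.5903 0.041  0.0645] start-ax [ 0.14 -0.    0.2 ] end-ax [ 0.12 -0.    0.21] turn [0. 1. 0.]
(-0.076, 0.012) 18 [0.5884 0.0408 0.0573] start-ax [0.08 0.   0.24] end-ax [0.06 0.   0.24] turn [-0.  1.  0.]
(-0.081, 0.0115) 12 [0.5878 0.0408 0.0496] start-ax [0.01 0.   0.26] end-ax [-0.01  0.    0.26] turn [-0.  1.  0.]
(-0.085, 0.011) 6 [0.5874 0.0407 0.0414] start-ax [-0.02 -0.    0.27] end-ax [-0.05 -0.    0.27] turn [0. 1. 0.]
(-0.088, 0.011) 0 [0.5871 0.0407 0.0335] start-ax [-0.06  0.    0.26] end-ax [-0.08  0.    0.25] turn [-0.  1.  0.]
```

```bash
python3 -m creep '[[[0.1,0,0.45],[0,0,0],-1],[[0.12,0,0.62],[0,0,0],-1],[[0.12,0,0.62],[0,0,0],-1],[[0.12,0,0.62],[0,0,0],-1],[[0.12,0,0.62],[0,0,0],-1],[[0.1,0,0.6],[0,0,0],-1],[[0,0,0],[0,0,0],-1],[[0,0,0],[0,0,0],-1],[[0.25,0,0.08],[0,0,0],-1],[[0.35,0,0.1],[0,0,0],-1],[[0.4,0,0.12],[0,0,0],-1],[[0,0,0],[0,0,0],-1],[[0,0,0],[0,0,0],-1]]' 60
python3 - <<'E'
from h import *
show();W[2]=((-.060,.013),30);seq(W[2:3],.094,0,20,.010,True)
E
```

```text
time_s: 44.95
tcp_pos: [0.6214, 0.0441, 0.0874]
ee_rot: [-0.146, 2.963, 0.013]
wrist_force: [-0.6, -0.3, -3.7]
gripper_width: 0.0391
44.95 [0.6214 0.0441 0.0874] F [-0.5958 -0.3358 -3.7398] w 0.03906663641095087 
 [[-0.9799 -0.0965 -0.1744]
 [-0.098   0.9952  0.0001]
 [ 0.1736  0.0172 -0.9847]] 
q [-0.2063  0.6476  0.1353  1.8903 -0.1899  0.4391  1.7288]
(-0.06, 0.013) 30 [0.5935 0.0413 0.0711] start-ax [ 1.01 -0.    0.37] end-ax [ 1.01 -0.    0.37] turn [0.   0.01 0.  ]
```

```bash
python3 -m creep '[[[0.3,0,0.11],[0,0,0],-1],[[0.35,0,0.13],[0,0,0],-1],[[0.35,0,0.13],[0,0,0],-1],[[0,0,0],[0,0,0],-1],[[0,0,0],[0,0,0],-1],[[0.07,0,0.1],[0,0.5,0],-1],[[0.07,0,0.1],[0,0.5,0],-1],[[0.04,0,0.12],[0,0.5,0],-1],[[0.04,0,0.12],[0,0.5,0],-1],[[0,0,0],[0,0,0],-1],[[0,0,0],[0,0,0],-1]]' 60
python3 - <<'E'
from h import *
show();seq(W[5:],.094,0,20,.010,True)
E
```

```text
time_s: 45.87
tcp_pos: [0.5904, 0.0411, 0.0568]
ee_rot: [0.153, -3.107, 0.003]
wrist_force: [-0.4, 0.3, -5.2]
gripper_width: 0.0389
45.8667 [0.5904 0.0411 0.0568] F [-0.4378  0.3235 -5.1947] w 0.038909851333575704 
 [[-0.9946 -0.0985  0.0313]
 [-0.0985  0.9951 -0.0003]
 [-0.0311 -0.0034 -0.9995]] 
q [-0.2154  0.7401  0.1594  1.7681 -0.1707  0.6783  1.7091]
(-0.081, 0.0115) 12 [0.5878 0.0408 0.0496] start-ax [ 0.08 -0.    0.24] end-ax [ 0.05 -0.    0.25] turn [-0.    1.03  0.01]
(-0.085, 0.011) 6 [0.5874 0.0407 0.0414] start-ax [-0.02 -0.    0.27] end-ax [-0.05 -0.    0.27] turn [0. 1. 0.]
(-0.088, 0.011) 0 [0.5871 0.0407 0.0335] start-ax [-0.06  0.    0.26] end-ax [-0.08  0.    0.25] turn [-0.  1.  0.]
```

```bash
python3 -m creep '[[[0.04,0,0.12],[0,0.5,0],-1],[[0.04,0,0.12],[0,0.5,0],-1],[[-0.01,0,0.13],[0,0.5,0],-1],[[-0.01,0,0.14],[0,0.5,0],-1],[[-0.03,0,0.13],[0,0.5,0],-1],[[-0.03,0,0.13],[0,0.5,0],-1],[[0,0,0],[0,0,0],-1],[[0,0,0],[0,0,0],-1],[[-0.02,0,0.06],[0,0,0],-1],[[-0.02,0,0.04],[0,0,0],-1],[[0,0,0],[0,0,0],-1],[[0,0,0],[0,0,0],-1]]' 60
python3 - <<'E'
from h import *
show()
E
```

```text
time_s: 46.87
tcp_pos: [0.5845, 0.0404, 0.032]
ee_rot: [0.137, -2.791, 0.024]
wrist_force: [-0.2, -0.3, 5.5]
gripper_width: 0.0389
46.8667 [0.5845 0.0404 0.032 ] F [-0.1656 -0.2932  5.4909] w 0.038851162021597274 
 [[-0.9357 -0.0921  0.3407]
 [-0.098   0.9952  0.    ]
 [-0.339  -0.0333 -0.9402]] 
q [-0.2042  0.9404  0.1732  1.4319 -0.1464  1.1315  1.6782]
```

Red is on the floor of the left lane. Release and retreat.

```bash
python3 -m creep '[[[0,0,0],[0,0,0],0.05],[[0,0,0],[0,0,0],0.12],[[0,0,0],[0,0,0],0.12],[[0,0,0],[0,0,0],0.12],[[0,0,0],[0,0,0],0.12],[[0,0,0],[0,0,0],0.12]]' 60
python3 -m creep '[[[0,0,-0.3],[0,0,0],0.12],[[0,0,-0.6],[0,0,0],0.12],[[0,0,-0.9],[0,0,0],0.12],[[0,0,-0.9],[0,0,0],0.12],[[0,0,-0.9],[0,0,0],0.12],[[0,0,-0.9],[0,0,0],0.12],[[0,0,-0.9],[0,0,0],0.12],[[0,0,-0.9],[0,0,0],0.12],[[0,0,-0.9],[0,0,0],0.12],[[0,0,0],[0,0,0],0.4],[[0,0,0],[0,0,0],0.4]]' 60
python3 - <<'E'
from h import *
show()
a=np.ascontiguousarray(cams.read_camera("top")[:,:,::-1]);cv2.imwrite("pics/top14.png",a);b=cv2.imread("pics/top0.png")
p=cams.camera_params("wrist");im=np.ascontiguousarray(cams.read_camera("wrist")[:,:,::-1]);cv2.imwrite("pics/w14.png",im)
# red prism visible part in lane 1 seen from wrist, at top height z=.05
m=((im[:,:,2].astype(int)-im[:,:,0]>70)).astype(np.uint8);n,l,st,ce=cv2.connectedComponentsWithStats(m)
for i in range(1,n):
    if st[i,4]>150:
        x,y,w,h=st[i,:4];print(st[i],[R.from_euler('z',-BY).apply(onz(p,q,.05,True)-BO).round(3).tolist() for q in((x,y),(x+w,y),(x,y+h),(x+w,y+h))])
G=lambda q:np.float32(cv2.cvtColor(q[195:320,310:425],6))
print("lid shift",cv2.phaseCorrelate(G(b),G(a)))
plan([.527,-.289,.16],frame(35,-30))
E
```

```text
time_s: 47.37
tcp_pos: [0.5842, 0.0405, 0.03]
ee_rot: [0.137, -2.789, 0.024]
wrist_force: [-0.3, -0.5, -0.7]
gripper_width: 0.0528
time_s: 48.28
tcp_pos: [0.6591, 0.0476, 0.2347]
ee_rot: [0.137, -2.793, 0.024]
wrist_force: [0.7, -0.5, -0.3]
gripper_width: 0.0624
48.2833 [0.6591 0.0476 0.2347] F [ 0.6883 -0.4711 -0.3121] w 0.0624354821288766 
 [[-0.9363 -0.0923  0.339 ]
 [-0.0981  0.9952 -0.0002]
 [-0.3373 -0.0335 -0.9408]] 
q [-0.1913  0.8667  0.1996  0.9808 -0.1303  1.6519  1.6468]
[  0 124  26  22 205] [[-0.098, -0.39, 0.05], [-0.089, -0.311, 0.05], [-0.055, -0.38, 0.05], [-0.049, -0.303, 0.05]]
[ 243  143   29   79 2264] [[-0.038, 0.075, 0.05], [-0.039, 0.114, 0.05], [0.067, 0.075, 0.05], [0.067, 0.113, 0.05]]
[  0 147  32  75 840] [[-0.053, -0.38, 0.05], [-0.047, -0.287, 0.05], [0.084, -0.367, 0.05], [0.079, -0.277, 0.05]]
[ 50 156  17  74 663] [[-0.029, -0.241, 0.05], [-0.027, -0.203, 0.05], [0.09, -0.235, 0.05], [0.087, -0.198, 0.05]]
[226 328  36  28 332] [[0.217, 0.051, 0.05], [0.217, 0.101, 0.05], [0.263, 0.05, 0.05], [0.262, 0.101, 0.05]]
lid shift ((0.0027554184771503287, 0.509260625538495), 0.9781656337738037)
turn(units of 6deg) [ 2.1892 -2.8231 25.3231]  shift(units 30mm, in target axes) [-7.4467  6.704   7.0859]
```

```bash
python3 - <<'E'
from h import *
p=cams.camera_params("wrist");im=cv2.imread("pics/w14.png")
for lane in(.094,0,-.094):
  for z in(.05,.0755):
    xs=np.arange(-.044,.112,.004) if z==.05 else np.arange(.08,.112,.002)
    uv=[proj(p,box([x,lane+.012,z]),True)[0] for x in xs]
    print(lane,z,[(round(x*1e3),*[int(c) for c in im[int(round(v)),int(round(u))]]) for x,(u,v) in zip(xs,uv) if 0<=v<384 and x>.04])
E
```

```text
0.094 0.05 [(40, 71, 102, 194), (44, 69, 98, 189), (48, 67, 96, 187), (52, 70, 100, 189), (56, 72, 100, 187), (60, 73, 103, 192), (64, 73, 100, 189), (68, 221, 215, 217), (72, 219, 215, 215), (76, 214, 208, 209), (80, 94, 88, 91), (84, 194, 190, 190), (88, 222, 215, 216), (92, 208, 202, 201), (96, 68, 69, 66), (100, 82, 82, 81), (104, 199, 196, 196), (108, 140, 154, 169)]
0.094 0.0755 [(80, 131, 125, 124), (82, 221, 216, 215), (84, 218, 213, 213), (86, 227, 220, 220), (88, 225, 220, 220), (90, 160, 152, 155), (92, 67, 66, 69), (94, 70, 67, 70), (96, 85, 81, 79), (98, 138, 132, 130), (100, 199, 197, 198), (102, 150, 162, 175), (104, 146, 159, 173), (106, 140, 157, 168), (108, 128, 145, 156), (110, 142, 148, 153)]
0 0.05 [(40, 187, 196, 204), (44, 187, 197, 206), (48, 186, 198, 207), (52, 184, 196, 203), (56, 187, 199, 204), (60, 185, 198, 205), (64, 176, 186, 194), (68, 90, 88, 87), (72, 87, 82, 83), (76, 84, 83, 81), (80, 84, 83, 81), (84, 86, 82, 81), (88, 84, 82, 82), (92, 72, 71, 72), (96, 50, 51, 54), (100, 46, 46, 46), (104, 38, 36, 37), (108, 32, 33, 33)]
0 0.0755 [(80, 83, 80,
[... 317 characters left out ...]
44, 145, 151, 157), (48, 143, 147, 156), (52, 142, 146, 154), (56, 138, 143, 148), (60, 136, 139, 144), (64, 193, 188, 190), (68, 216, 211, 209), (72, 210, 203, 206), (76, 202, 196, 195), (80, 81, 71, 76), (84, 173, 167, 167), (88, 214, 208, 208), (92, 189, 185, 184), (96, 62, 59, 58), (100, 131, 122, 121), (104, 203, 196, 198), (108, 119, 135, 144)]
-0.094 0.0755 [(80, 206, 200, 199), (82, 208, 203, 202), (84, 212, 204, 207), (86, 217, 212, 211), (88, 208, 201, 201), (90, 157, 152, 151), (92, 62, 58, 58), (94, 59, 59, 54), (96, 96, 94, 90), (98, 159, 151, 149), (100, 183, 182, 184), (102, 147, 152, 161), (104, 125, 139, 147), (106, 125, 136, 145), (108, 121, 134, 144), (110, 118, 130, 139)]
```

The image check puts the prism far ends at x ≈ 66 mm (red, white) and ≈ 62 mm (grey). The centres are then about -14 to -18 mm, too close to the limit of -16.5 mm. I'll regrip each one in place and draw it about 12 mm away from the bridge.

```bash
python3 - <<'E'
from h import *
plan(box([.01,.094,.12]),frame(185.6,0))
for l in(.094,0,-.094): print(l,box([.01,l,.032]))
E
```

```text
turn(units of 6deg) [ 0.0001 -3.3532  0.0038]  shift(units 30mm, in target axes) [ 1.6553 -0.0037  3.7466]
0.094 [0.6078 0.0427 0.032 ]
0 [ 0.617  -0.0508  0.032 ]
-0.094 [ 0.6261 -0.1444  0.032 ]
```

```bash
python3 -m creep '[[[0,0,0],[0,-0.85,0],0.15],[[0,0,0],[0,-0.85,0],0.15],[[0,0,0],[0,-0.85,0],0.15],[[0,0,0],[0,-0.8,0],0.15],[[0.55,0,0.9],[0,0,0],0.15],[[0.55,0,0.9],[0,0,0],0.15],[[0.55,0,0.9],[0,0,0],0.15],[[0,0,0.9],[0,0,0],0.15],[[0,0,0],[0,0,0],0.15],[[0,0,0],[0,0,0],0.15],[[0,0,0],[0,0,0],0.15],[[0,0,0],[0,0,0],0.15]]' 60
python3 - <<'E'
from h import *
show();plan(box([.01,.094,.032]),frame(185.6,0))
E
```

```text
time_s: 49.38
tcp_pos: [0.6103, 0.0429, 0.1265]
ee_rot: [-0.154, 3.134, 0.0]
wrist_force: [0.7, 0.3, 0.0]
gripper_width: 0.0539
49.3833 [0.6103 0.0429 0.1265] F [0.6699 0.273  0.0461] w 0.0538802878437714 
 [[-0.9952 -0.0981 -0.0041]
 [-0.0981  0.9952 -0.0001]
 [ 0.0041  0.0003 -1.    ]] 
q [-0.2265  0.6526  0.1783  1.7028 -0.1513  0.7955  1.6907]
turn(units of 6deg) [-0.0011  0.0392  0.0054]  shift(units 30mm, in target axes) [0.0856 0.0016 3.1485]
```

```bash
python3 -m creep '[[[0.05,0,0.75],[0,0.04,0],0.15],[[0.03,0,0.8],[0,0,0],0.15],[[0,0,0.8],[0,0,0],0.15],[[0,0,0.78],[0,0,0],0.15],[[0,0,0],[0,0,0],0.15],[[0,0,0],[0,0,0],-1],[[0,0,0],[0,0,0],-1],[[0,0,0],[0,0,0],-1],[[0,0,0],[0,0,0],-1],[[0,0,0],[0,0,0],-1],[[-0.2,0,0],[0,0,0],-1],[[-0.2,0,0],[0,0,0],-1],[[0,0,0],[0,0,0],-1],[[0,0,0],[0,0,0],-1]]' 40
python3 - <<'E'
from h import *
show()
E
python3 -m creep '[[[0,0,0],[0,0,0],0.12],[[0,0,0],[0,0,0],0.15],[[0,0,0],[0,0,0],0.15],[[0,0,0],[0,0,0],0.15],[[0,0,0],[0,0,0],0.15],[[0,0,-0.6],[0,0,0],0.15],[[0,0,-0.8],[0,0,0],0.15],[[0,0,-0.8],[0,0,0],0.15],[[0,0,-0.8],[0,0,0],0.15],[[0,-0.5,0],[0,0,0],0.15],[[0,-0.9,0],[0,0,0],0.15],[[0,-0.9,0],[0,0,0],0.15],[[0,-0.83,0],[0,0,0],0.15],[[0,0,0],[0,0,0],0.15],[[0,0,0],[0,0,0],0.15],[[0,0,0],[0,0,0],0.15]]' 40
python3 - <<'E'
from h import *
show();plan(box([.01,.0,.032]),frame(185.6,0))
E
```

```text
time_s: 50.55
tcp_pos: [0.6102, 0.0428, 0.033]
ee_rot: [0.153, -3.12, -0.0]
wrist_force: [-16.2, -1.4, 25.1]
gripper_width: 0.0388
50.55 [0.6102 0.0428 0.033 ] F [-16.163   -1.4362  25.088 ] w 0.038841148643522255 
 [[-0.9951 -0.0976  0.0177]
 [-0.0976  0.9952  0.001 ]
 [-0.0177 -0.0007 -0.9998]] 
q [-0.205   0.79    0.1479  1.7366 -0.1766  0.6458  1.7115]
time_s: 51.88
tcp_pos: [0.6276, -0.0487, 0.1208]
ee_rot: [0.155, -3.135, -0.001]
wrist_force: [-0.2, 0.5, -1.1]
gripper_width: 0.0541
51.8833 [ 0.6276 -0.0487  0.1208] F [-0.167   0.4537 -1.1162] w 0.05406531565555717 
 [[-0.9951 -0.0985  0.0032]
 [-0.0985  0.9951  0.0011]
 [-0.0033  0.0007 -1.    ]] 
q [-0.068   0.6858  0.1681  1.6475 -0.1456  0.824   1.8316]
turn(units of 6deg) [ 0.0101 -0.0308  0.0085]  shift(units 30mm, in target axes) [ 0.3591 -0.0374  2.9589]
```

```bash
cat > ends.py <<'E'
from h import *
import sys
p=cams.camera_params("wrist");im=np.ascontiguousarray(cams.read_camera("wrist")[:,:,::-1]);cv2.imwrite("pics/"+sys.argv[1],im)
print(p['eye'])
for lane in(.094,0,-.094):
  for dy in(-.012,0,.012):
    o=[]
    for x in np.arange(-.03,.112,.004):
        u,v=proj(p,box([x,lane+dy,.05]),True)[0]
        if 0<=v<383 and 0<=u<511: c=im[int(round(v)),int(round(u))].astype(int);o.append("%d:%d/%d"%(x*1e3+.1*0,c.mean(),c[2]-c[0]))
    print(lane,dy," ".join(o[12:]))
E
python3 ends.py w15.png
```

```text
[ 0.5463 -0.0567  0.3142]
0.094 -0.012 18:141/141 22:141/143 26:141/146 30:143/143 34:139/139 38:138/141 42:144/142 46:142/140 50:138/138 54:132/140 57:138/133 62:137/138 66:138/144 70:234/-6 74:240/-3 78:145/-8 82:94/-1 86:97/-5 90:87/-5 94:89/-5 98:90/-2 102:93/-4 106:87/-5 110:87/-5
0.094 0 18:142/146 22:140/145 26:140/142 30:137/145 34:138/144 38:144/144 42:140/144 46:138/143 50:131/138 54:129/135 57:132/140 62:135/140 66:139/141 70:235/-3 74:241/-2 78:121/-2 82:91/-7 86:95/-3 90:92/-6 94:88/-3 98:90/-4 102:90/-6 106:90/-4 110:89/-5
0.094 0.012 18:141/146 22:144/148 26:143/146 30:143/146 34:140/148 38:140/148 42:139/147 46:134/147 50:137/141 54:133/142 57:134/144 62:135/142 66:137/140 70:234/-6 74:242/-2 78:154/-6 82:87/1 86:91/-3 90:95/-7 94:93/-7 98:88/-8 102:90/-5 106:46/0 110:29/-1
0 -0.012 18:230/11 22:228/11 26:227/14 30:227/14 34:228/13 38:227/14 42:228/12 46:226/13 50:225/13 54:224/13 57:223/16 62:223/17 66:224/15 70:236/-4 74:239/-4 78:154/-4 82:104/-4 86:99/-4 90:95/-7 94:97/-2 98:97/-7 102:96/-7 106:94/-7 110:98/-8
0 0 18:231/11 22:228/13 26:228/13 30:228/12 34:227/12 
[... 468 characters left out ...]
:198/-6 30:182/-5 34:211/-5 38:182/-3 42:173/-1 46:189/-4 50:180/-3 54:201/-6 57:178/-2 62:205/-5 66:181/0 70:201/-4 74:190/-1 78:122/-8 82:90/-2 86:93/-9 90:92/-8 94:92/-7 98:90/-6 102:88/-7 106:66/-7 110:31/-3
-0.094 0 18:172/15 22:176/10 26:174/11 30:175/14 34:170/14 38:174/11 42:179/12 46:175/11 50:174/14 54:171/14 57:175/17 62:179/12 66:102/-7 70:231/-5 74:236/-3 78:157/-4 82:89/-4 86:92/-6 90:90/-8 94:90/-7 98:86/-5 102:95/-8 106:92/-5 110:78/-7
-0.094 0.012 18:171/10 22:159/12 26:160/17 30:163/11 34:170/12 38:179/11 42:177/14 46:173/9 50:174/12 54:174/15 57:169/12 62:174/15 66:93/-5 70:222/-7 74:235/-4 78:187/-4 82:91/-9 86:92/-5 90:95/-4 94:98/-4 98:91/-5 102:94/-5 106:86/1 110:87/-4
```

```bash
python3 -m creep '[[[0.15,0,0.6],[0,-0.03,0],0.15],[[0.2,0,0.8],[0,0,0],0.15],[[0,0,0.8],[0,0,0],0.15],[[0,0,0.7],[0,0,0],0.15],[[0,0,0],[0,0,0],0.15],[[0,0,0],[0,0,0],0.15],[[0,0,0],[0,0,0],-1],[[0,0,0],[0,0,0],-1],[[0,0,0],[0,0,0],-1],[[0,0,0],[0,0,0],-1],[[0,0,0],[0,0,0],-1]]' 40
python3 -m creep '[[[0,0,-0.1],[0,0,0],-1],[[0,0,-0.1],[0,0,0],-1],[[0,0,0],[0,0,0],-1],[[0,0,0],[0,0,0],-1],[[0,0,0],[0,0,0],-1]]' 60
python3 -m creep '[[[-0.2,0,0],[0,0,0],-1],[[-0.2,0,0],[0,0,0],-1],[[0,0,0],[0,0,0],-1],[[0,0,0],[0,0,0],-1],[[0,0,0],[0,0,0],-1]]' 60
```

```text
time_s: 52.85
tcp_pos: [0.6182, -0.0499, 0.0379]
ee_rot: [-0.154, 3.135, 0.002]
wrist_force: [-5.3, 3.0, 24.2]
gripper_width: 0.0245
time_s: 53.27
tcp_pos: [0.6182, -0.049, 0.0437]
ee_rot: [-0.155, 3.135, 0.003]
wrist_force: [-4.9, 3.7, 20.4]
gripper_width: 0.0062
time_s: 53.68
tcp_pos: [0.6253, -0.0454, 0.0423]
ee_rot: [0.156, -3.131, -0.009]
wrist_force: [-10.4, 6.6, 18.2]
gripper_width: 0.0031
```

```bash
python3 - <<'E'
from h import *
im=np.ascontiguousarray(cams.read_camera("wrist")[:,:,::-1]);cv2.imwrite("pics/w16.png",im)
sc=np.ascontiguousarray(cams.read_camera("scene")[:,:,::-1]);tp=np.ascontiguousarray(cams.read_camera("top")[:,:,::-1])
a=cv2.resize(im,(512,384));b=cv2.resize(sc[150:240,205:325],(288,216),interpolation=cv2.INTER_CUBIC);c=cv2.resize(tp[135:225,200:320],(288,216),interpolation=cv2.INTER_CUBIC)
o=np.zeros((440,800,3),np.uint8);o[:384,:512]=a;o[:216,512:]=b;o[220:436,512:]=c;cv2.imwrite("pics/m16.png",o)
show()
E
```

```text
53.8333 [ 0.6253 -0.0453  0.0422] F [-10.1371   5.853   18.1888] w 0.0031395843414938627 
 [[-0.995  -0.0995  0.0061]
 [-0.0995  0.995   0.0061]
 [-0.0067  0.0055 -1.    ]] 
q [-0.0537  0.7879  0.141   1.6997 -0.1689  0.6729  1.8498]
```

View pics/m16.png

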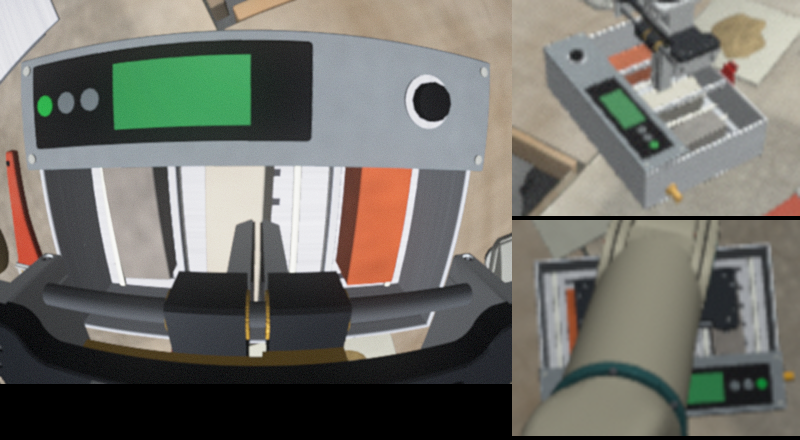

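The wrist view shows the fingers closed on top of white, not around it. The prism lies to the left of the finger centre. I'll back off and measure profiles across the lanes.

```bash
python3 -m creep '[[[0,0,-0.4],[0,0,0],-1],[[0,0,-0.8],[0,0,0],-1],[[0,0,-0.8],[0,0,0],-1],[[0,0,-0.8],[0,0,0],-1],[[0,0,-0.8],[0,0,0],-1],[[0,0,-0.8],[0,0,0],-1],[[0,0,0],[0,0,0],-1],[[0,0,0],[0,0,0],-1],[[0,0,0],[0,0,0],-1]]' 60
cat > prof.py <<'E'
from h import *
import sys
p=cams.camera_params("wrist");im=np.ascontiguousarray(cams.read_camera("wrist")[:,:,::-1]);cv2.imwrite("pics/"+sys.argv[1],im)
print(p['eye'],status.get_state()['wrist_force'],status.get_state()['tcp_pos'])
for x in(-.025,.005,.035,.055):
  o=[]
  for y in np.arange(-.135,.136,.003):
    u,v=proj(p,box([x,y,.05]),True)[0]
    if 0<=v<383 and 0<=u<511: c=im[int(round(v)),int(round(u))].astype(int);o.append("%d:%d/%d"%(round(y*1e3),c.mean(),c[2]-c[0]))
  print("x",x," ".join(o))
E
python3 prof.py w17.png; python3 ends.py w18.png | cut -c1-60,100-400 | head -12
```

```text
time_s: 54.58
tcp_pos: [0.6287, -0.0494, 0.172]
ee_rot: [-0.154, 3.138, 0.0]
wrist_force: [-0.2, -0.3, -0.7]
gripper_width: 0.0003
[ 0.5468 -0.0573  0.3652] [ 0.5299 -0.0609 -0.3575] [ 0.6283 -0.0494  0.1713]
x -0.025 -135:65/-5 -132:65/-4 -129:68/-3 -126:65/-1 -123:207/-6 -120:227/-4 -117:225/-4 -114:232/2 -111:238/4 -108:194/-5 -105:176/2 -102:143/11 -99:150/11 -96:147/14 -93:157/10 -90:152/16 -87:155/10 -84:145/11 -81:148/13 -78:149/14 -75:153/12 -72:148/13 -69:150/12 -66:112/11 -63:51/4 -60:54/2 -57:206/-5 -54:236/2 -51:228/2 -48:216/-7 -45:146/-5 -42:222/-6 -39:219/-5 -36:221/-8 -33:222/-4 -30:226/1 -27:234/4 -24:186/-2 -21:215/-4 -18:203/20 -15:205/17 -12:203/20 -9:204/20 -6:205/19 -3:204/17 0:203/18 3:204/19 6:208/17 9:209/17 12:208/18 15:208/19 18:199/9 21:224/-6 24:226/-6 27:224/-4 30:221/4 33:234/3 36:227/-4 39:228/-5 42:227/-4 45:227/-3 48:228/-6 51:165/-5 54:223/-6 57:221/4 60:224/0 63:233/-3 66:193/3 69:66/46 72:70/54 75:114/116 78:133/139 81:128/141 84:134/140 87:130/140 90:133/138 93:130/138 96:130/138 99:133/136 102:130/136 105:125/137 108:129/137 111:127/132 114:202/
[... 4194 characters left out ...]
1 82:89/-5 86:89/-4 90:85/-3 94:85/-4 98:90/-5 102:88/-3 106:83/-5 110:84/-4
-0.094 -0.012 18:232/-5 22:224/-6 26:226/-5 30:229/-4 34:2301/-4 54:229/-4 57:226/-5 62:221/-8 66:228/-4 70:229/-4 74:219/-8 78:229/-6 82:89/-6 86:84/-3 90:84/-4 94:89/-3 98:87/-6 102:85/-4 106:84/-4 110:87/-6
-0.094 0 18:154/10 22:158/12 26:161/15 30:164/10 34:159/16 354:163/10 57:162/12 62:162/12 66:129/-4 70:137/-9 74:223/-6 78:227/-5 82:105/-8 86:85/-4 90:87/-7 94:87/-5 98:84/-8 102:85/-4 106:89/-6 110:89/-7
-0.094 0.012 18:150/13 22:150/9 26:148/11 30:151/13 34:159/114 54:160/13 57:158/15 62:179/5 66:137/-3 70:122/-7 74:220/-5 78:225/-4 82:123/-7 86:90/-7 90:89/-2 94:87/-1 98:87/-5 102:87/-8 106:86/-3 110:90/-3
```

```bash
python3 - <<'E'
from h import *
p=cams.camera_params("wrist");s=status.get_state()
T=R.from_rotvec(s['ee_rot']);off=T.inv().apply(p['eye']-s['tcp_pos']);rel=T.inv()*R.from_rotvec(p['attitude'])
T14=R.from_rotvec([.1367,-2.793,.024]);T14=R.from_matrix(np.array([[-.9363,-.0923,.339],[-.0981,.9952,-.0002],[-.3373,-.0335,-.9408]]).T)
p14=dict(intrinsics=p['intrinsics'],eye=T14.apply(off)+[.6591,.0476,.2347],attitude=(T14*rel).as_rotvec())
p8=dict(intrinsics=p['intrinsics'],eye=np.array([.8337,-.1243,.335]),attitude=np.array([1.9295,-1.753,-.5787]))
def edge(im,pp,y,z,x0,x1):
    xs=np.arange(x0,x1,.0005);c=np.float32(np.mean([[proj(pp,box([x,y+d,z]),True)[0] for x in xs] for d in(-.01,-.005,0,.005,.01)],0))
    acc=np.zeros(len(xs))
    for d in(-.01,-.005,0,.005,.01):
        uv=np.float32([proj(pp,box([x,y+d,z]),True)[0] for x in xs]);v=cv2.remap(im,uv[:,:1],uv[:,1:],cv2.INTER_LINEAR).reshape(-1,3).astype(float)
        acc+=np.linalg.norm(v[4:]-v[:-4],axis=1).tolist()+[0]*4
    i=acc.argmax();return round((xs[i]+.001)*1e3,1)
for n,pp in(("w14.png",p14),("w18.png",p),("w8.png",p8)):
    im=cv2.imread("pics/"+n)
    print(n,pp['eye'],"ends red/white/grey",[edge(im,pp,y,.05,.05,.085) for y in(.094,-.002,-.084)],"bridge edge",[edge(im,pp,y,.087,-.045,-.02) for y in(.094,-.002,-.084)],"floor-far",[edge(im,pp,y,.01,.085,.108) for y in(.094,-.002,-.084)])
E
```

```text
w14.png [0.6472 0.0467 0.4444] ends red/white/grey [np.float64(81.0), np.float64(70.5), np.float64(81.0)] bridge edge [np.float64(-30.0), np.float64(-44.0), np.float64(-44.0)] floor-far [np.float64(101.0), np.float64(94.0), np.float64(101.0)]
w18.png [ 0.5466 -0.0572  0.3643] ends red/white/grey [np.float64(80.0), np.float64(68.5), np.float64(66.0)] bridge edge [np.float64(-32.5), np.float64(-32.5), np.float64(-44.0)] floor-far [np.float64(98.0), np.float64(86.0), np.float64(98.5)]
w8.png [ 0.8337 -0.1243  0.335 ] ends red/white/grey [np.float64(56.5), np.float64(56.5), np.float64(72.5)] bridge edge [np.float64(-30.0), np.float64(-29.0), np.float64(-29.5)] floor-far [np.float64(103.5), np.float64(103.5), np.float64(103.5)]
```

All three prism ends check out: the far ends are at 65-68 mm against a bridge reference that reads exactly -32.5, so all are within the lane limits. Next is the lid, starting with a low oblique look at its short end to read the rib orientation.

```bash
python3 -m creep '[[[0,0,-0.5],[0,0,1],1],[[0,0,-0.5],[0,0,1],1],[[0,0,0],[0,0,1],1],[[0,0,0],[0,0,1],1],[[0,0,0],[0,0,1],1],[[0,0,0],[0,0,1],1],[[0,0,0],[0,0,1],1],[[0,0,0],[0,0,1],1],[[0,0,0],[0,0,1],1],[[0,0,0],[0,0,1],1],[[0,0,0],[0,0,1],1],[[0,0,0],[0,0,1],1],[[0,0,0],[0,0,1],1],[[0,0,0],[0,0,1],1],[[0,0,0],[0,0,1],1],[[0,0,0],[0,0,1],1],[[0,0,0],[0,0,1],1],[[0,0,0],[0,0,1],1],[[0,0,0],[0,0,1],1],[[0,0,0],[0,0,1],1]]' 40
python3 -m creep '[[[0,0,0],[0,0,1],1],[[0,0,0],[0,0,1],1],[[0,0,0],[0,0,1],1],[[0,0,0],[0,0,1],1],[[0,0,0],[0,0,1],1],[[0,0,0],[0,-1,0],1],[[0,0,0],[0,-1,0],1],[[0,0,0],[0,-1,0],1],[[0,0,0],[0,-1,0],1],[[0,0,0],[0,-1,0],1],[[0,0,0],[0,0,0],1],[[0,0,0],[0,0,0],1],[[0,0,0],[0,0,0],1]]' 40
python3 - <<'E'
from h import *
show();plan([.535,-.285,.10],frame(35,-30))
E
```

```text
time_s: 56.35
tcp_pos: [0.6283, -0.0493, 0.2007]
ee_rot: [-2.644, -1.695, 0.003]
wrist_force: [0.4, 0.1, -0.1]
gripper_width: 0.094
time_s: 57.43
tcp_pos: [0.6281, -0.0509, 0.2022]
ee_rot: [2.753, 0.881, -0.737]
wrist_force: [-0.3, 0.3, -0.1]
gripper_width: 0.0942
57.4333 [ 0.6281 -0.0509  0.2022] F [-0.3267  0.313  -0.1222] w 0.09423109138861764 
 [[ 0.7054  0.5028 -0.4996]
 [ 0.5807 -0.8141  0.0007]
 [-0.4064 -0.2906 -0.8662]] 
q [-0.4695  1.0621  0.9702  1.089  -0.3946  1.6528 -0.605 ]
turn(units of 6deg) [ 0.0473 -0.0041  0.0694]  shift(units 30mm, in target axes) [-4.3763  4.6122  6.4588]
```

```bash
python3 -m creep '[[[-0.87,0.65,0.5],[0,0,0],1],[[-0.87,0.65,0.5],[0,0,0],1],[[-0.87,0.65,0.5],[0,0,0],1],[[-0.87,0.65,0.5],[0,0,0],1],[[-0.87,0.65,0.5],[0,0,0],1],[[-0.87,0.65,0.5],[0,0,0],1],[[-0.87,0.65,0.5],[0,0,0],1],[[0.42,0,0.72],[0,0,0],1],[[0.42,0,0.72],[0,0,0],1],[[0.42,0,0.72],[0,0,0],1],[[0.42,0,0.72],[0,0,0],1],[[0,0,0],[0,0,0],1],[[0,0,0],[0,0,0],1],[[0,0,0],[0,0,0],1]]' 40
python3 - <<'E'
from h import *
show();p=cams.camera_params("wrist");im=np.ascontiguousarray(cams.read_camera("wrist")[:,:,::-1]);cv2.imwrite("pics/w20.png",im);print(p['eye'],p['attitude'])
C=np.array([(.553,-.356,.012),(.47,-.235,.012),(.237,-.399,.012),(.318,-.516,.012),(.395,-.375,.048)]);uv=proj(p,C,True);print(uv)
x0,y0=np.clip(uv[:2].min(0)-40,0,None).astype(int);x1,y1=(uv[:2].max(0)+[40,45]).astype(int)
c=im[y0:y1,max(x0,0):x1];k=min(800/c.shape[1],600/c.shape[0]);cv2.imwrite("pics/w20b.png",cv2.resize(c,None,fx=k,fy=k,interpolation=cv2.INTER_CUBIC));print(x0,y0,x1,y1,k)
E
```

```text
time_s: 58.6
tcp_pos: [0.5376, -0.2841, 0.1053]
ee_rot: [2.752, 0.881, -0.733]
wrist_force: [0.3, 0.8, 0.7]
gripper_width: 0.0939
58.6 [ 0.5376 -0.2841  0.1053] F [0.3191 0.8011 0.6936] w 0.09392792069971248 
 [[ 0.7063  0.5029 -0.4982]
 [ 0.5814 -0.8136  0.003 ]
 [-0.4039 -0.2918 -0.867 ]] 
q [-0.2353  1.0746  0.9432  1.4367 -0.3594  1.2038 -0.3051]
[ 0.6733 -0.1863  0.2319] [ 2.1182 -1.09   -0.4602]
[[323.4719 166.2328]
 [177.9387 164.5359]
 [210.1943 287.4202]
 [291.3674 288.0522]
 [249.6334 267.2887]]
137 124 363 211 3.5398230088495577
```

View pics/w20b.png

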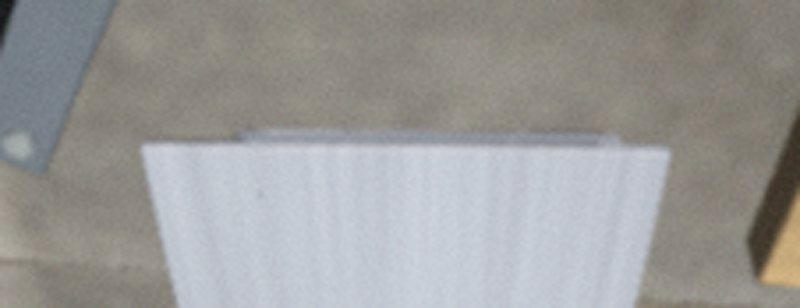

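The last view shows it clearly: the rib spans x=240-617 under the plate edge at 143-668. The larger gap (27 mm) is on the left, so the near edge is on the side at world (.47,-.24), and the lid's x axis points at about -55°.

```bash
python3 -m creep '[[[0,0,-0.6],[0,1,0],1],[[0,0,-0.6],[0,1,0],1],[[0,0,-0.3],[0,1,0],1],[[0,0,-0.3],[0,1,0],1],[[0,0,0],[0,1,0],1],[[-0.85,-0.03,0],[0,0,0],1],[[-0.85,-0.03,0],[0,0,0],1],[[-0.85,-0.03,0],[0,0,0],1],[[-0.85,-0.03,0],[0,0,0],1],[[-0.85,-0.03,0],[0,0,0],1],[[-0.4,-0.03,0],[0,0,0],1],[[0,0,0],[0,0,0],1],[[0,0,0],[0,0,0],1],[[0,0,0],[0,0,0],1]]' 40
cat > lidm.py <<'E'
from h import *
show();p=cams.camera_params("wrist");im=np.ascontiguousarray(cams.read_camera("wrist")[:,:,::-1]);cv2.imwrite("pics/w21.png",im)
g=im.max(2);m=(g<45).astype(np.uint8);m[215:]=0
u=proj(p,[[.395,-.375,.048]],True)[0];print("expected handle px",u)
n,l,st,ce=cv2.connectedComponentsWithStats(m)
for i in range(1,n):
    if st[i,4]>150:
        q=cv2.minAreaRect(np.argwhere(l==i)[:,::-1].astype(np.float32));B=cv2.boxPoints(q);P=np.array([onz(p,b,.048,True)[:2] for b in B]);print(st[i],P.mean(0),"sides",np.linalg.norm(P[1]-P[0]),np.linalg.norm(P[2]-P[1]),"ang",np.degrees(np.arctan2(*(P[1]-P[0])[::-1])),np.degrees(np.arctan2(*(P[2]-P[1])[::-1])))
plan([.395,-.375,.033],frame(34.8,0))
E
python3 lidm.py
```

```text
time_s: 59.82
tcp_pos: [0.44, -0.3466, 0.1522]
ee_rot: [2.99, 0.964, 0.003]
wrist_force: [1.1, 0.1, 0.3]
gripper_width: 0.0939
59.8167 [ 0.44   -0.3466  0.1522] F [1.0804 0.0724 0.2575] w 0.09388538739571384 
 [[ 0.8115  0.5843  0.0018]
 [ 0.5843 -0.8115  0.0007]
 [ 0.0018  0.0004 -1.    ]] 
q [ 0.1464  0.6649  0.7642  1.8302 -0.5861  0.8859  0.2431]
expected handle px [253.8746 231.2229]
[121   0  58  19 577] [ 0.5284 -0.1439] sides 0.06599578731900137 0.020594633819845432 ang -63.10272438875091 -142.34507756632323
[376   0  53  54 897] [ 0.6657 -0.3677] sides 0.03428781189912478 0.07621276526831801 ang -10.71934240904448 -100.42492688283224
[408   0  35  31 579] [ 0.7176 -0.3828] sides 0.03900063059791377 0.04332760645101006 ang -16.93754260773101 -110.43259189425204
[  0  44 102  23 559] [ 0.4241 -0.0455] sides 0.17197189598006277 0.012429195477486074 ang -58.71408631359711 -132.34193681160875
[ 64  62  33  13 233] [ 0.435  -0.1079] sides 0.011686276256859187 0.046161174040402306 ang 26.934696939808664 -68.80310002747731
[365  83  19  41 306] [ 0.5818 -0.3937] sides 0.019114865077760248 0.042557124411874155 ang -45.05123443294166 -137.09023411993917
[408  93  21  41 248] [ 0.6089 -0.4419] sides 0.025779634853199247 0.045144247331844356 ang -45.51487929210125 -136.68477342876756
[476 123  36  47 544] [ 0.6743 -0.5756] sides 0.05201140308128569 0.08869594493514729 ang 0.7388637143473626 -67.73922891818272
turn(units of 6deg) [ 0.0033 -0.013   0.1649]  shift(units 30mm, in target axes) [-1.7766 -0.0739  3.9627]
```

```bash
python3 -m creep '[[[-0.45,-0.02,0],[0,0,0.16],1],[[-0.65,-0.03,0],[0,0,0],1],[[-0.65,-0.03,0],[0,0,0],1],[[0,0,0.8],[0,0,0],1],[[0,0,0.8],[0,0,0],1],[[0,0,0.8],[0,0,0],1],[[0,0,0.8],[0,0,0],1],[[0,0,0.7],[0,0,0],1],[[0,0,0],[0,0,0],1],[[0,0,0],[0,0,0],1]]' 40
python3 -m creep '[[[0,0,0],[0,0,0],-1],[[0,0,0],[0,0,0],-1],[[0,0,0],[0,0,0],-1],[[0,0,0],[0,0,0],-1],[[0,0,0],[0,0,0],-1],[[0,0,0],[0,0,0],-1],[[0,0,0],[0,0,0],-1],[[0,0,0],[0,0,0],-1],[[0,0,0],[0,0,0],-1],[[0,0,0],[0,0,0],-1],[[0,0,0],[0,0,0],-1],[[0,0,0],[0,0,0],-1],[[0,0,0],[0,0,0],-1],[[0,0,0],[0,0,0],-1],[[0,0,0],[0,0,0],-1]]' 50
python3 -c "
from h import *
show()"
```

```text
time_s: 60.7
tcp_pos: [0.393, -0.3754, 0.0342]
ee_rot: [-2.997, -0.935, 0.002]
wrist_force: [-0.8, -0.4, 0.8]
gripper_width: 0.0941
time_s: 61.95
tcp_pos: [0.394, -0.3761, 0.0353]
ee_rot: [2.998, 0.936, 0.001]
wrist_force: [-0.1, -1.0, 5.7]
gripper_width: 0.0008
61.95 [ 0.394  -0.3761  0.0353] F [-0.1299 -1.0325  5.7138] w 0.000826908752348036 
 [[ 0.8225  0.5688  0.0005]
 [ 0.5688 -0.8225  0.0011]
 [ 0.001  -0.0006 -1.    ]] 
q [ 0.3374  0.7957  0.5971  1.9536 -0.7547  0.6269  0.4661]
```

The gripper closed to zero. White and the handle both agree with the finger tips sitting higher than I assumed. I'll open, descend in small steps while watching the force, and close again.

```bash
python3 -m creep '[[[0,0,-0.3],[0,0,0],-0.4],[[0,0,-0.3],[0,0,0],-0.3],[[0,0,0],[0,0,0],-0.2],[[0,0,0],[0,0,0],-0.2],[[0,0,0],[0,0,0],-0.2],[[0,0,0],[0,0,0],-0.2],[[0,0,0],[0,0,0],-0.2],[[0,0,0],[0,0,0],-0.2]]' 50
python3 - <<'E'
from h import *
show();p=cams.camera_params("wrist");im=np.ascontiguousarray(cams.read_camera("wrist")[:,:,::-1]);cv2.imwrite("pics/w22.png",im)
g=im.max(2)[140:330:5,190:326:4]
for i,r in enumerate(g): print(140+5*i,"".join(" .:-=+*#%@"[min(9,int(v)//26)] for v in r))
t=np.ascontiguousarray(cams.read_camera("top")[:,:,::-1]);cv2.imwrite("pics/top22.png",t)
for x,y,z in((0,0,0.011),(0,0,0),(0,0,-.008)): 
    s=status.get_state();print(proj(p,R.from_rotvec(s['ee_rot']).apply([x,y,z])+s['tcp_pos'],True))
print("handle ends",proj(p,[[.395+.041,-.3755+.0285,.048],[.395-.041,-.3755-.0285,.048],[.395,-.3755,.048]],True))
E
```

```text
time_s: 62.62
tcp_pos: [0.3936, -0.3755, 0.0525]
ee_rot: [-2.998, -0.936, 0.0]
wrist_force: [0.5, -0.1, 0.0]
gripper_width: 0.0376
62.6167 [ 0.3936 -0.3755  0.0525] F [ 0.4921 -0.1085  0.0151] w 0.037644069674760264 
 [[ 0.8224  0.5689  0.    ]
 [ 0.5689 -0.8224 -0.0005]
 [-0.0002  0.0004 -1.    ]] 
q [ 0.3192  0.7724  0.626   1.9461 -0.7273  0.6625  0.4435]
140 **#******#*##****+***#####**###*#*
145 **##*******#*##*#*##**#####*###**#
150 *******#*#*###*.....*##*#****##*#*
155 **####*#*#*##*-.....*#####**####*#
160 ***#***###*##*=.....*##**#**####*#
165 ****#**#*#*###=.....*#**##**#**#*#
170 ***##***##*##*-.....****##**#*####
175 #*###**#**###*=.....****#*#*####*#
180 **###**#*####*=.....*##*#****#*#*#
185 *#*##**##***#*=.....****#****#*#*#
190 ***##**##*###*=.....****#******#*#
195 ##*#***#****##+.....****#******#*#
200 *#*##***#####*+.....****##*****#*#
205 *#*#***#***##*+.....****#***#**#**
210 *###*###**###*+.....*#**#*********
215 *#*#***##**###+.....*#**#***#*****
220 *###*##*+=##**+.....*****=+****#**
225 *####====.*###+.....****=-===+**#*
230 *###+===-.****+.....****=.====**#
[... 184 characters left out ...]
***..-===-+*
260 *+=-===..=#*#**.....*****..:==---*
265 *----=-..*#**#*.....*****-..==-=-+
270 =-----:..#*****....:*****+..--==--
275 .---==..:******=::-*******..:==-=:
280 .-----..-#**#*************...--=-.
285 .---=-..******************: .----.
290 -:-=--..******************=..:--=:
295 --=---..***********##*****+ ..---.
300 :..:::.:++++**********++++=...::..
305 ::::::::::::::::.:::::::::::::::::
310 :::::-:::::::::::::::::::::::::::-
315 ----------------------------------
320 ::::-::--::------------------:-:::
325 ::.:::::::::::::::::::::::::-::...
[[257.1672 217.8722]]
[[257.1832 223.6868]]
[[257.1959 228.2809]]
handle ends [[258.2118 150.4208]
 [258.1508 278.0007]
 [258.1951 219.6852]]
```

The handle is squarely between the fingers, so only the height was wrong. Descend further, watching the force.

```bash
python3 -m creep '[[[0,0,0.4],[0,0,0],-0.2],[[0,0,0.4],[0,0,0],-0.2],[[0,0,0],[0,0,0],-0.2],[[0,0,0],[0,0,0],-0.2]]' 50
python3 -m creep '[[[0,0,0.1],[0,0,0],-0.2],[[0,0,0.05],[0,0,0],-0.2],[[0,0,0],[0,0,0],-0.2],[[0,0,0],[0,0,0],-0.2]]' 50
python3 -m creep '[[[0,0,0.1],[0,0,0],-0.2],[[0,0,0],[0,0,0],-0.2],[[0,0,0],[0,0,0],-0.2]]' 50
```

```text
time_s: 63.05
tcp_pos: [0.393, -0.3749, 0.0275]
ee_rot: [-2.997, -0.935, 0.002]
wrist_force: [0.4, 0.7, 0.5]
gripper_width: 0.0378
time_s: 63.38
tcp_pos: [0.3938, -0.3757, 0.0244]
ee_rot: [2.999, 0.936, 0.0]
wrist_force: [-0.4, 0.1, -0.1]
gripper_width: 0.0377
time_s: 63.63
tcp_pos: [0.3937, -0.3755, 0.0212]
ee_rot: [-2.999, -0.936, -0.0]
wrist_force: [-0.5, 0.1, 0.9]
gripper_width: 0.0377
```

```bash
python3 -m creep '[[[0,0,0],[0,0,0],-1],[[0,0,0],[0,0,0],-1],[[0,0,0],[0,0,0],-1],[[0,0,0],[0,0,0],-1],[[0,0,0],[0,0,0],-1],[[0,0,0],[0,0,0],-1],[[0,0,0],[0,0,0],-1]]' 60
python3 -m creep '[[[0,0,-0.2],[0,0,0],-1],[[0,0,-0.4],[0,0,0],-1],[[0,0,-0.6],[0,0,0],-1],[[0,0,-0.6],[0,0,0],-1],[[0,0,0],[0,0,0],-1],[[0,0,0],[0,0,0],-1],[[0,0,0],[0,0,0],-1]]' 60
```

```text
time_s: 64.22
tcp_pos: [0.3938, -0.3757, 0.0214]
ee_rot: [2.999, 0.936, 0.001]
wrist_force: [-0.2, 0.3, 1.0]
gripper_width: 0.0154
time_s: 64.8
tcp_pos: [0.3937, -0.3749, 0.0749]
ee_rot: [-2.998, -0.937, -0.0]
wrist_force: [-0.3, 0.6, -4.2]
gripper_width: 0.0154
```

The lid is gripped (0.0154 m wide, about 3.5 N). I'll compute the placing poses, using the earlier picture to get the lid centre along the handle.

```bash
cat >> h.py <<'E'
DX=0.0   # lid centre along tool x (m)
HL=.0214
def lid(N,phi,y=0):
    """near-edge lower corner N=(x,z) in box, lean phi deg -> TCP, frame"""
    f=np.radians(phi);lx=np.array([np.cos(f),0,np.sin(f)]);lz=np.array([-np.sin(f),0,np.cos(f)])
    o=np.array([N[0],y,N[1]])+.0745*lx-.012*lz
    Rt=frame(90+np.degrees(BY))*R.from_euler('x',-phi,degrees=True)
    return box(o+HL*lz)-DX*Rt.apply([1,0,0]),Rt
def lseq(W):
    s=status.get_state();p,Rc=s['tcp_pos'],R.from_rotvec(s['ee_rot'])
    for N,phi in W:
        q,Rt=lid(N,phi)
        print(N,phi,q,"start-ax",(Rc.inv().apply(q-p)/.03).round(2),"end-ax",(Rt.inv().apply(q-p)/.03).round(2),"turn",((Rc.inv()*Rt).as_rotvec(degrees=True)/6).round(2))
        p,Rc=q,Rt
E
python3 - <<'E'
from h import *
p=cams.camera_params("wrist")
p20=dict(intrinsics=p['intrinsics'],eye=np.array([.6733,-.1863,.2319]),attitude=np.array([2.1182,-1.09,-.4602]))
A=[onz(p20,q,.016,True) for q in((177.4,165),(325.7,166))];print(A,np.linalg.norm(A[1]-A[0]))
m=(A[0]+A[1])/2;d=A[1]-A[0];th=np.degrees(np.arctan2(d[1],d[0]));print(th);e=np.radians(34.8)
c=m[:2]-.144*np.array([np.cos(e),np.sin(e)]);print("lid centre",c,"along tool x rel TCP at grip",(c-np.array([.3938,-.3757]))@np.array([np.cos(e),np.sin(e)]))
lseq([((-.020,.16),12)])
E
python3 -m creep '[[[0,0,-0.8],[0,0,-0.8],-1],[[0,0,-0.9],[0,0,-0.85],-1],[[0,0,-0.9],[0,0,-0.85],-1],[[0,0,-0.9],[0,0,-0.85],-1],[[0,0,-0.9],[0,0,-0.85],-1],[[0,0,-0.9],[0,0,-0.85],-1],[[0,0,-0.5],[0,0,-0.85],-1],[[0,0,0],[0,0,-0.85],-1],[[0,0,0],[0,0,-0.85],-1],[[0,0,0],[0,0,-0.85],-1],[[0,0,0],[0,0,-0.85],-1],[[0,0,0],[0,0,-0.83],-1],[[0,0,0],[0,0,0],-1],[[0,0,0],[0,0,0],-1],[[0,0,0],[0,0,0],-1]]' 60
python3 - <<'E'
from h import *
show();lseq([((-.020,.16),0)])
t=np.ascontiguousarray(cams.read_camera("top")[:,:,::-1]);cv2.imwrite("pics/top23.png",t)
p=cams.camera_params("wrist");im=np.ascontiguousarray(cams.read_camera("wrist")[:,:,::-1]);cv2.imwrite("pics/w23.png",im)
s=status.get_state();T=R.from_rotvec(s['ee_rot'])
# expected lid corners (plate top) in view, tool frame: x=+-.144,y=+-.0745,z=HL-.016
print("exp corners",proj(p,T.apply([[.144,-.0745,HL-.016],[.144,.0745,HL-.016]])+s['tcp_pos'],True))
v=im[:,257-40].astype(int).mean(1);d=np.abs(np.diff(v[20:220],n=1));print("edge rows col217",[(i+20,int(v[i+20]),int(v[i+21])) for i in np.argsort(-d)[:6]])
v=im[:,257+40].astype(int).mean(1);d=np.abs(np.diff(v[20:220],n=1));print("edge rows col297",[(i+20,int(v[i+20]),int(v[i+21])) for i in np.argsort(-d)[:6]])
E
```

```text
[array([ 0.4728, -0.2339,  0.016 ]), array([ 0.5568, -0.3545,  0.016 ])] 0.1469296760643429
-55.16222532691373
lid centre [ 0.3966 -0.3764] along tool x rel TCP at grip 0.001879173786848526
(-0.02, 0.16) 12 [ 0.6577 -0.0468  0.1847] start-ax [13.46 -3.98 -3.65] end-ax [10.02 10.37 -1.54] turn [ -1.81   1.05 -10.11]
time_s: 66.05
tcp_pos: [0.3934, -0.3753, 0.2486]
ee_rot: [-2.115, -2.321, -0.0]
wrist_force: [1.2, -0.4, -3.5]
gripper_width: 0.0158
66.05 [ 0.3934 -0.3753  0.2486] F [ 1.2326 -0.353  -3.4985] w 0.015784242278303846 
 [[-0.0926  0.9957  0.0011]
 [ 0.9957  0.0926 -0.0008]
 [-0.0009  0.001  -1.    ]] 
q [ 0.3412  0.4589  0.5507  1.7509 -0.2771  1.0112  1.0874]
(-0.02, 0.16) 0 [ 0.6612 -0.0465  0.1694] start-ax [10.08  9.91  2.64] end-ax [10.04  9.96  2.64] turn [-0.01 -0.01 -0.05]
exp corners [[149.3003  21.625 ]
 [365.7627  21.9207]]
edge rows col217 [(np.int64(202), 193, 185), (np.int64(165), 182, 190), (np.int64(136), 184, 191), (np.int64(137), 191, 184), (np.int64(195), 192, 185), (np.int64(182), 184, 190)]
edge rows col297 [(np.int64(30), 175, 183), (np.int64(127), 189, 181), (np.int64(163), 181, 189), (np.int64(29), 182, 175), (np.int64(148), 188, 181), (np.int64(194), 180, 187)]
```

```bash
python3 - <<'E'
from h import *
im=cv2.imread("pics/w23.png");p=cams.camera_params("wrist");s=status.get_state();T=R.from_rotvec(s['ee_rot'])
for c in(200,230,257,285,315):
    print(c,im[8:34,c].mean(1).astype(int).tolist())
for dx in(-.004,0,.004): print(dx,proj(p,T.apply([[.144+dx,-.03,HL-.016],[.144+dx,0,HL-.016]])+s['tcp_pos'],True).round(1).tolist())
for r in(60,120): print(r,im[r,110:190].mean(1).astype(int).tolist(),im[r,330:410].mean(1).astype(int).tolist())
for X in(.1,.06): print(proj(p,T.apply([[X,-.0745,HL-.016],[X,.0745,HL-.016]])+s['tcp_pos'],True).round(1).tolist())
E
```

```text
200 [62, 64, 59, 61, 65, 92, 142, 172, 177, 178, 181, 175, 178, 179, 178, 179, 181, 179, 180, 175, 178, 184, 180, 182, 182, 181]
230 [92, 94, 94, 100, 133, 171, 187, 181, 186, 185, 185, 186, 186, 187, 185, 188, 189, 186, 190, 189, 185, 187, 190, 189, 189, 185]
257 [93, 87, 96, 108, 150, 172, 184, 184, 182, 181, 180, 181, 183, 181, 184, 184, 182, 183, 185, 185, 186, 183, 182, 184, 185, 185]
285 [151, 150, 153, 154, 154, 168, 182, 178, 181, 182, 178, 182, 184, 175, 179, 181, 185, 181, 182, 180, 185, 185, 182, 184, 184, 185]
315 [135, 137, 144, 138, 134, 140, 154, 178, 182, 182, 185, 182, 183, 184, 181, 181, 184, 184, 186, 185, 185, 184, 184, 186, 185, 178]
-0.004 [[212.3, 21.1], [257.5, 20.0]]
0 [[212.4, 15.6], [257.5, 14.5]]
0.004 [[212.5, 10.2], [257.5, 9.0]]
60 [82, 79, 82, 79, 78, 80, 78, 83, 80, 80, 82, 79, 83, 84, 73, 63, 61, 64, 59, 62, 65, 58, 66, 62, 64, 65, 65, 64, 64, 63, 63, 66, 61, 71, 68, 73, 80, 88, 106, 143, 179, 183, 182, 178, 178, 182, 186, 188, 188, 185, 186, 186, 183, 182, 183, 181, 175, 176, 174, 179, 176, 177, 183, 185, 187, 183, 183, 185, 187, 185, 184, 185, 178,
[... 580 characters left out ...]
 126, 128, 131, 129, 128, 125, 131, 148, 177, 183, 180, 181, 180, 185, 182, 184, 186, 187, 188, 186, 184, 187, 184, 187, 180, 182, 181, 179, 177, 177, 180, 182, 182, 180, 183, 186, 184, 185, 182, 183, 181, 185, 183, 182, 186, 185, 190] [183, 187, 184, 187, 187, 190, 194, 190, 189, 188, 185, 184, 184, 187, 186, 183, 183, 183, 178, 180, 185, 187, 190, 190, 188, 188, 188, 184, 183, 177, 178, 179, 183, 183, 168, 145, 127, 120, 127, 125, 127, 122, 123, 128, 125, 121, 124, 122, 122, 118, 117, 113, 116, 114, 119, 112, 118, 117, 118, 116, 112, 110, 105, 105, 101, 106, 109, 107, 104, 106, 105, 104, 108, 110, 109, 112, 115, 117, 112, 109]
[[148.7, 82.3], [366.1, 82.7]]
[[150.7, 139.3], [363.9, 139.6]]
```

```bash
sed -i 's/^DX=.*/DX=.0018/' h.py; python3 -m creep '[[[0.5,0.5,0],[0,0,0],-1],[[0.9,0.9,0],[0,0,0],-1],[[0.9,0.9,0],[0,0,0],-1],[[0.9,0.9,0],[0,0,0],-1],[[0.9,0.9,0],[0,0,0],-1],[[0.9,0.9,0],[0,0,0],-1],[[0.9,0.9,0],[0,0,0],-1],[[0.9,0.9,0],[0,0,0],-1],[[0.9,0.9,0],[0,0,0],-1],[[0.9,0.8,0],[0,0,0],-1],[[0.9,0.8,0],[0,0,0],-1],[[0.5,0.4,0],[0,0,0],-1],[[0,0,0],[-0.7,0,0],-1],[[0,0,0],[-0.7,0,0],-1],[[0,0,0],[-0.6,0,0],-1],[[0,0,0],[0,0,0],-1],[[0,0,0],[0,0,0],-1],[[0,0,0],[0,0,0],-1]]' 60
python3 - <<'E'
from h import *
show();lseq([((-.018,.11),12),((-.018,.079),12),((-.047,.0775),12),((-.047,.0765),9)])
E
```

```text
time_s: 67.65
tcp_pos: [0.6558, -0.049, 0.2497]
ee_rot: [2.012, 2.214, 0.233]
wrist_force: [-0.3, 0.4, -3.8]
gripper_width: 0.0153
67.65 [ 0.6558 -0.049   0.2497] F [-0.2517  0.4076 -3.8469] w 0.015338232270991254 
 [[-0.0953  0.9954  0.0001]
 [ 0.9737  0.0932  0.2079]
 [ 0.2069  0.0199 -0.9782]] 
q [-0.262   0.5099  0.4862  1.6706 -0.3806  0.8386  0.4738]
(-0.018, 0.11) 12 [ 0.6598 -0.0484  0.1347] start-ax [ 0.01 -0.66  3.78] end-ax [ 0.01 -0.66  3.78] turn [-0.    0.   -0.02]
(-0.018, 0.079) 12 [ 0.6598 -0.0484  0.1037] start-ax [ 0.   -0.21  1.01] end-ax [ 0.   -0.21  1.01] turn [0. 0. 0.]
(-0.047, 0.0775) 12 [ 0.631  -0.0513  0.1022] start-ax [-0.   -0.96 -0.15] end-ax [-0.   -0.96 -0.15] turn [0. 0. 0.]
(-0.047, 0.0765) 9 [ 0.6322 -0.0511  0.0974] start-ax [-0.    0.01  0.16] end-ax [-0.    0.01  0.16] turn [ 0.5 -0.   0. ]
```

```bash
python3 -m creep '[[[0,-0.1,0.5],[0,0,0],-1],[[0,-0.16,0.8],[0,0,0],-1],[[0,-0.16,0.8],[0,0,0],-1],[[0,-0.16,0.8],[0,0,0],-1],[[0,-0.15,0.8],[0,0,0],-1],[[0,-0.1,0.5],[0,0,0],-1],[[0,-0.04,0.3],[0,0,0],-1],[[0,0,0.2],[0,0,0],-1],[[0,0,0],[0,0,0],-1],[[0,0,0],[0,0,0],-1],[[0,0,0],[0,0,0],-1]]' 60
python3 - <<'E'
from h import *
show();lseq([((-.018,.077),10),((-.047,.076),10)])
s=status.get_state()
E
```

```text
time_s: 68.57
tcp_pos: [0.6599, -0.0492, 0.1073]
ee_rot: [2.011, 2.212, 0.235]
wrist_force: [-0.0, 0.9, -3.9]
gripper_width: 0.0156
68.5667 [ 0.6599 -0.0492  0.1073] F [-0.023   0.8987 -3.947 ] w 0.015643661303577413 
 [[-0.095   0.9955 -0.0005]
 [ 0.9732  0.093   0.2103]
 [ 0.2094  0.0195 -0.9776]] 
q [-0.1709  0.6743  0.3501  1.8102 -0.5159  0.5318  0.6069]
(-0.018, 0.077) 10 [ 0.6607 -0.0483  0.0992] start-ax [ 0.03 -0.03  0.27] end-ax [ 0.03 -0.02  0.27] turn [ 0.36  0.01 -0.02]
(-0.047, 0.076) 10 [ 0.6318 -0.0512  0.0982] start-ax [-0.   -0.96 -0.14] end-ax [-0.   -0.96 -0.14] turn [0. 0. 0.]
```

```bash
python3 -m creep '[[[0.02,-0.02,0.14],[0.18,0,0],-1],[[0.01,0,0.13],[0.18,0,-0.02],-1],[[0,0,0],[0,0,0],-1],[[0,0,0],[0,0,0],-1],[[0,0,0],[0,0,0],-1]]' 60
python3 -m creep '[[[0,0,0.04],[0,0,0],-1],[[0,0,0],[0,0,0],-1],[[0,0,0],[0,0,0],-1],[[0,0,0],[0,0,0],-1]]' 60
python3 - <<'E'
from h import *
show();lseq([((-.018,.0755),10),((-.047,.0755),10)])
E
```

```text
time_s: 68.98
tcp_pos: [0.6598, -0.048, 0.0983]
ee_rot: [2.029, 2.236, 0.193]
wrist_force: [-0.2, -0.5, -3.8]
gripper_width: 0.0151
time_s: 69.32
tcp_pos: [0.6598, -0.0481, 0.0969]
ee_rot: [2.029, 2.236, 0.193]
wrist_force: [-0.3, -0.5, -3.2]
gripper_width: 0.0156
69.3167 [ 0.6598 -0.0481  0.0969] F [-0.3242 -0.5487 -3.2011] w 0.015639341717831674 
 [[-0.0969  0.9953 -0.0003]
 [ 0.9806  0.0955  0.1712]
 [ 0.1704  0.0163 -0.9852]] 
q [-0.1829  0.7053  0.3678  1.7743 -0.4998  0.5793  0.5848]
(-0.018, 0.0755) 10 [ 0.6607 -0.0483  0.0977] start-ax [-0.01  0.03 -0.02] end-ax [-0.01  0.03 -0.02] turn [-0.02  0.   -0.01]
(-0.047, 0.0755) 10 [ 0.6318 -0.0512  0.0977] start-ax [-0.   -0.95 -0.17] end-ax [-0.   -0.95 -0.17] turn [0. 0. 0.]
```

```bash
python3 -m creep '[[[0,-0.2,-0.035],[0,0,0],-1],[[0,-0.2,-0.035],[0,0,0],-1],[[0,-0.2,-0.035],[0,0,0],-1],[[0,0,0],[0,0,0],-1],[[0,0,0],[0,0,0],-1]]' 60
python3 -m creep '[[[0,-0.2,-0.035],[0,0,0],-1],[[0,-0.15,-0.025],[0,0,0],-1],[[0,0,0],[0,0,0],-1],[[0,0,0],[0,0,0],-1],[[0,0,0],[0,0,0],-1]]' 60
python3 - <<'E'
from h import *
show();lseq([((-.047,.0755),10),((-.047,.0755),7),((-.047,.0755),4),((-.047,.0755),0)])
E
```

```text
time_s: 69.73
tcp_pos: [0.641, -0.0499, 0.0969]
ee_rot: [2.03, 2.236, 0.192]
wrist_force: [0.2, -0.0, -3.4]
gripper_width: 0.0157
time_s: 70.15
tcp_pos: [0.631, -0.0508, 0.0968]
ee_rot: [2.029, 2.237, 0.192]
wrist_force: [-0.7, -0.5, -3.0]
gripper_width: 0.0154
70.15 [ 0.631  -0.0508  0.0968] F [-0.6768 -0.5449 -2.9537] w 0.01537390554977581 
 [[-0.0971  0.9953 -0.0004]
 [ 0.9806  0.0957  0.1709]
 [ 0.1701  0.0162 -0.9853]] 
q [-0.1745  0.6705  0.3544  1.8534 -0.5067  0.5318  0.611 ]
(-0.047, 0.0755) 10 [ 0.6318 -0.0512  0.0977] start-ax [-0.01  0.03 -0.03] end-ax [-0.01  0.03 -0.03] turn [-0.03  0.   -0.  ]
(-0.047, 0.0755) 7 [ 0.6329 -0.0511  0.0939] start-ax [-0.    0.01  0.13] end-ax [-0.    0.02  0.13] turn [ 0.5 -0.   0. ]
(-0.047, 0.0755) 4 [ 0.6337 -0.051   0.0901] start-ax [0.   0.01 0.13] end-ax [0.   0.02 0.13] turn [ 0.5  0.  -0. ]
(-0.047, 0.0755) 0 [ 0.6345 -0.0509  0.0849] start-ax [-0.    0.02  0.17] end-ax [-0.    0.03  0.17] turn [0.67 0.   0.  ]
```

```bash
python3 -m creep '[[[0,0.01,0.06],[0.22,0,0],-1],[[0,0.01,0.06],[0.22,0,0],-1],[[0,0.01,0.06],[0.22,0,0],-1],[[0,0,0],[0,0,0],-1],[[0,0,0],[0,0,0],-1]]' 60
python3 -m creep '[[[0,0.01,0.06],[0.22,0,0],-1],[[0,0.01,0.06],[0.22,0,0],-1],[[0,0.01,0.06],[0.22,0,0],-1],[[0,0,0],[0,0,0],-1],[[0,0,0],[0,0,0],-1]]' 60
python3 -m creep '[[[0,0.01,0.06],[0.22,0,0],-1],[[0,0.01,0.06],[0.22,0,0],-1],[[0,0,0],[0,0,0],-1],[[0,0,0],[0,0,0],-1]]' 60
python3 - <<'E'
from h import *
show();lseq([((-.047,.0755),0)])
E
```

```text
time_s: 70.57
tcp_pos: [0.6333, -0.0504, 0.0916]
ee_rot: [2.062, 2.274, 0.118]
wrist_force: [0.7, -0.2, -1.9]
gripper_width: 0.0154
time_s: 70.98
tcp_pos: [0.6328, -0.0508, 0.0862]
ee_rot: [2.097, 2.31, 0.037]
wrist_force: [-2.7, 0.0, 0.3]
gripper_width: 0.015
time_s: 71.32
tcp_pos: [0.6333, -0.0508, 0.0842]
ee_rot: [-2.105, -2.319, 0.015]
wrist_force: [-7.4, 0.6, 11.1]
gripper_width: 0.0153
71.3167 [ 0.6333 -0.0508  0.0842] F [-7.3599  0.5593 11.0645] w 0.01533117756170289 
 [[-0.0964  0.9953  0.0007]
 [ 0.9952  0.0964 -0.0138]
 [-0.0138 -0.0007 -0.9999]] 
q [-0.2198  0.782   0.4397  1.6496 -0.4199  0.8196  0.4989]
(-0.047, 0.0755) 0 [ 0.6345 -0.0509  0.0849] start-ax [-0.01  0.04 -0.02] end-ax [-0.01  0.04 -0.02] turn [-0.13 -0.01 -0.01]
```

```bash
python3 -m creep '[[[0,0.02,0.06],[0.1,0,0],-1],[[0,0.02,0.06],[0.1,0,0],-1],[[0,0,0],[0,0,0],-1],[[0,0,0],[0,0,0],-1]]' 60
python3 - <<'E'
from h import *
show()
E
python3 -m creep '[[[0,0,-0.08],[-0.1,0,0],-1],[[0,0,-0.04],[0,0,0],-1],[[0,0,0],[0,0,0],-0.4],[[0,0,0],[0,0,0],-0.2],[[0,0,0],[0,0,0],-0.2],[[0,0,0],[0,0,0],-0.2],[[0,0,-0.3],[0,0,0],-0.2],[[0,0,-0.6],[0,0,0],-0.2],[[0,0,-0.9],[0,0,0],-0.2],[[0,0,-0.9],[0,0,0],-1],[[0,0,-0.9],[0,0,0],-1],[[0,0,0],[0,0,0],-1],[[0,0,0],[0,0,0],-1],[[0,0,0],[0,0,0],-1]]' 60
cat > clip.py <<'E'
from h import *
import sys
show();p=cams.camera_params("wrist");im=np.ascontiguousarray(cams.read_camera("wrist")[:,:,::-1]);cv2.imwrite("pics/%s.png"%sys.argv[1],im)
sc=np.ascontiguousarray(cams.read_camera("scene")[:,:,::-1]);cv2.imwrite("pics/%ss.png"%sys.argv[1],sc)
tp=np.ascontiguousarray(cams.read_camera("top")[:,:,::-1]);cv2.imwrite("pics/%st.png"%sys.argv[1],tp)
for n,i,pp,fi in(("wrist",im,p,True),("scene",sc,cams.camera_params("scene"),False),("top",tp,cams.camera_params("top"),False),("top0",cv2.imread("pics/top0.png"),cams.camera_params("top"),False),("scene0",cv2.imread("pics/scene0.png"),cams.camera_params("scene"),False)):
    for y in(.047,-.047):
        X=[box([x,y+d,z]) for x,d,z in((.096,0,.082),(.096,-.013,.082),(.096,.013,.082),(.105,0,.102))];uv=proj(pp,np.array(X),fi)
        m=((i[:,:,2].astype(int)-i[:,:,1]>60)&(i[:,:,2].astype(int)-i[:,:,0]>60)).astype(np.uint8)
        c=uv.mean(0).astype(int);M=np.zeros_like(m);M[max(0,c[1]-30):c[1]+30,max(0,c[0]-30):c[0]+30]=1;q=np.argwhere(m&M)
        print(n,y,"nose exp",uv[0].round(1),"tab",uv[3].round(1),"red n",len(q),"bbox",(q.min(0)[::-1],q.max(0)[::-1]) if len(q) else None)
E
python3 clip.py w25
```

```text
time_s: 71.65
tcp_pos: [0.6329, -0.0509, 0.0839]
ee_rot: [-2.094, -2.306, 0.039]
wrist_force: [-15.7, 1.7, 33.8]
gripper_width: 0.0152
71.65 [ 0.6329 -0.0509  0.0839] F [-15.7136   1.7389  33.8356] w 0.015153088707603 
 [[-0.0958  0.9954  0.0024]
 [ 0.9947  0.0959 -0.0364]
 [-0.0365 -0.0011 -0.9993]] 
q [-0.2206  0.7941  0.4454  1.6247 -0.4123  0.8555  0.4893]
time_s: 72.82
tcp_pos: [0.6381, -0.0498, 0.1903]
ee_rot: [-2.1, -2.315, 0.027]
wrist_force: [0.2, 0.9, -0.3]
gripper_width: 0.0076
72.8167 [ 0.6381 -0.0498  0.1903] F [ 0.1643  0.9157 -0.3437] w 0.007626987263392708 
 [[-0.0973  0.9953 -0.    ]
 [ 0.995   0.0972 -0.0234]
 [-0.0232 -0.0023 -0.9997]] 
q [-0.2544  0.6764  0.5033  1.5311 -0.3489  1.0486  0.4352]
wrist 0.047 nose exp [322.8 138.8] tab [335.8 141.5] red n 171 bbox (array([333, 126]), array([344, 150]))
wrist -0.047 nose exp [317.8 223.8] tab [329.3 231.1] red n 148 bbox (array([325, 212]), array([338, 237]))
scene 0.047 nose exp [278.2 166.9] tab [280.6 161.8] red n 49 bbox (array([265, 137]), array([297, 182]))
scene -0.047 nose exp [293.4 181.7] tab [296.  176.5] red n 47 bbox (array([278, 162]), array([297, 182]))
top 0.047 nose exp [242.1 150.4] tab [241.6 145.9] red n 0 bbox None
top -0.047 nose exp [274.2 148. ] tab [274.2 143.4] red n 0 bbox None
top0 0.047 nose exp [242.1 150.4] tab [241.6 145.9] red n 44 bbox (array([238, 143]), array([270, 149]))
top0 -0.047 nose exp [274.2 148. ] tab [274.2 143.4] red n 48 bbox (array([244, 141]), array([278, 149]))
scene0 0.047 nose exp [278.2 166.9] tab [280.6 161.8] red n 51 bbox (array([248, 137]), array([297, 183]))
scene0 -0.047 nose exp [293.4 181.7] tab [296.  176.5] red n 48 bbox (array([278, 162]), array([297, 183]))
```

```bash
python3 - <<'E'
from h import *
K=cams.camera_params("wrist")['intrinsics'];pn=cams.camera_params("wrist")
p7=dict(intrinsics=K,eye=np.array([.6767,-.1504,.4529]),attitude=np.array([2.165,-1.9529,-.2798]))
im7=cv2.resize(cv2.imread("pics/w7.png"),(512,384),interpolation=cv2.INTER_AREA)
p8=dict(intrinsics=K,eye=np.array([.8337,-.1243,.335]),attitude=np.array([1.9295,-1.753,-.5787]))
for n,i,pp in(("w7",im7,p7),("w8",cv2.imread("pics/w8.png"),p8),("w25",cv2.imread("pics/w25.png"),pn)):
  for y in(.047,-.047):
    o=[]
    for z in(.090,):
      for x in np.arange(.084,.130,.002):
        u,v=proj(pp,box([x,y,z]),True)[0]
        c=i[int(round(v)),int(round(u))].astype(int) if 0<=v<384 and 0<=u<512 else [0,0,0];o.append("%d:%s"%(round(x*1e3),"R%d"%c[2] if c[2]-c[1]>50 else "g%d"%np.mean(c)))
    print(n,y," ".join(o))
# lid far edge & sides in w25: sample profile at z=.0795 along x away from clips
i=cv2.imread("pics/w25.png")
for y in(.09,.02,-.02,-.09):
    print("edge",y,[(round(x*1e3),int(i[int(round(v)),int(round(u))].mean())) for x in np.arange(.092,.112,.0015) for u,v in [proj(pn,box([x,y,.0795]),True)[0]]])
E
```

```text
w7 0.047 84:g189 86:g195 88:g206 90:g198 92:g124 94:g94 96:g67 98:g50 100:g52 102:g51 104:R115 106:R180 108:R139 110:g48 112:R88 114:R183 116:R184 118:g138 120:g118 122:g140 124:g161 126:g162 128:g162
w7 -0.047 84:g201 86:g198 88:g200 90:g199 92:g203 94:g199 96:g125 98:g73 100:g48 102:g50 104:R114 106:R186 108:R141 110:g51 112:R127 114:R168 116:g130 118:g132 120:g131 122:g138 124:g140 126:g142 128:g145
w8 0.047 84:g185 86:g203 88:g201 90:g203 92:g204 94:g199 96:g181 98:g89 100:R110 102:R181 104:R181 106:R150 108:R208 110:R169 112:R167 114:R165 116:R164 118:g149 120:g161 122:g162 124:g166 126:g163 128:g165
w8 -0.047 84:g199 86:g198 88:g191 90:g196 92:g196 94:g199 96:g197 98:g200 100:g139 102:R182 104:R196 106:R114 108:R221 110:R182 112:R169 114:R165 116:R165 118:R168 120:R165 122:R184 124:R230 126:R208 128:g148
w25 0.047 84:g194 86:g199 88:g197 90:g202 92:g205 94:g181 96:g69 98:g57 100:R91 102:R91 104:R122 106:R199 108:R103 110:R87 112:R93 114:R170 116:R186 118:g156 120:g155 122:g153 124:g150 126:g137 128:g117
w25 -0.047 84:g199 86:g198 88:g197 90:g198 92:g196 94:g158 96:g61 98:g50 100:R93 102:g53 104:R120 106:R186 108:R94 110:g55 112:g52 114:R171 116:g137 118:g142 120:g131 122:g129 124:g130 126:g128 128:g132
edge 0.09 [(92, 204), (94, 204), (95, 199), (96, 197), (98, 193), (100, 196), (101, 190), (103, 158), (104, 136), (106, 118), (107, 103), (109, 88), (110, 86), (112, 126)]
edge 0.02 [(92, 202), (94, 203), (95, 199), (96, 197), (98, 194), (100, 197), (101, 192), (103, 175), (104, 155), (106, 157), (107, 158), (109, 159), (110, 159), (112, 162)]
edge -0.02 [(92, 197), (94, 196), (95, 197), (96, 199), (98, 200), (100, 197), (101, 195), (103, 166), (104, 142), (106, 130), (107, 131), (109, 129), (110, 130), (112, 135)]
edge -0.09 [(92, 193), (94, 192), (95, 198), (96, 194), (98, 190), (100, 195), (101, 182), (103, 157), (104, 134), (106, 122), (107, 122), (109, 126), (110, 125), (112, 121)]
```

```bash
python3 -m creep '[[[0,0,-0.8],[0,0,0],-1],[[0,0,-0.8],[0,0,0],-1],[[0,0,0],[0,0,0],-1],[[0,0,0],[0,0,0],-1]]' 
python3 - <<'E'
from h import *
a=np.ascontiguousarray(cams.read_camera("top")[:,:,::-1]);b=cv2.imread("pics/top0.png")
G=lambda q:np.float32(cv2.cvtColor(q[130:215,328:400],6));print("brush/tape shift",cv2.phaseCorrelate(G(b),G(a)),np.abs(G(a)-G(b)).mean())
p=cams.camera_params("wrist");i=np.ascontiguousarray(cams.read_camera("wrist")[:,:,::-1])
for y in(.047,-.047):
    print([(round(x*1e3),"R" if int(c[2])-int(c[1])>50 else "g",int(c.mean())) for x in np.arange(.088,.120,.002) for u,v in [proj(p,box([x,y,.09]),True)[0]] for c in [i[int(round(v)),int(round(u))]]])
for x in(0,.06):
    for sgn in(1,-1): print("side",x,[(round(y*1e3),int(i[int(round(v)),int(round(u))].mean())) for y in sgn*np.arange(.138,.152,.0015) for u,v in [proj(p,box([x,y,.0795]),True)[0]] if 0<=u<511 and 0<=v<383])
show()
E
```

```text
time_s: 73.3
tcp_pos: [0.6399, -0.0501, 0.2389]
ee_rot: [-2.101, -2.316, 0.026]
wrist_force: [-1.1, -0.3, -0.5]
gripper_width: 0.0005
brush/tape shift ((-0.017147691501328666, -0.002716759700234661), 0.9235621840865523) 2.3261437
[(88, 'g', 197), (90, 'g', 197), (92, 'g', 201), (94, 'g', 188), (96, 'g', 151), (98, 'g', 54), (100, 'g', 58), (102, 'g', 57), (104, 'g', 58), (106, 'R', 95), (108, 'R', 76), (110, 'g', 61), (112, 'g', 57), (114, 'R', 87), (116, 'R', 127), (118, 'g', 161)]
[(88, 'g', 196), (90, 'g', 194), (92, 'g', 200), (94, 'g', 201), (96, 'g', 113), (98, 'g', 59), (100, 'g', 58), (102, 'g', 55), (104, 'R', 53), (106, 'R', 93), (108, 'R', 89), (110, 'g', 55), (112, 'g', 54), (114, 'R', 70), (116, 'R', 116), (118, 'g', 122)]
side 0 [(138, 195), (140, 202), (141, 193), (143, 189), (144, 181), (146, 173), (147, 139), (149, 134), (150, 130), (152, 135)]
side 0 [(-138, 69), (-140, 69), (-141, 66), (-143, 49), (-144, 33), (-146, 28), (-147, 24), (-149, 24), (-150, 27), (-152, 27)]
side 0.06 [(138, 191), (140, 191), (141, 195), (143, 188), (144, 181), (146, 168), (147, 145), (149, 138), (150, 135), (152, 136)]
side 0.06 [(-138, 67), (-140, 60), (-141, 51), (-143, 35), (-144, 28), (-146, 28), (-147, 24), (-149, 27), (-150, 31), (-152, 23)]
73.4 [ 0.6387 -0.0496  0.2372] F [ 0.9247  0.268  -0.0661] w 0.0003122208236359831 
 [[-0.0971  0.9953  0.0002]
 [ 0.995   0.0971 -0.0252]
 [-0.0251 -0.0022 -0.9997]] 
q [-0.2629  0.636   0.5227  1.4689 -0.3237  1.1493  0.4122]
```

```bash
python3 -c "
from rig import finish_job
print(finish_job())"
```

```text
the job is handed in; nothing more can be done
None
```

I put all three prisms in the box, closed and clipped the lid, and handed the job in at about 73 s.

**Prisms:**
- Grey is in the right lane, off-white in the middle and red in the left. Each went in tilted about 30°, lower end first under the bridge, and was levelled onto the floor.
- Grey slipped from the grip once and landed leaning in the box, so I picked it up and inserted it again.
- After placing red and off-white I tried to draw each a little away from the bridge, and neither moved. On off-white the fingers pressed on top with about 24 N. Afterwards off-white still looked flat and in its lane.

**Lid:** It went in leaning about 10° with its near edge under the bridge. I then turned it down and pressed until it stopped moving at about 34 N.

**Last checks:**
- **Clips:** both sat where they were at rest, with their noses over the plate.
- **Lid position:** the far edge was at about x = 102 mm, against 101.5 mm when shut. The left side edge was in place; the right one was hidden by the gripper.
- **Brush and tape:** neither moved.
- **Robot:** clear of everything, with wrist force near zero.

**Less certain:**
- Two measurements of grey's centre disagreed, about -14.5 and -18 mm along its lane against a limit of -16.5 mm. I relied on the first because the bridge edge read correctly in that picture.
- Grey lies about 10 mm towards the middle of its lane, against the rail.
- The clip and lid checks came from pixel values and force readings. I had used all 16 views, so I did not look at the closed lid.

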